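Load the UV curing box through its key-locked panel

TASK

The varnished wooden letter blocks lying on the bench are to be cured: first slide the curing box's orange selector fully to the load end (towards you, green dot), then turn the key a quarter turn, swing the panel up until it stands upright, and lay every block flat on the tray, letter side up, each in a place of its own and none touching another. Then shut the panel, turn the key fully back to lock it, and only then slide the selector fully back to the cure end (away from you, violet dot). Leave the other things on the bench where they are.

Things in the scene. Friction and masses are not known exactly. Their poses are not given: they have to be found in the camera images.
- curing_box: Grey bench-top UV curing box, 198 mm deep, 285 mm wide, fixed; origin on the bench 4 mm behind its middle; x to its back, y to its left, z up. Its tray lies 56 mm, the chamber's rim 95 mm, the top of the control housing (y +60 to +142 mm) 99 mm, the top face of the shut panel 105 mm above the bench.
- tray (a point): Centre of the tray in the chamber; axes as curing_box. The free inside is 138 mm along x by 190 mm along y, 39 mm deep; two ribs 3 mm high and 4 mm wide, one along x and one along y, part it into four places (a block fits either way round). A steel keeper lip juts 12 mm in from the front rim at y +64 mm. Lamps under the panel leave 33 mm above the tray.
- place_1 (a point): Middle of the front left place of the tray, on its floor; axes as tray. Any block may go in any place.
- place_2 (a point): Middle of the front right place of the tray, on its floor; axes as tray.
- place_3 (a point): Middle of the back left place of the tray, on its floor; axes as tray.
- place_4 (a point): Middle of the back right place of the tray, on its floor; axes as tray.
- selector (a joint): Orange selector slide on the control housing: 0 = cure (far end stop, violet dot, lamps on), 0.050 m = load (near end stop, green dot, lamps off). It slides with about 2 N of friction and stays where left. Within 16 mm of the cure end its steel tongue hooks over a lug of the panel, so that the panel can neither open nor shut.
- selector_grip (a point): Point in the orange selector fin, 10 mm below its top; fin 30 mm long (tray x), 12 mm thick (tray y), 41 mm high above the housing. Moves along -x of the tray frame as the joint grows. Free on both sides for 25 mm.
- key (a joint): Key of the panel's cam latch, which stays in its lock: 0 = locked, 1.571 rad = unlocked, growing anticlockwise seen from above; turns against 0.05 N m of friction. Below about 1.2 rad the cam holds under its keeper and the panel can neither open nor shut.
- key_grip (a point): Middle of the black key bow on the key's axis, 24 mm above the panel's top face; the bow is a flat plate 34 mm long (this point's y), 8 mm thick (its x), 26 mm high, so 11 mm above the face at its lower edge; it turns with the key and swings with the panel. When locked the bow lies along the tray's y.
- panel (a joint): Light grey access panel on top of the box: 0 = shut, grows as it swings up and back, stop at 1.66 rad. A stiff hinge (0.6 N m) holds it wherever it is left; it takes about 8 N at the handle to lift.
- panel_handle (a point): Middle of the panel's round steel bar handle: 10 mm thick, 70 mm long along the tray's y, 38 mm above the panel's top face, 183 mm in front of the hinge line. The two feet are at the bar's ends.
- panel_hinge (a point): On the panel's hinge line (along the tray's y) at the back of the box, 10 mm below the panel's top face when shut. Clamps hang on the wall behind (world x over 0.60, from 0.73 m above the bench upward): with the panel high, lean the hand back some 10 degrees towards the robot to keep the arm clear of them.
- block_1_centre (a point): Centre (half-way up) of a mid-brown wooden letter block, 50 mm (its x) by 45 mm (its y) by 24 mm high, 60 g, lying letter side up (its z up). It may be absent.
- block_2_centre (a point): Centre (half-way up) of an orange-brown wooden letter block, 50 mm (its x) by 45 mm (its y) by 24 mm high, 60 g, lying letter side up (its z up). It may be absent.
- block_3_centre (a point): Centre (half-way up) of a dark brown wooden letter block, 50 mm (its x) by 45 mm (its y) by 24 mm high, 60 g, lying letter side up (its z up). It may be absent.
- block_4_centre (a point): Centre (half-way up) of an orange-brown wooden letter block, 50 mm (its x) by 45 mm (its y) by 24 mm high, 60 g, lying letter side up (its z up). It may be absent.
- eraser: Blue and white eraser, 22 x 52 x 12 mm, lying; origin at its underside. Not part of the job.
- tape_measure: Black and yellow tape measure, 35 x 93 x 61 mm, origin at its underside. Not part of the job.
- black_bottle: Small black bottle with a white cap, 46 mm across, 75 mm tall, standing; origin at its underside. Not part of the job.
Things that resemble listed ones, but are neither listed nor needed, are in the scene too. What is shaped like the part that bears block_4_centre but turquoise is not meant.

How it is judged:
On the way, in this order (a step that is already met when the one before it is completed fails the run):
1. the selector is slid fully to the load end while the panel is shut and still locked (value of joint selector above 0.046 m and value of joint panel below 0.03 rad and value of joint key below 0.4 rad), for 0.2 s.
2. the key is turned the quarter turn with the panel shut (value of joint key above 1.35 rad and value of joint selector above 0.046 m and value of joint panel below 0.06 rad), for 0.2 s.
3. the panel is swung up to about upright (value of joint panel above 1.3 rad and value of joint selector above 0.046 m), for 0.2 s.
4. every block lies flat on the tray, letter side up, apart from the others, with the panel open (x of block_1_centre in the frame of tray between -0.06 and 0.06 m and y of block_1_centre in the frame of tray between -0.085 and 0.085 m and z of block_1_centre in the frame of tray between 0.004 and 0.018 m and angle between each of block_1_centre, block_2_centre, block_3_centre, block_4_centre's own z axis and vertical below 0.12 rad and x of block_2_centre in the frame of tray between -0.06 and 0.06 m and y of block_2_centre in the frame of tray between -0.085 and 0.085 m and z of block_2_centre in the frame of tray between 0.004 and 0.018 m and x of block_3_centre in the frame of tray between -0.06 and 0.06 m and y of block_3_centre in the frame of tray between -0.085 and 0.085 m and z of block_3_centre in the frame of tray between 0.004 and 0.018 m and x of block_4_centre in the frame of tray between -0.06 and 0.06 m and y of block_4_centre in the frame of tray between -0.085 and 0.085 m and z of block_4_centre in the frame of tray between 0.004 and 0.018 m and horizontal distance between block_1_centre and block_2_centre above 0.052 m and horizontal distance between each of block_1_centre, block_2_centre and block_3_centre above 0.052 m and horizontal distance between each of block_1_centre, block_2_centre, block_3_centre and block_4_centre above 0.052 m and value of joint panel above 1.15 rad), for 0.3 s.
5. the panel is shut again (value of joint panel below 0.03 rad and value of joint selector above 0.046 m), for 0.2 s.
6. the key is turned back to locked (all of step 5 and value of joint key below 0.15 rad), for 0.2 s.
7. the selector is slid fully to the cure end with the panel locked (value of joint selector below 0.004 m and value of joint key below 0.15 rad and value of joint panel below 0.03 rad), for 0.2 s.
At the end, for the whole second after the job is handed in: panel shut (within 0.03 rad), key locked (within 0.15 rad), selector at the cure end (within 4 mm), and every block lying flat on the tray (tilt under 0.25 rad, centre less than 26 mm above it) inside the chamber (all of step 7 and x of block_1_centre in the frame of tray between -0.06 and 0.06 m and y of block_1_centre in the frame of tray between -0.085 and 0.085 m and z of block_1_centre in the frame of tray between 0.004 and 0.026 m and angle between each of block_1_centre, block_2_centre, block_3_centre, block_4_centre's own z axis and vertical below 0.25 rad and x of block_2_centre in the frame of tray between -0.06 and 0.06 m and y of block_2_centre in the frame of tray between -0.085 and 0.085 m and z of block_2_centre in the frame of tray between 0.004 and 0.026 m and x of block_3_centre in the frame of tray between -0.06 and 0.06 m and y of block_3_centre in the frame of tray between -0.085 and 0.085 m and z of block_3_centre in the frame of tray between 0.004 and 0.026 m and x of block_4_centre in the frame of tray between -0.06 and 0.06 m and y of block_4_centre in the frame of tray between -0.085 and 0.085 m and z of block_4_centre in the frame of tray between 0.004 and 0.026 m); the robot touches nothing.
It fails at once if the eraser is moved more than 5 cm (distance of eraser from where it was at the start of the episode above 0.05 m).
It fails at once if the tape measure is moved more than 5 cm (distance of tape_measure from where it was at the start of the episode above 0.05 m).
It fails at once if the black bottle is moved more than 5 cm (distance of black_bottle from where it was at the start of the episode above 0.05 m).
It fails at once if the black bottle is tipped over (angle between black_bottle's own z axis and vertical above 0.8 rad).
Of block_1, block_2, block_3, block_4 only 2 to 4 are there at a start; the rules pass over those that are not, and their reading is None.
At some moment in a run one of block_1, block_2, block_3, block_4 may be knocked a few centimetres aside while the robot is not near it.
Once in a run the grip may slacken for a moment while it holds something.
It also fails if it takes over 210 s, if anything falls off the work surface, if the arm or the gripper's body presses on something with over 40 N, if the wrist force passes 120 N, or if a joint passes its speed limit or range.

ROBOT

A 7-joint arm with a two-finger parallel gripper is mounted at the origin on the work surface; the furniture and walls round the work are solid. World frame = base frame: x ahead of the robot, y to its left, z up, the work surface at z = 0. Lengths are in m, angles in rad, forces in N, time in s.
With the tool pointing down it reaches from about 0.35 to 0.9 m from the base axis. Payload 7.2 kg.
Tool frame: the origin (TCP) lies at the very end of the fingers, on their centre line; the grasp point (between the pads) lies 19 mm behind it; x points along the fingers, y is the direction in which the jaws open and shut, and the axes are right-handed (so a half turn about x gives the same grasp; the last joint's range is limited). The gripper opens to 85 mm and grips with 20 to 120 N. Pads are 22 mm wide; open, the fingers measure 114 mm over their backs; the gripper's body (76 mm by 85 mm) begins 54 mm behind the grasp point. The pads swing forward as they close: fully open they stand 13 mm farther back than shut.
Start: joints at [-1.19, 0.411, -0.013, 1.596, 0.006, 1.134, -0.082], TCP at [0.271, 0.563, 0.201] pointing down, gripper open.
Joint ranges: [-2.95, 2.95], [-0.29, 1.99], [-1.47, 1.44], [0.14, 2.54], [-1.03, 4.17], [0.13, 1.85], [-2.86, 2.86]. Speed limits (rad/s): [2.39, 2.39, 3.01, 3.01, 3.14, 3.14, 3.14].

INTERFACE

Orientations are given as a rotation vector (axis times angle).
In Python, from bench import bot gives the robot as it stands.
- The arm moves only by the tool drive_tool, never from a script. Its argument "moves" is a list that holds one entry, the list of rows, each a list of 6 numbers: the shift along the tool's x, y, z in cm, then the turn, a rotation vector about the tool's x, y, z in rad. In form: [[[x, y, z, wx, wy, wz], ...]]. A call has 1 to 20 rows; each row is the pose to reach, as a shift and turn from the pose measured when the call began, along the tool's axes at that moment; what a row does not reach only later rows make up. A row lasts 1/10 s, in which the tool goes at most 50 mm and 8.59 degrees, less where a joint would pass 70% of its speed; a pose out of reach is approached as far as the arm can. A call with a gripper value outside its range is refused whole. "hand" is the finger opening in cm, from 0 to 8.54, set as the call begins (left out, the last holds). The fingers move at their own pace and stop on an object; "newtons" is the grip in N (left out, the last holds). Time passes only in rows, so rows that repeat a pose let the fingers close. It gives the time, the measured TCP pose, the force and the opening at its end, in the units of the state.
- bot.get_state(): the state, without advancing time (a new reading comes with each control period).
- bot.camera(name): name is "scene" or "top" or "wrist"; returns a dict with "image" (480x640x3 uint8, blue, green, red), "fx", "fy", "cx", "cy" (pixels), "R" (3x3) and "t" (3): a world point X has camera coordinates R X + t. Camera axes: x right, y down, z forward; pixel columns grow to the right and rows downward; lengths in m; the calibration is good to about 2 mm. A picture is of the moment at which its call begins. There is no depth.
- bot.sign_off(): hands the job in, once; it reports no verdict.
The state is a dict: "time": time; "joint_pos": joint angles; "dq": joint speeds; "joint_torque": joint torques, N m; "tool_pos": TCP position; "ee_rot": TCP orientation; "ft_force": force on the tool from outside, world axes, zero at the start; "torque": the same for the moment, N m; "finger_gap": finger opening in m.
Only numpy, scipy, OpenCV 4.12 (cv2) and the standard library are available. Lean on these libraries where they do the work, as an engineer would, in place of code of your own. Each camera call takes 0.05 s, during which the arm holds its last target.

## Working session

There is one attempt and no reset: what is moved stays moved. The work goes in short steps, Python scripts to look and compute and a tool call to move; the robot and the scene stay as the last step left them, time stands still between calls to the robot, and variables do not carry over. Pictures are saved under pics/ and viewed, and the job is handed in when it is done.

Besides the shell and the picture viewer there is one more tool, called by a JSON object that holds its "method" and its "body", one argument or row to a line. drive_tool: Moves the arm, as the interface text tells. Its arguments: {"type":"object","properties":{"moves":{"type":"array","items":{"type":"array","items":{"type":"array","items":{"type":"number"}}}},"hand":{"type":"number"},"newtons":{"type":"number"}},"required":["moves"]}

```bash
ls; mkdir -p pics
python3 - <<'E'
from bench import bot
import cv2,json
s=bot.get_state(); print({k:(v if not hasattr(v,'tolist') else v.tolist()) for k,v in s.items()})
for n in ["scene","top","wrist"]:
    c=bot.camera(n); cv2.imwrite(f"pics/{n}0.png",c["image"]); print(n,c["fx"],c["fy"],c["cx"],c["cy"],c["R"],c["t"])
E
```

```text
pics
{'time': 0.0, 'joint_pos': [-1.1902131091192885, 0.4119240681778083, -0.012707674112994725, 1.597068228406813, 0.005643125615396652, 1.1342901661822042, -0.08217097991852017], 'dq': [-0.0013063129879799177, -0.001121759726449181, 1.0757058427019664e-05, 0.0016930717763729986, -0.00044069588445644093, 0.001057085659629605, -0.0011080377896223513], 'joint_torque': [0.001155891950475052, -60.06409406661987, 0.6823502853512764, -29.94157075881958, 0.013707697216887027, 0.010773744725156575, 7.888257300692203e-06], 'tool_pos': [0.2709846072608192, 0.5625814961371021, 0.2000281915860362], 'ee_rot': [0.35059685615131736, 1.5422154084091362, -0.3531917682873452], 'ft_force': [0.17929443475788834, 0.6424531501179199, 0.6762143557238155], 'torque': [0.012464300780832166, -0.00040438668402902435, 0.06738322513016588], 'finger_gap': 0.0854010888410947}
scene 515.3505954607036 515.3505954607036 322.9003416128963 233.73056391285257 [[ 0.44201431 -0.89700637 -0.00170982]
 [-0.68332742 -0.3354845  -0.64847034]
 [ 0.58110841  0.28780153 -0.761238  ]] [-0.21697694  0.38180381  1.13089743]
top 441.1976612160678 441.1976612160678 324.3401438578225 237.35035076945246 [[ 0.02011315 -0.99961781 -0.01896553]
 [-0.99721309 -0.01869444 -0.07222588]
 [ 0.07184373  0.02036536 -0.99720797]] [-0.02030669  0.48488434  1.04715866]
wrist 382.54757792541807 382.54757792541807 315.6803044896069 239.610040891324 [[ 0.43493818  0.90045896 -0.00156452]
 [ 0.86880069 -0.41918872  0.26356436]
 [ 0.23667306 -0.11599346 -0.96464054]] [-0.62521241 -0.03403223  0.37817781]
```

View pics/scene0.png

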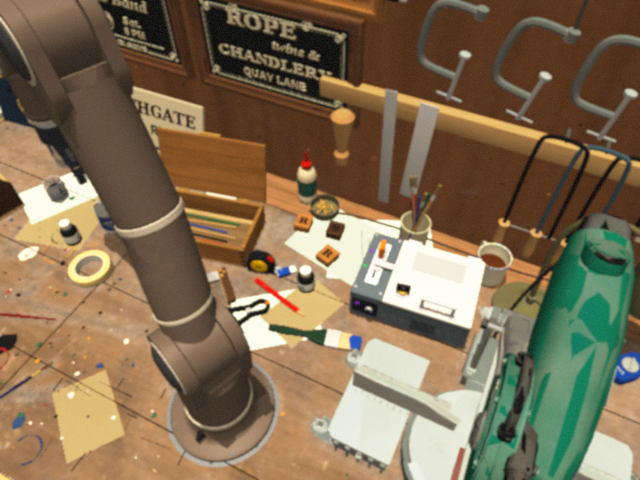

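View pics/top0.png

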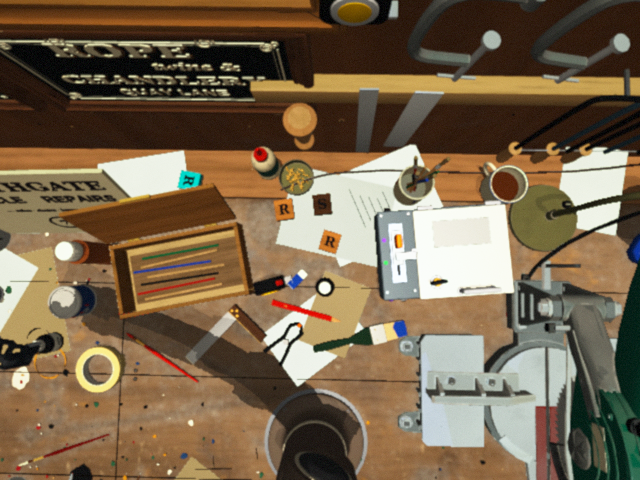

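View pics/wrist0.png

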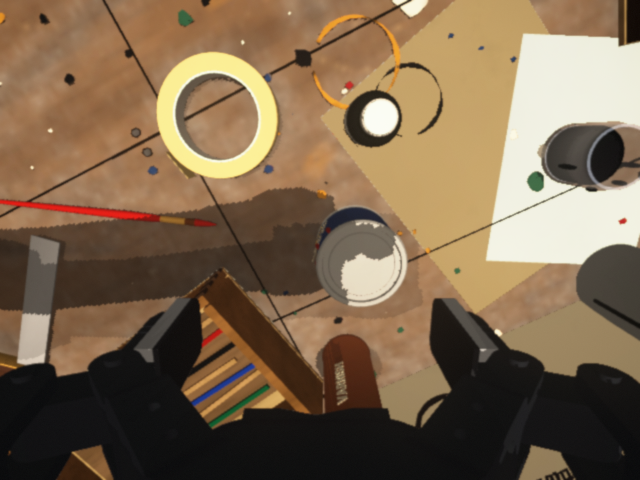

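Run:
```python
import cv2,numpy as np
t=cv2.imread("pics/top0.png"); s=cv2.imread("pics/scene0.png")
cv2.imwrite("pics/tb.png",cv2.resize(t[190:310,365:525],(800,600),interpolation=cv2.INTER_CUBIC))
a=cv2.resize(t[180:300,250:410],(800,600),interpolation=cv2.INTER_CUBIC)
cv2.imwrite("pics/tl.png",a)
cv2.imwrite("pics/sb.png",cv2.resize(s[225:345,340:500],(800,600),interpolation=cv2.INTER_CUBIC))
```

```text
(no output)
```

View pics/tb.png

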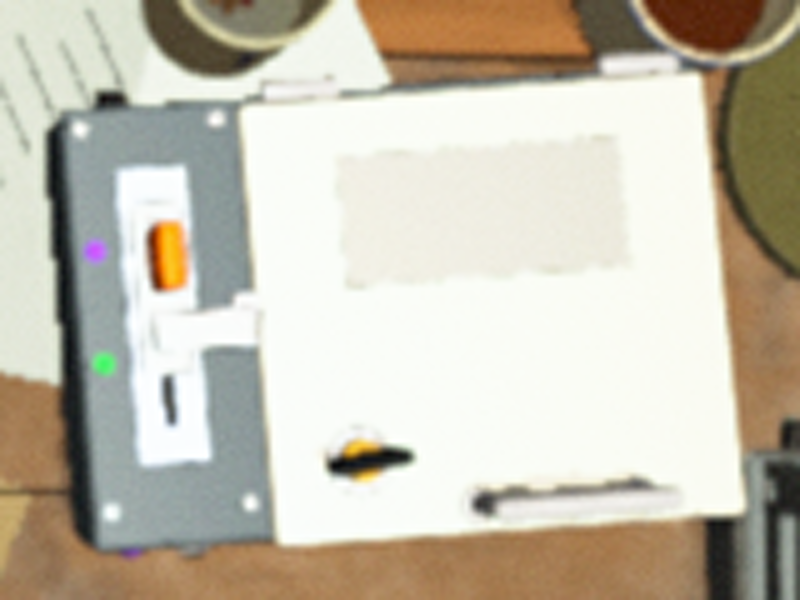

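View pics/tl.png

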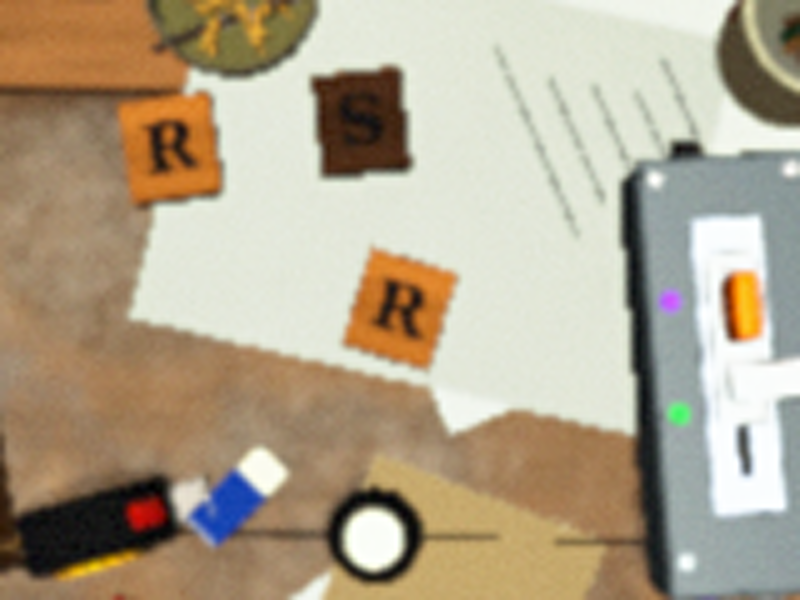

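View pics/sb.png

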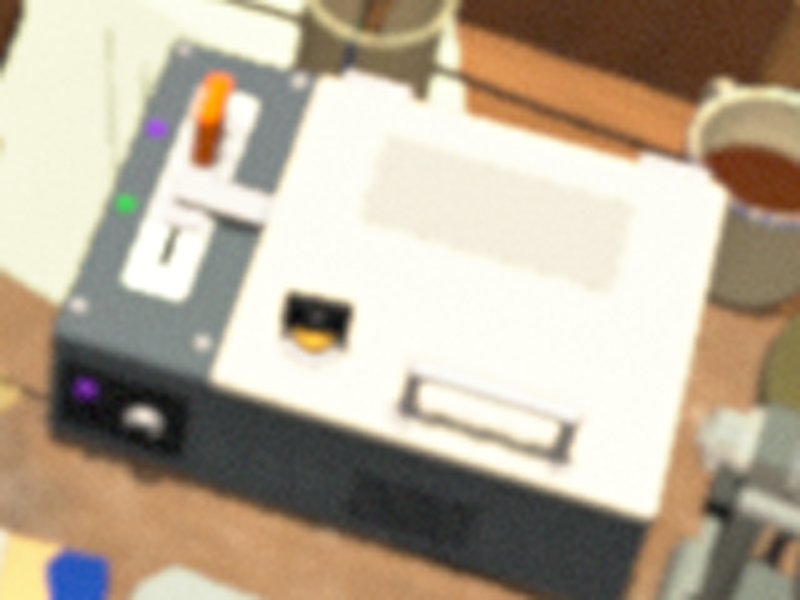

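```bash
cat > h.py <<'E'
import numpy as np, cv2
from scipy.spatial.transform import Rotation as Rn
from bench import bot
def ray(c,u,v):
    d=np.array([(u-c["cx"])/c["fx"],(v-c["cy"])/c["fy"],1.]); R=np.array(c["R"]);t=np.array(c["t"])
    return -R.T@t, R.T@d
def onz(c,u,v,z):
    o,d=ray(c,u,v); return o+d*(z-o[2])/d[2]
def proj(c,X):
    p=np.array(c["R"])@np.asarray(X)+np.array(c["t"]); return np.array([c["fx"]*p[0]/p[2]+c["cx"],c["fy"]*p[1]/p[2]+c["cy"]])
def rot_down(a):
    """tool x down; jaw axis y at angle a from world x"""
    x=np.array([0,0,-1.]); y=np.array([np.cos(a),np.sin(a),0]); return np.stack([x,y,np.cross(x,y)],1)
def delta(pos,R,s=None):
    s=s or bot.get_state(); R0=Rn.from_rotvec(s["ee_rot"]).as_matrix()
    d=R0.T@(np.asarray(pos)-np.array(s["tool_pos"]))*100
    w=Rn.from_matrix(R0.T@R).as_rotvec()
    return np.round(d,2).tolist()+np.round(w,3).tolist()
def st():
    s=bot.get_state(); R=Rn.from_rotvec(s["ee_rot"]).as_matrix()
    print("t",round(s["time"],2),"pos",np.round(s["tool_pos"],4),"F",np.round(s["ft_force"],1),"gap",round(s["finger_gap"],4)); print(np.round(R,3).tolist(),np.round(s["joint_pos"],2))
E
python3 - <<'E'
from h import *
st()
c=bot.camera("top"); sc=bot.camera("scene")
f=lambda x,y:(365+(x+.5)/5-.5,190+(y+.5)/5-.5)
g=lambda x,y:(250+(x+.5)/5-.5,180+(y+.5)/5-.5)
for n,p,z in [("sel",(172,255),.14),("key",(370,460),.142),("han",(588,500),.148),("hL",(495,506),.148),("hR",(680,494),.148),("bl",(240,108),.105),("br",(700,72),.105),("fr",(745,515),.105),("fl",(280,545),.105),("vio",(94,250),.099),("grn",(104,363),.099)]:
    print(n,np.round(onz(c,*f(*p),z),4))
for n,P in [("o1",[(120,105),(212,95),(222,188),(137,205)]),("dk",[(313,78),(400,68),(410,165),(322,175)]),("o2",[(372,246),(457,275),(430,370),(345,342)])]:
    q=[onz(c,*g(*p),.024) for p in P]; print(n,np.round(np.mean(q,0),4), np.round([np.linalg.norm(q[i]-q[(i+1)%4]) for i in range(4)],4),[round(np.degrees(np.arctan2(*(q[(i+1)%4]-q[i])[[1,0]])),1) for i in range(4)])
k=lambda x,y:(340+(x+.5)/5-.5,225+(y+.5)/5-.5)
for n,p,z in [("sel",(217,85),.14),("key",(320,298),.142),("han",(492,397),.143),("bl",(325,75),.105),("br",(725,195),.105),("fr",(648,518),.105),("fl",(212,380),.105)]:
    print(n,np.round(onz(sc,*k(*p),z),4))
E
```

```text
t 0.15 pos [0.271  0.5627 0.2002] F [ 0.4 -0.6  0.6] gap 0.0858
[[-0.0, 0.434, 0.901], [-0.001, 0.901, -0.434], [-1.0, -0.001, 0.0]] [-1.19  0.41 -0.01  1.6   0.01  1.13 -0.08]
sel [ 0.4724 -0.1723  0.14  ]
key [ 0.3874 -0.2557  0.142 ]
han [ 0.3728 -0.3447  0.148 ]
hL [ 0.3695 -0.3062  0.148 ]
hR [ 0.3761 -0.3828  0.148 ]
bl [ 0.5406 -0.207   0.105 ]
br [ 0.5602 -0.4093  0.105 ]
fr [ 0.3661 -0.4269  0.105 ]
fl [ 0.3488 -0.2255  0.105 ]
vio [ 0.4768 -0.1438  0.099 ]
grn [ 0.4267 -0.1487  0.099 ]
o1 [0.5509 0.0873 0.024 ] [0.0448 0.0455 0.0418 0.0494] [np.float64(-82.8), np.float64(-172.5), np.float64(102.4), np.float64(11.2)]
dk [ 0.5655 -0.0034  0.024 ] [0.0423 0.0474 0.0426 0.0474] [np.float64(-82.4), np.float64(-173.1), np.float64(97.5), np.float64(6.5)]
o2 [ 0.4756 -0.0243  0.024 ] [0.0431 0.0474 0.0428 0.0479] [np.float64(-107.8), np.float64(165.2), np.float64(72.9), np.float64(-14.5)]
sel [ 0.4806 -0.1685  0.14  ]
key [ 0.3828 -0.258   0.142 ]
han [ 0.3657 -0.3446  0.143 ]
bl [ 0.539  -0.2071  0.105 ]
br [ 0.5532 -0.4084  0.105 ]
fr [ 0.3618 -0.4243  0.105 ]
fl [ 0.3439 -0.2243  0.105 ]
```

Run:
```python
from h import *
c=bot.camera("wrist"); s=bot.get_state(); R0=Rn.from_rotvec(s["ee_rot"]).as_matrix()
o=-np.array(c["R"]).T@np.array(c["t"])
print("cam in tool",R0.T@(o-s["tool_pos"]),"look",R0.T@np.array(c["R"])[2],"imgdown",R0.T@np.array(c["R"])[1])
print(delta([.271,.563,.38],R0))
print(delta([.40,-.22,.38],rot_down(np.radians(-84.5))))
```

```text
cam in tool [-0.17255833  0.00107859 -0.06611222] look [ 9.64662854e-01 -6.54374988e-04  2.63486528e-01] imgdown [-0.26348712 -0.00110703  0.96466228]
[-17.94, -0.01, -0.01, 0.0, 0.0, 0.0]
[-17.9, -64.96, 45.58, 2.597, 0.001, 0.0]
```

{"method": "drive_tool", "body": {
  "moves": [
    [[-10,0,0,0,0,0],[-18,0,0,0,0,0],[-18,0,0,0,0,0],[-18,-65,45.5,2.597,0,0],[-18,-65,45.5,2.597,0,0],[-18,-65,45.5,2.597,0,0],[-18,-65,45.5,2.597,0,0],[-18,-65,45.5,2.597,0,0],[-18,-65,45.5,2.597,0,0],[-18,-65,45.5,2.597,0,0],[-18,-65,45.5,2.597,0,0],[-18,-65,45.5,2.597,0,0],[-18,-65,45.5,2.597,0,0],[-18,-65,45.5,2.597,0,0],[-18,-65,45.5,2.597,0,0],[-18,-65,45.5,2.597,0,0],[-18,-65,45.5,2.597,0,0],[-18,-65,45.5,2.597,0,0],[-18,-65,45.5,2.597,0,0],[-18,-65,45.5,2.597,0,0]]
  ]
}}

```text
time: 2.3
tool_pos: [0.3983, -0.2258, 0.3815]
ee_rot: [2.154, 0.135, -2.153]
ft_force: [-0.2, -0.2, 0.2]
finger_gap: 0.0852
```

Run:
```python
from h import *
st(); print(delta([.40,-.22,.38],rot_down(np.radians(-84.5))))
c=bot.camera("wrist"); cv2.imwrite("pics/w1.png",c["image"])
```

```text
t 2.3 pos [ 0.3983 -0.2258  0.3815] F [-0.2 -0.2  0.2] gap 0.0852
[[0.001, 0.128, -0.992], [-0.003, -0.992, -0.128], [-1.0, 0.003, -0.0]] [-0.44 -0.05  0.83  1.72  0.04  1.45 -1.06]
[0.15, -0.56, -0.25, 0.033, -0.0, -0.003]
```

View pics/w1.png

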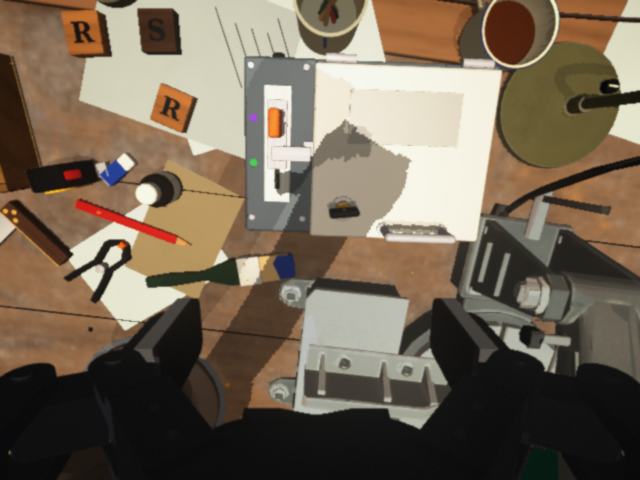

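Run:
```python
import cv2
t=cv2.imread("pics/w1.png")
cv2.imwrite("pics/w1b.png",cv2.resize(t[45:255,235:515],(800,600),interpolation=cv2.INTER_CUBIC))
cv2.imwrite("pics/w1c.png",cv2.resize(t[0:150,50:250],(800,600),interpolation=cv2.INTER_CUBIC))
```

```text
(no output)
```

View pics/w1b.png

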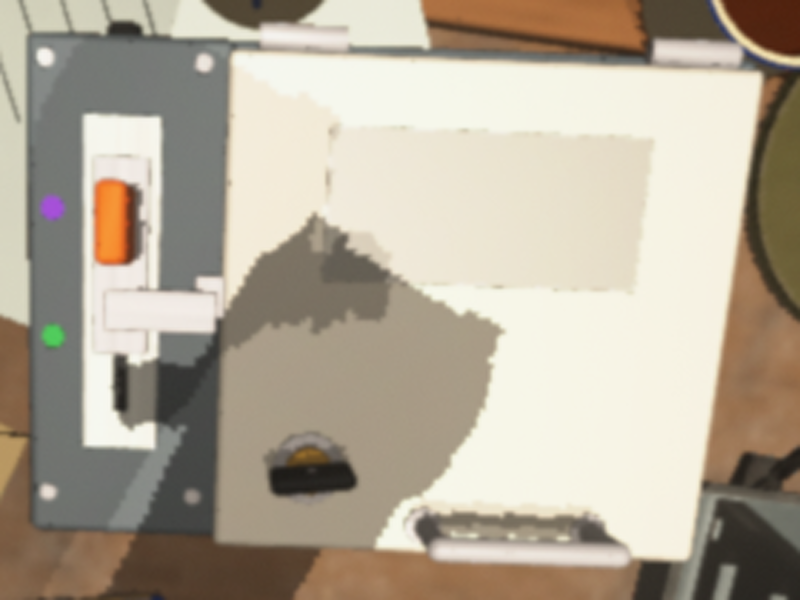

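View pics/w1c.png

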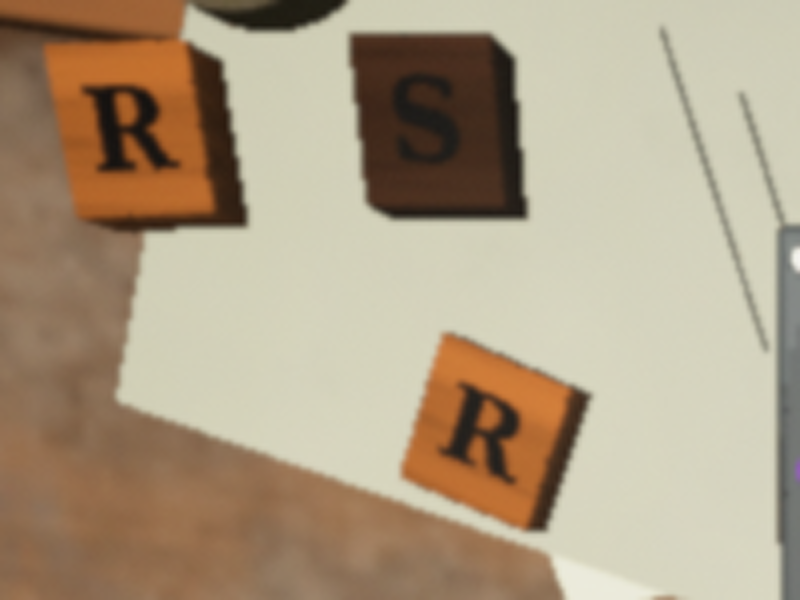

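Run:
```python
from h import *
c=bot.camera("wrist")
f=lambda x,y:(235+(x+.5)/(800/280)-.5,45+(y+.5)/(600/210)-.5)
for n,p,z in [("sel",(111,222),.14),("key",(313,480),.142),("han",(530,553),.145),("hL",(430,551),.145),("hR",(630,555),.145),("bl",(230,52),.105),("br",(762,72),.105),("fr",(692,558),.105),("fl",(217,542),.105),("vio",(52,208),.099),("grn",(53,336),.099),("hbl",(28,35),.099),("hfl",(33,525),.099)]:
    print(n,np.round(onz(c,*f(*p),z),4))
g=lambda x,y:(50+(x+.5)/4-.5,(y+.5)/4-.5)
for n,P in [("o1",[(46,45),(187,40),(215,215),(78,218)]),("dk",[(350,36),(490,34),(507,205),(368,205)]),("o2",[(446,333),(572,387),(522,528),(402,474)])]:
    q=[onz(c,*g(*p),.024) for p in P]; print(n,np.round(np.mean(q,0),4), np.round([np.linalg.norm(q[i]-q[(i+1)%4]) for i in range(4)],4),[round(np.degrees(np.arctan2(*(q[(i+1)%4]-q[i])[[1,0]])),1) for i in range(4)])
```

```text
sel [ 0.4729 -0.1696  0.14  ]
key [ 0.3879 -0.2553  0.142 ]
han [ 0.37   -0.3425  0.145 ]
hL [ 0.3662 -0.3039  0.145 ]
hR [ 0.3739 -0.3812  0.145 ]
bl [ 0.5401 -0.2049  0.105 ]
br [ 0.5575 -0.4064  0.105 ]
fr [ 0.3668 -0.4241  0.105 ]
fl [ 0.3496 -0.2223  0.105 ]
vio [ 0.4761 -0.1416  0.099 ]
grn [ 0.4264 -0.1458  0.099 ]
hbl [ 0.5378 -0.1276  0.099 ]
hfl [ 0.3461 -0.1434  0.099 ]
o1 [0.5535 0.0893 0.024 ] [0.0436 0.0493 0.0435 0.0488] [np.float64(-81.3), np.float64(-171.5), np.float64(98.1), np.float64(8.7)]
dk [ 0.5674 -0.0027  0.024 ] [0.0431 0.0481 0.0439 0.0475] [np.float64(-82.4), np.float64(-172.4), np.float64(96.9), np.float64(6.7)]
o2 [ 0.4774 -0.0222  0.024 ] [0.0425 0.0486 0.0417 0.0474] [np.float64(-105.8), np.float64(162.1), np.float64(72.6), np.float64(-16.9)]
```

Run:
```python
from h import *
R=rot_down(np.radians(-84.9))
print(delta([.4727,-.170,.2],R)); print(delta([.4727,-.170,.112],R))
```

```text
[18.08, -4.05, -8.04, 0.049, 0.001, -0.001]
[26.88, -4.05, -8.05, 0.049, 0.001, -0.001]
```

{"method": "drive_tool", "body": {
  "moves": [
    [[10,-4.05,-8.05,0.04,0,0],[18,-4.05,-8.05,0.04,0,0],[18,-4.05,-8.05,0.04,0,0],[18,-4.05,-8.05,0.04,0,0],[18,-4.05,-8.05,0.04,0,0],[18,-4.05,-8.05,0.04,0,0],[18,-4.05,-8.05,0.04,0,0],[18,-4.05,-8.05,0.04,0,0]]
  ],
  "hand": 2.8
}}

```text
time: 3.2
tool_pos: [0.4736, -0.1708, 0.2032]
ee_rot: [2.175, 0.105, -2.167]
ft_force: [-0.0, 0.7, 0.7]
finger_gap: 0.0278
```

Run:
```python
from h import *
st()
R=rot_down(np.radians(-84.9))
print(delta([.4727,-.170,.112],R))
c=bot.camera("wrist"); cv2.imwrite("pics/w2.png",c["image"])
print(proj(c,[.4727,-.170,.14]))
```

```text
t 3.2 pos [ 0.4736 -0.1708  0.2032] F [-0.   0.7  0.7] gap 0.0278
[[0.003, 0.097, -0.995], [-0.0, -0.995, -0.097], [-1.0, 0.001, -0.003]] [-0.42  0.24  0.8   1.92 -0.2   1.06 -1.01]
[9.12, -0.09, 0.11, 0.009, -0.003, -0.001]
[315.38390053 245.89900421]
```

View pics/w2.png

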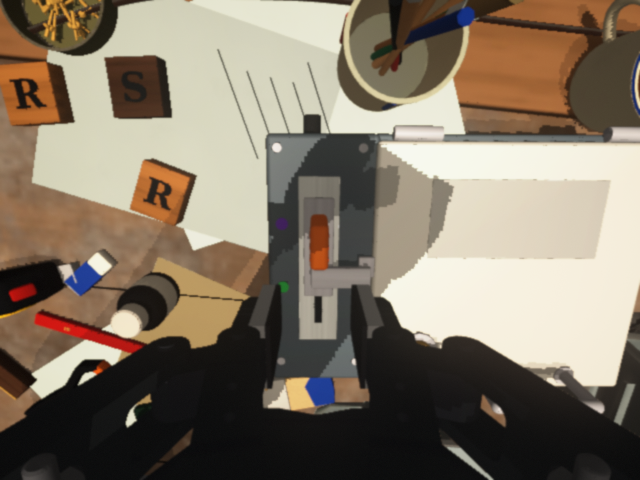

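{"method": "drive_tool", "body": {
  "moves": [
    [[4,0.05,0.1,0,0,0],[8,0.05,0.1,0,0,0],[9.1,0.05,0.1,0,0,0],[9.1,0.05,0.1,0,0,0],[9.1,0.05,0.1,0,0,0]]
  ],
  "hand": 2.8
}}

```text
time: 3.75
tool_pos: [0.4738, -0.172, 0.1136]
ee_rot: [2.177, 0.105, -2.166]
ft_force: [0.0, 0.0, -0.2]
finger_gap: 0.0281
```

{"method": "drive_tool", "body": {
  "moves": [
    [[0,0,0,0,0,0],[0,0,0,0,0,0],[0,0,0,0,0,0],[0,0,0,0,0,0],[0,0,0,0,0,0]]
  ],
  "hand": 0.6,
  "newtons": 40
}}

```text
time: 4.25
tool_pos: [0.4749, -0.1723, 0.1149]
ee_rot: [2.179, 0.104, -2.163]
ft_force: [-1.3, 0.4, 8.9]
finger_gap: 0.0064
```

Run:
```python
from h import *
c=bot.camera("wrist"); a=c["image"][150:390,160:480]
d=bot.camera("scene")["image"][210:330,320:480]
cv2.imwrite("pics/w3.png",np.hstack([cv2.resize(a,(400,300)),cv2.resize(d,(400,300),interpolation=cv2.INTER_CUBIC)]))
```

```text
(no output)
```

View pics/w3.png

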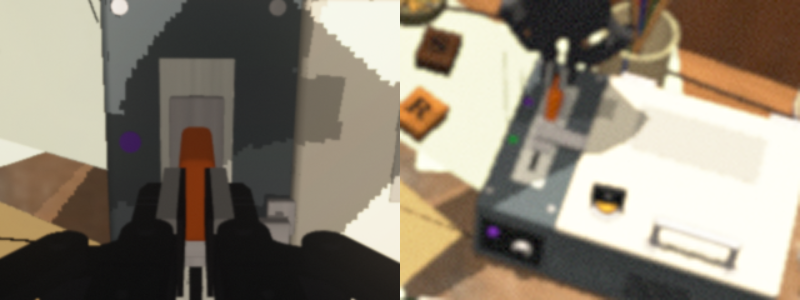

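{"method": "drive_tool", "body": {
  "moves": [
    [[-0.3,0,0,0,0,0],[-0.3,0,1,0,0,0],[-0.3,0,2,0,0,0],[-0.3,0,3,0,0,0],[-0.3,0,4,0,0,0],[-0.3,0,4.8,0,0,0],[-0.3,0,5.2,0,0,0],[-0.3,0,5.3,0,0,0],[-0.3,0,5.3,0,0,0]]
  ]
}}

```text
time: 5.25
tool_pos: [0.4223, -0.1774, 0.1176]
ee_rot: [2.18, 0.105, -2.162]
ft_force: [0.4, -0.6, -0.4]
finger_gap: 0.0061
```

Run:
```python
from h import *
st()
c=bot.camera("wrist"); a=c["image"][150:390,160:480]
d=bot.camera("scene")["image"][210:330,320:480]
cv2.imwrite("pics/w4.png",np.hstack([cv2.resize(a,(400,300)),cv2.resize(d,(400,300),interpolation=cv2.INTER_CUBIC)]))
```

```text
t 5.25 pos [ 0.4223 -0.1774  0.1176] F [ 0.4 -0.6 -0.4] gap 0.0061
[[0.008, 0.097, -0.995], [-0.001, -0.995, -0.097], [-1.0, 0.001, -0.008]] [-0.36  0.27  0.78  2.12 -0.26  0.83 -0.89]
```

View pics/w4.png

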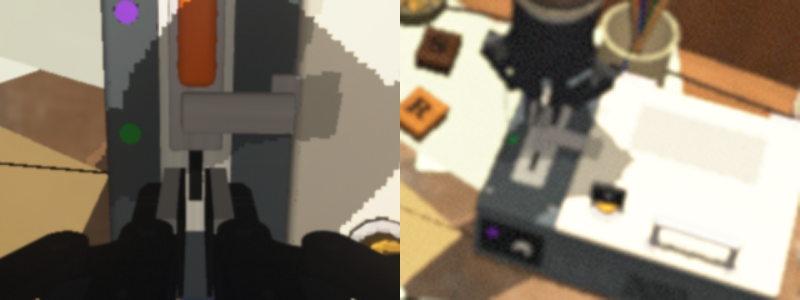

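Run:
```python
from h import *
c=bot.camera("wrist"); cv2.imwrite("pics/w5.png",c["image"])
d=bot.camera("top")["image"][190:310,365:525]
cv2.imwrite("pics/t5.png",cv2.resize(d,(800,600),interpolation=cv2.INTER_CUBIC))
for x in [.46,.4727,.4877]: print(proj(c,[x,-.172,.14]),proj(c,[x,-.172,.099]))
print(proj(c,[.4763,-.1425,.099]),proj(c,[.4265,-.147,.099]))
```

```text
[313.36452524 211.90778989] [313.69328037 196.76787502]
[316.43667181 180.08335577] [316.127974   171.34649266]
[320.24055052 140.6788922 ] [319.11288082 140.18016572]
[256.97933733 158.10277155] [260.1304285  255.55438948]
```

View pics/w5.png

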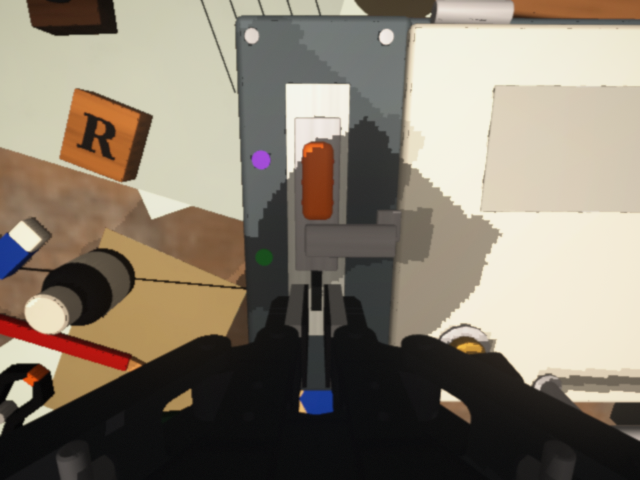

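View pics/t5.png

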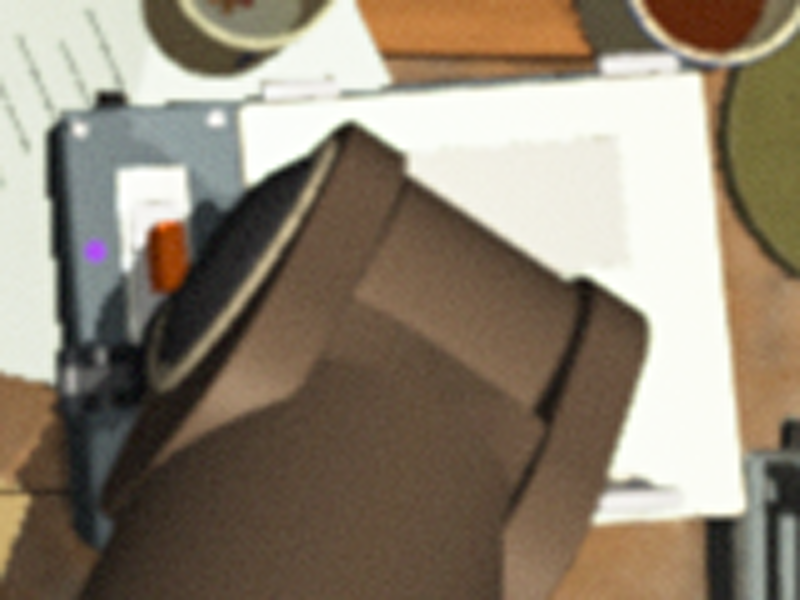

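Run:
```python
from h import *
c=bot.camera("wrist")["image"]
w=cv2.imread("pics/w3.png")
cv2.imwrite("pics/w6.png",cv2.resize(c[240:420,200:440],(800,600),interpolation=cv2.INTER_CUBIC))
d=bot.camera("scene")["image"][210:330,320:480]
cv2.imwrite("pics/s6.png",cv2.resize(d,(800,600),interpolation=cv2.INTER_CUBIC))
```

```text
(no output)
```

View pics/w6.png

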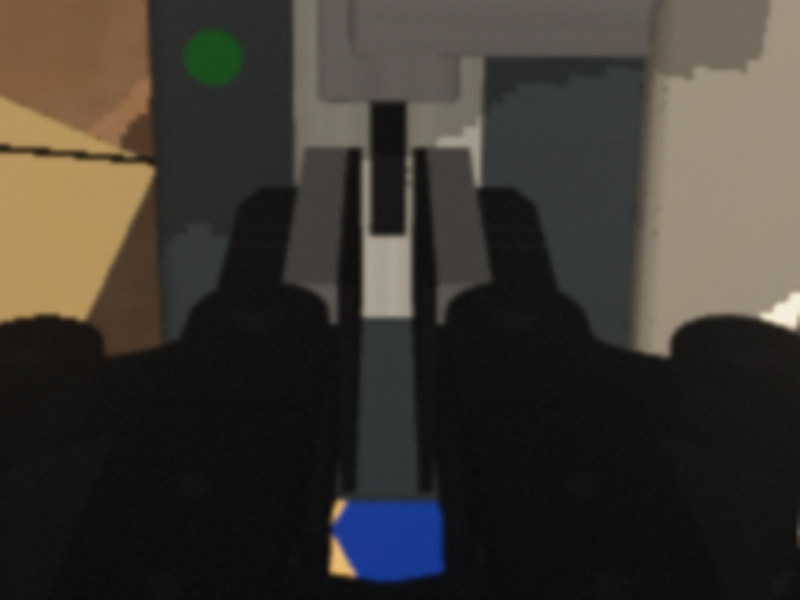

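View pics/s6.png

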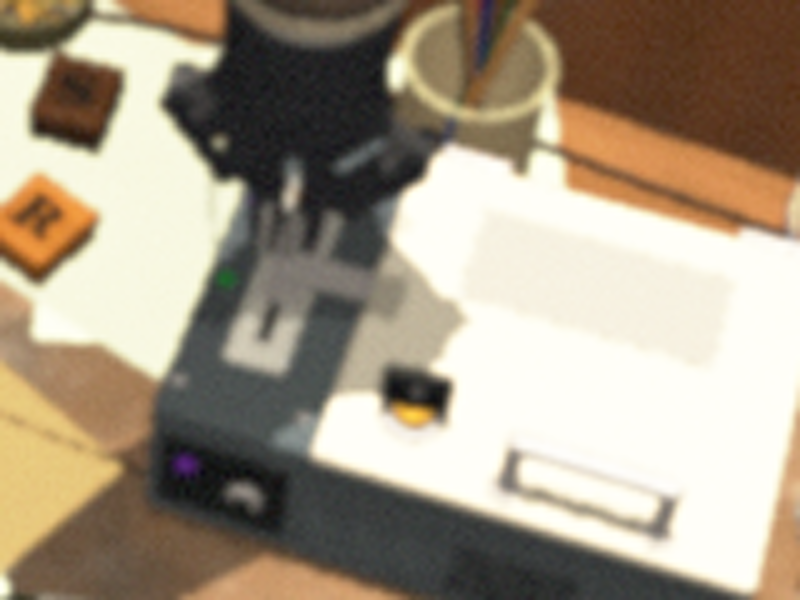

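Run:
```python
from h import *
s=bot.get_state(); R=Rn.from_rotvec(s["ee_rot"]).as_matrix(); p=np.array(s["tool_pos"])
c=bot.camera("scene"); w=bot.camera("wrist"); t=bot.camera("top")
for b in [0,.02,.035,.05]:
    X=p-R[:,0]*b
    q=proj(c,X); print(b,q,(q-[320,210])*5, proj(w,X), proj(w,X-R[:,2]*.011))
```

```text
0 [376.52476688 265.68256842] [282.62383438 278.41284209] [317.22589557 280.41181628] [317.22197017 258.69268805]
0.02 [377.14823518 260.6480608 ] [285.74117589 253.240304  ] [317.41350579 297.38935605] [317.41246522 273.38955365]
0.035 [377.62619543 256.78853089] [288.13097717 233.94265446] [317.58576056 312.97732472] [317.58799707 286.93199409]
0.05 [378.11331856 252.85501079] [290.56659281 214.27505394] [317.79463714 331.87933466] [317.80165898 303.4162043 ]
```

{"method": "drive_tool", "body": {
  "moves": [
    [[0,0,1.5,0,0,0],[0.4,0,1.5,0,0,0],[0.8,0,1.5,0,0,0],[1.2,0,1.5,0,0,0],[1.5,0,1.5,0,0,0],[1.5,0,1.5,0,0,0]]
  ],
  "hand": 0,
  "newtons": 40
}}

```text
time: 6.3
tool_pos: [0.4072, -0.1788, 0.1018]
ee_rot: [2.178, 0.104, -2.164]
ft_force: [-0.0, -0.5, 0.0]
finger_gap: 0.0002
```

Run:
```python
from h import *
st()
```

```text
t 6.3 pos [ 0.4072 -0.1788  0.1018] F [-0.  -0.5  0. ] gap 0.0002
[[0.007, 0.097, -0.995], [-0.001, -0.995, -0.097], [-1.0, 0.002, -0.006]] [-0.34  0.28  0.77  2.17 -0.28  0.79 -0.87]
```

Continue down carefully.

{"method": "drive_tool", "body": {
  "moves": [
    [[0.3,0,0,0,0,0],[0.5,0,0,0,0,0],[0.5,0,0,0,0,0]]
  ]
}}

```text
time: 6.6
tool_pos: [0.4071, -0.1788, 0.0965]
ee_rot: [2.177, 0.104, -2.164]
ft_force: [-0.0, 0.5, -0.4]
finger_gap: -0.0001
```

{"method": "drive_tool", "body": {
  "moves": [
    [[0.3,0,0,0,0,0],[0.5,0,0,0,0,0],[0.5,0,0,0,0,0]]
  ]
}}

```text
time: 6.9
tool_pos: [0.4069, -0.1787, 0.0912]
ee_rot: [2.177, 0.105, -2.165]
ft_force: [-0.0, -0.1, 0.2]
finger_gap: 0.0002
```

{"method": "drive_tool", "body": {
  "moves": [
    [[0.3,0,0,0,0,0],[0.5,0,0,0,0,0],[0.5,0,0,0,0,0]]
  ]
}}

```text
time: 7.2
tool_pos: [0.4067, -0.1787, 0.0859]
ee_rot: [2.176, 0.105, -2.165]
ft_force: [0.2, 0.2, 0.1]
finger_gap: 0.0
```

{"method": "drive_tool", "body": {
  "moves": [
    [[0.3,0,0,0,0,0],[0.5,0,0,0,0,0],[0.5,0,0,0,0,0]]
  ]
}}

```text
time: 7.5
tool_pos: [0.4066, -0.1786, 0.0806]
ee_rot: [2.176, 0.105, -2.166]
ft_force: [0.0, -0.5, 0.1]
finger_gap: -0.0002
```

{"method": "drive_tool", "body": {
  "moves": [
    [[0.2,0,0,0,0,0],[0.3,0,0,0,0,0],[0.3,0,0,0,0,0]]
  ]
}}

```text
time: 7.8
tool_pos: [0.4065, -0.1786, 0.0775]
ee_rot: [2.176, 0.105, -2.166]
ft_force: [-0.3, -0.7, 0.0]
finger_gap: -0.0002
```

{"method": "drive_tool", "body": {
  "moves": [
    [[0.2,0,0,0,0,0],[0.3,0,0,0,0,0],[0.3,0,0,0,0,0]]
  ]
}}

```text
time: 8.1
tool_pos: [0.4064, -0.1786, 0.0743]
ee_rot: [2.175, 0.105, -2.167]
ft_force: [0.1, -0.5, 0.5]
finger_gap: -0.0002
```

Run:
```python
from h import *
c=bot.camera("wrist"); 
d=bot.camera("scene")["image"][210:330,320:480]
cv2.imwrite("pics/s7.png",np.hstack([cv2.resize(c["image"],(400,300)),cv2.resize(d,(400,300),interpolation=cv2.INTER_CUBIC)]))
```

```text
(no output)
```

View pics/s7.png

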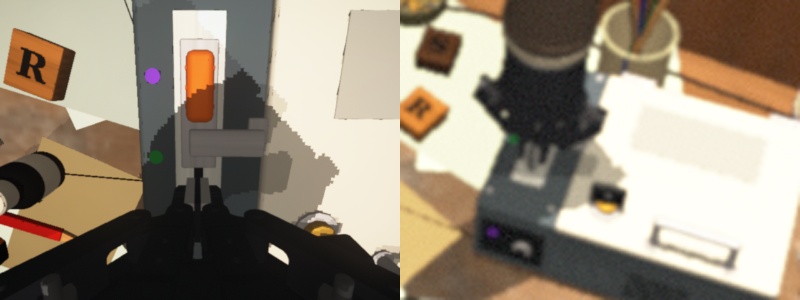

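{"method": "drive_tool", "body": {
  "moves": [
    [[0.2,0,0,0,0,0],[0.3,0,0,0,0,0],[0.3,0,0,0,0,0]]
  ]
}}

```text
time: 8.5
tool_pos: [0.4063, -0.1786, 0.0713]
ee_rot: [2.175, 0.104, -2.167]
ft_force: [-0.7, -0.3, 0.0]
finger_gap: 0.0005
```

{"method": "drive_tool", "body": {
  "moves": [
    [[0.2,0,0,0,0,0],[0.3,0,0,0,0,0],[0.3,0,0,0,0,0]]
  ]
}}

```text
time: 8.8
tool_pos: [0.4064, -0.1785, 0.0687]
ee_rot: [2.176, 0.105, -2.167]
ft_force: [-1.9, 1.0, 9.1]
finger_gap: 0.0002
```

{"method": "drive_tool", "body": {
  "moves": [
    [[0.2,0,0,0,0,0],[0.3,0,0,0,0,0],[0.3,0,0,0,0,0]]
  ]
}}

```text
time: 9.1
tool_pos: [0.4065, -0.1785, 0.0684]
ee_rot: [2.18, 0.108, -2.168]
ft_force: [-15.8, 6.8, 58.0]
finger_gap: -0.0002
```

```bash
cat >> h.py <<'E'
OFF=.030  # reported TCP lies 30 mm beyond real finger ends (felt on the housing top)
def dtip(pos,R,s=None):
    return delta(np.asarray(pos)+R[:,0]*OFF,R,s)
def tip():
    s=bot.get_state(); R=Rn.from_rotvec(s["ee_rot"]).as_matrix(); print("tip",np.round(np.array(s["tool_pos"])-OFF*R[:,0],4))
E
python3 - <<'E'
from h import *
R=rot_down(np.radians(-84.9))
print(dtip([.40,-.178,.16],R)); print(dtip([.4727,-.1715,.16],R)); print(dtip([.4727,-.1715,.111],R))
E
```

```text
[-6.16, -0.13, 0.61, 0.007, -0.005, 0.003]
[-6.12, -0.08, -6.69, 0.007, -0.005, 0.003]
[-1.22, -0.07, -6.66, 0.007, -0.005, 0.003]
```

{"method": "drive_tool", "body": {
  "moves": [
    [[-3,0,0,0,0,0],[-6.1,0,0,0,0,0],[-6.1,0,0,0,0,0],[-6.1,-0.1,-4,0,0,0],[-6.1,-0.1,-6.7,0,-0.005,0],[-6.1,-0.1,-6.7,0,-0.005,0],[-6.1,-0.1,-6.7,0,-0.005,0],[-3,-0.1,-6.7,0,-0.005,0],[-1.2,-0.1,-6.7,0,-0.005,0],[-1.2,-0.1,-6.7,0,-0.005,0],[-1.2,-0.1,-6.7,0,-0.005,0]]
  ],
  "hand": 2.8
}}

```text
time: 10.2
tool_pos: [0.4721, -0.1716, 0.0809]
ee_rot: [2.174, 0.107, -2.175]
ft_force: [-1.0, -0.0, -0.7]
finger_gap: 0.0282
```

{"method": "drive_tool", "body": {
  "moves": [
    [[0,0,0,0,0,0],[0,0,0,0,0,0],[0,0,0,0,0,0],[0,0,0,0,0,0],[0,0,0,0,0,0]]
  ],
  "hand": 0.6,
  "newtons": 40
}}

```text
time: 10.7
tool_pos: [0.4727, -0.1728, 0.082]
ee_rot: [2.176, 0.105, -2.173]
ft_force: [-2.0, -4.5, 6.9]
finger_gap: 0.0116
```

{"method": "drive_tool", "body": {
  "moves": [
    [[0,0,0.5,0,0,0],[0,0,1.2,0,0,0],[0,0,2,0,0,0],[0,0,3,0,0,0],[0,0,4,0,0,0],[0,0,4.8,0,0,0],[0,0,5.1,0,0,0],[0,0,5.2,0,0,0],[0,0,5.2,0,0,0]]
  ]
}}

```text
time: 11.6
tool_pos: [0.4275, -0.1773, 0.0826]
ee_rot: [2.185, 0.103, -2.157]
ft_force: [27.6, -1.9, -29.2]
finger_gap: 0.0114
```

Run:
```python
from h import *
st();tip()
c=bot.camera("wrist"); 
d=bot.camera("scene")["image"][210:330,320:480]
cv2.imwrite("pics/s8.png",np.hstack([cv2.resize(c["image"],(400,300)),cv2.resize(d,(400,300),interpolation=cv2.INTER_CUBIC)]))
```

```text
t 11.6 pos [ 0.4275 -0.1773  0.0826] F [ 27.6  -1.9 -29.2] gap 0.0114
[[0.013, 0.097, -0.995], [-0.001, -0.995, -0.097], [-1.0, 0.002, -0.012]] [-0.32  0.34  0.74  2.15 -0.35  0.75 -0.82]
tip [ 0.4272 -0.1773  0.1126]
```

View pics/s8.png

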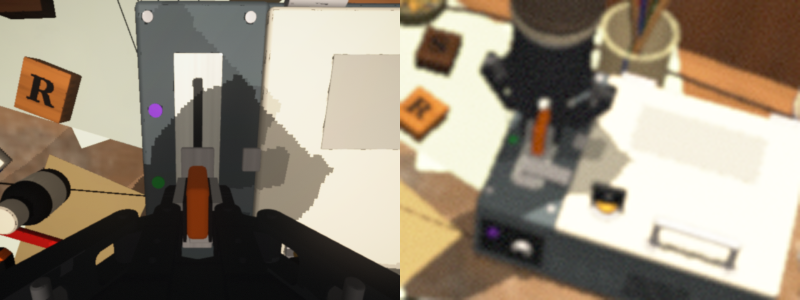

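{"method": "drive_tool", "body": {
  "moves": [
    [[0,0,0,0,0,0],[0,0,0,0,0,0],[0,0,0,0,0,0],[-5,0,0,0,0,0],[-10,0,0,0,0,0],[-15,0,0,0,0,0],[-18,0,0,0,0,0],[-18,0,0,0,0,0],[-18,0,0,0,0,0]]
  ],
  "hand": 2.8
}}

```text
time: 12.6
tool_pos: [0.4247, -0.1769, 0.2625]
ee_rot: [2.185, 0.105, -2.157]
ft_force: [1.0, -0.4, -0.2]
finger_gap: 0.028
```

Run:
```python
from h import *
st();tip()
c=bot.camera("wrist"); cv2.imwrite("pics/w9.png",c["image"])
print(proj(c,[.4228,-.177,.14]))
```

```text
t 12.6 pos [ 0.4247 -0.1769  0.2625] F [ 1.  -0.4 -0.2] gap 0.028
[[0.013, 0.097, -0.995], [0.0, -0.995, -0.097], [-1.0, 0.001, -0.013]] [-0.53  0.04  0.87  1.94 -0.04  1.16 -1.12]
tip [ 0.4243 -0.1769  0.2925]
[316.40065135 228.00838874]
```

View pics/w9.png

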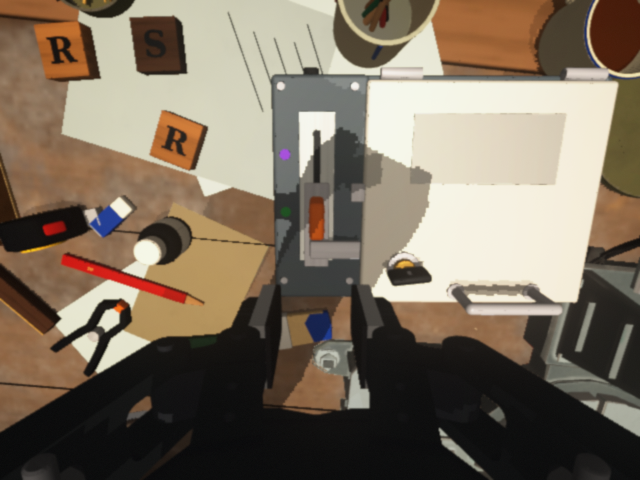

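Run:
```python
from h import *
t=cv2.imread("pics/w9.png"); cv2.imwrite("pics/w9b.png",cv2.resize(t[130:280,260:460],(800,600),interpolation=cv2.INTER_CUBIC))
c=bot.camera("wrist")
for x in [.4377,.4227,.4077]: print((proj(c,[x,-.176,.14])-[260,130])*4)
```

```text
[228.64225009 315.06986455]
[221.3264307  389.70086576]
[214.19091885 462.49249233]
```

View pics/w9b.png

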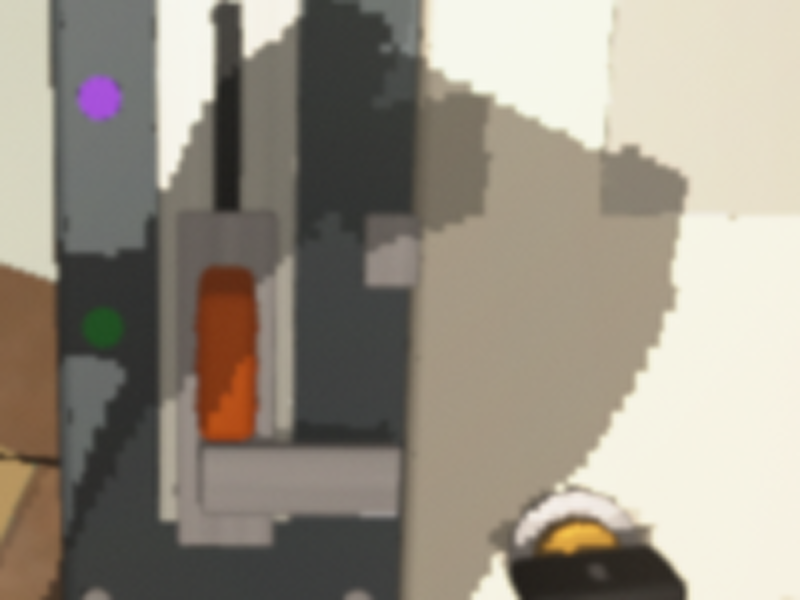

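Run:
```python
from h import *
R=rot_down(np.radians(-84.9))
print(dtip([.4745,-.1725,.16],R)); print(dtip([.4745,-.1725,.118],R)); print(dtip([.4525,-.1745,.118],R))
```

```text
[13.18, 0.04, -4.93, 0.008, -0.01, -0.001]
[17.38, 0.04, -4.89, 0.008, -0.01, -0.001]
[17.36, 0.03, -2.68, 0.008, -0.01, -0.001]
```

{"method": "drive_tool", "body": {
  "moves": [
    [[5,0,-4.9,0,-0.01,0],[10,0,-4.9,0,-0.01,0],[13,0,-4.9,0,-0.01,0],[13,0,-4.9,0,-0.01,0],[17.3,0,-4.9,0,-0.01,0],[17.3,0,-4.9,0,-0.01,0],[17.3,0,-4.9,0,-0.01,0]]
  ],
  "hand": 0
}}

```text
time: 13.4
tool_pos: [0.4741, -0.1728, 0.0901]
ee_rot: [2.171, 0.102, -2.173]
ft_force: [0.6, 0.1, -0.3]
finger_gap: 0.0001
```

{"method": "drive_tool", "body": {
  "moves": [
    [[0,0,1,0,0,0],[0,0,1.9,0,0,0],[0,0,2.2,0,0,0],[0,0,2.4,0,0,0],[0,0,2.5,0,0,0]]
  ]
}}

```text
time: 13.9
tool_pos: [0.4534, -0.1753, 0.0921]
ee_rot: [2.179, 0.101, -2.162]
ft_force: [13.6, 0.4, -4.4]
finger_gap: -0.0003
```

{"method": "drive_tool", "body": {
  "moves": [
    [[0,0,0.1,0,0,0],[0,0,0.2,0,0,0],[0,0,0.3,0,0,0],[0,0,0.3,0,0,0]]
  ]
}}

```text
time: 14.3
tool_pos: [0.4538, -0.1754, 0.0937]
ee_rot: [2.185, 0.101, -2.154]
ft_force: [10.6, 1.8, -0.4]
finger_gap: 0.0002
```

Run:
```python
from h import *
R=rot_down(np.radians(5.1))
print(dtip([.3870,-.2558,.2],R)); print(dtip([.387,-.2558,.112],R))
```

```text
[-7.7, 7.39, 7.32, -1.563, -0.007, -0.015]
[1.1, 7.35, 7.44, -1.563, -0.007, -0.015]
```

{"method": "drive_tool", "body": {
  "moves": [
    [[-4,0,0,0,0,0],[-7.7,0,0,0,0,0],[-7.7,7.4,7.3,-1.563,-0.007,-0.015],[-7.7,7.4,7.3,-1.563,-0.007,-0.015],[-7.7,7.4,7.3,-1.563,-0.007,-0.015],[-7.7,7.4,7.3,-1.563,-0.007,-0.015],[-7.7,7.4,7.3,-1.563,-0.007,-0.015],[-7.7,7.4,7.3,-1.563,-0.007,-0.015],[-7.7,7.4,7.3,-1.563,-0.007,-0.015],[-7.7,7.4,7.3,-1.563,-0.007,-0.015],[-7.7,7.4,7.3,-1.563,-0.007,-0.015],[-7.7,7.4,7.3,-1.563,-0.007,-0.015],[-7.7,7.4,7.3,-1.563,-0.007,-0.015],[-7.7,7.4,7.3,-1.563,-0.007,-0.015]]
  ],
  "hand": 3
}}

```text
time: 15.7
tool_pos: [0.3863, -0.2558, 0.1703]
ee_rot: [1.143, 1.251, -1.142]
ft_force: [0.0, 0.8, -0.1]
finger_gap: 0.0298
```

Run:
```python
from h import *
st();tip()
R=rot_down(np.radians(5.1))
print(dtip([.387,-.2558,.112],R))
c=bot.camera("wrist"); cv2.imwrite("pics/w10.png",c["image"])
print(proj(c,[.387,-.2558,.142]))
```

```text
t 15.7 pos [ 0.3863 -0.2558  0.1703] F [ 0.   0.8 -0.1] gap 0.0298
[[0.0, 0.996, 0.09], [0.001, 0.09, -0.996], [-1.0, 0.0, -0.001]] [-0.08  0.18  0.64  2.04 -0.13  0.96  0.72]
tip [ 0.3863 -0.2559  0.2003]
[8.83, 0.06, 0.01, 0.001, -0.001, -0.0]
[315.26453171 261.30563559]
```

View pics/w10.png

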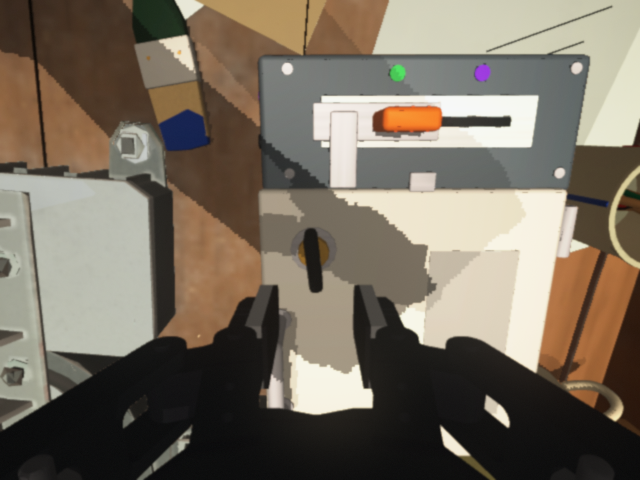

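{"method": "drive_tool", "body": {
  "moves": [
    [[4,0,0,-0.05,0,0],[7,0,0,-0.05,0,0],[8.8,0,0,-0.05,0,0],[8.8,0,0,-0.05,0,0],[8.8,0,0,-0.05,0,0]]
  ],
  "hand": 3
}}

```text
time: 16.25
tool_pos: [0.3863, -0.2561, 0.0827]
ee_rot: [1.109, 1.271, -1.109]
ft_force: [-0.9, -0.2, 0.9]
finger_gap: 0.0297
```

{"method": "drive_tool", "body": {
  "moves": [
    [[0,0,0,0,0,0],[0,0,0,0,0,0],[0,0,0,0,0,0],[0,0,0,0,0,0],[0,0,0,0,0,0]]
  ],
  "hand": 0.2,
  "newtons": 40
}}

```text
time: 16.75
tool_pos: [0.3849, -0.257, 0.0847]
ee_rot: [1.11, 1.271, -1.111]
ft_force: [-14.9, -0.4, 41.9]
finger_gap: 0.0075
```

Run:
```python
from h import *
st();tip()
c=bot.camera("wrist"); cv2.imwrite("pics/w11.png",c["image"])
```

```text
t 16.75 pos [ 0.3849 -0.257   0.0847] F [-14.9  -0.4  41.9] gap 0.0075
[[-0.001, 0.991, 0.133], [0.001, 0.133, -0.991], [-1.0, -0.001, -0.001]] [-0.01  0.32  0.59  2.13 -0.26  0.76  0.89]
tip [ 0.3849 -0.2571  0.1147]
```

View pics/w11.png

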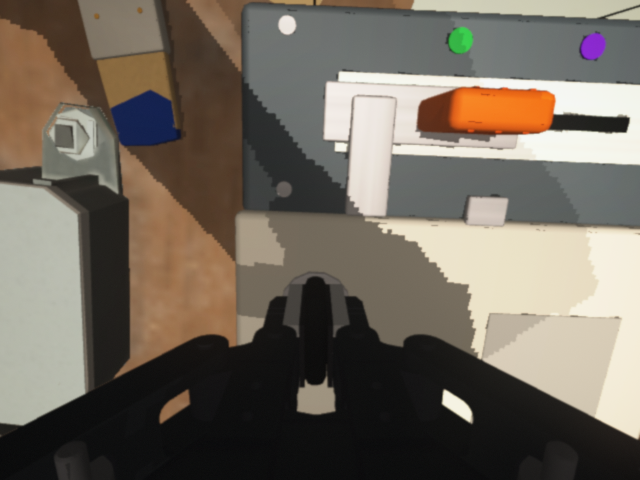

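{"method": "drive_tool", "body": {
  "moves": [
    [[-0.4,0,0,0,0,0],[-0.4,0,0,0,0,0],[-0.4,0,0,-0.15,0,0],[-0.4,0,0,-0.3,0,0],[-0.4,0,0,-0.45,0,0],[-0.4,0,0,-0.6,0,0],[-0.4,0,0,-0.75,0,0],[-0.4,0,0,-0.9,0,0],[-0.4,0,0,-1.05,0,0],[-0.4,0,0,-1.2,0,0],[-0.4,0,0,-1.35,0,0],[-0.4,0,0,-1.5,0,0],[-0.4,0,0,-1.55,0,0],[-0.4,0,0,-1.55,0,0],[-0.4,0,0,-1.55,0,0]]
  ]
}}

```text
time: 18.3
tool_pos: [0.3819, -0.2606, 0.0893]
ee_rot: [-0.086, 1.573, 0.083]
ft_force: [-8.0, -12.4, -6.0]
finger_gap: 0.0073
```

Run:
```python
from h import *
st();tip(); s=bot.get_state(); print(s["torque"])
c=bot.camera("wrist"); cv2.imwrite("pics/w12.png",c["image"])
```

```text
t 18.3 pos [ 0.3819 -0.2606  0.0893] F [ -8.  -12.4  -6. ] gap 0.0073
[[-0.004, -0.107, 0.994], [-0.002, 0.994, 0.107], [-1.0, -0.002, -0.004]] [ 0.27  0.28  0.26  2.11 -0.1   0.76  2.27]
tip [ 0.382  -0.2605  0.1193]
[-2.49510227  1.99407459 -0.31420866]
```

View pics/w12.png

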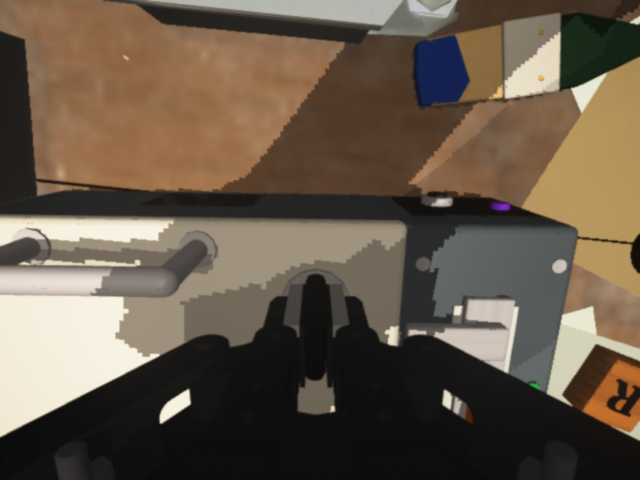

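{"method": "drive_tool", "body": {
  "moves": [
    [[0,0,0,0,0,0],[0,0,0,0,0,0],[0,0,0,0,0,0],[-5,0,0,0,0,0],[-9,0,0,0,0,0],[-9,0,0,0,0,0],[-9,0,0,0,0,0]]
  ],
  "hand": 3
}}

```text
time: 19.05
tool_pos: [0.3833, -0.2602, 0.1805]
ee_rot: [-0.087, 1.57, 0.083]
ft_force: [0.2, -0.2, -0.2]
finger_gap: 0.03
```

Run:
```python
from h import *
st();tip()
R=rot_down(np.radians(5.1))
print(dtip([.369,-.343,.21],R),dtip([.369,-.343,.123],R))
c=bot.camera("wrist"); cv2.imwrite("pics/w13.png",c["image"])
```

```text
t 19.05 pos [ 0.3833 -0.2602  0.1805] F [ 0.2 -0.2 -0.2] gap 0.03
[[-0.001, -0.108, 0.994], [-0.003, 0.994, 0.108], [-1.0, -0.003, -0.001]] [ 0.24  0.15  0.28  2.01 -0.05  0.98  2.22]
tip [ 0.3833 -0.2601  0.2105]
[0.08, -8.08, -2.31, 1.59, 0.001, 0.003] [8.78, -8.06, -2.31, 1.59, 0.001, 0.003]
```

View pics/w13.png

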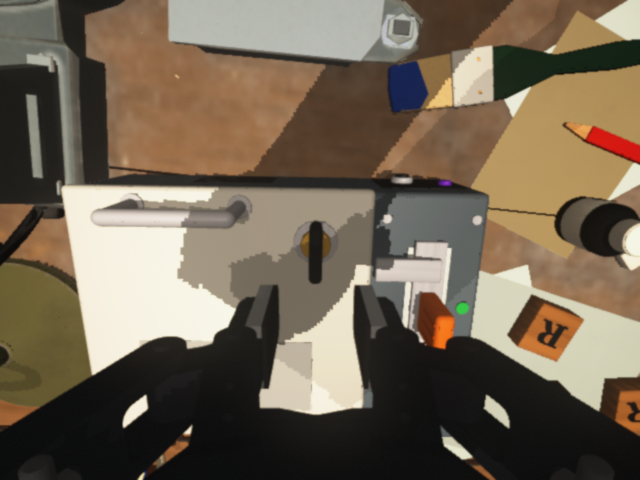

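{"method": "drive_tool", "body": {
  "moves": [
    [[0,-8,-2.3,1.59,0,0],[0,-8,-2.3,1.59,0,0],[0,-8,-2.3,1.59,0,0],[0,-8,-2.3,1.59,0,0],[0,-8,-2.3,1.59,0,0],[0,-8,-2.3,1.59,0,0],[0,-8,-2.3,1.59,0,0],[0,-8,-2.3,1.59,0,0],[0,-8,-2.3,1.59,0,0],[0,-8,-2.3,1.59,0,0],[0,-8,-2.3,1.59,0,0],[0,-8,-2.3,1.59,0,0],[0,-8,-2.3,1.59,0,0]]
  ],
  "hand": 4
}}

```text
time: 20.4
tool_pos: [0.3679, -0.3413, 0.1788]
ee_rot: [1.138, 1.254, -1.145]
ft_force: [0.2, 0.5, 0.0]
finger_gap: 0.0403
```

Run:
```python
from h import *
st();tip()
R=rot_down(np.radians(5.1))
print(dtip([.369,-.343,.123],R))
c=bot.camera("wrist"); cv2.imwrite("pics/w14.png",c["image"]); print(proj(c,[.37,-.343,.143]))
```

```text
t 20.4 pos [ 0.3679 -0.3413  0.1788] F [0.2 0.5 0. ] gap 0.0403
[[-0.005, 0.996, 0.092], [-0.001, 0.092, -0.996], [-1.0, -0.005, 0.001]] [ 0.16  0.24  0.59  1.94 -0.15  1.    0.91]
tip [ 0.3681 -0.3413  0.2088]
[8.57, 0.13, 0.17, 0.003, 0.001, 0.005]
[317.74848711 260.15397271]
```

View pics/w14.png

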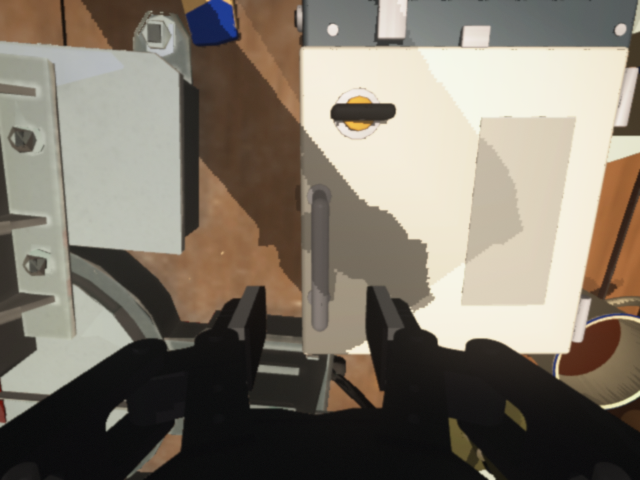

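{"method": "drive_tool", "body": {
  "moves": [
    [[4,0.1,0.1,0,0,0],[7,0.2,0.1,0,0,0],[8.5,0.2,0.1,0,0,0],[8.5,0.2,0.1,0,0,0],[8.5,0.2,0.1,0,0,0]]
  ],
  "hand": 4
}}

```text
time: 20.95
tool_pos: [0.3696, -0.3427, 0.0941]
ee_rot: [1.138, 1.254, -1.145]
ft_force: [0.3, -0.3, 0.5]
finger_gap: 0.0399
```

{"method": "drive_tool", "body": {
  "moves": [
    [[0,0,0,0,0,0],[0,0,0,0,0,0],[0,0,0,0,0,0],[0,0,0,0,0,0],[0,0,0,0,0,0]]
  ],
  "hand": 0.4,
  "newtons": 40
}}

```text
time: 21.45
tool_pos: [0.3698, -0.3431, 0.0945]
ee_rot: [1.137, 1.253, -1.145]
ft_force: [-0.7, -1.9, 0.8]
finger_gap: 0.0086
```

```bash
cat >> h.py <<'E'
YAW=np.radians(5.1)
def swing(B0,ths,lean=lambda th:0.,depth=.049,out=True):
    """tool deltas from present pose with the bar of the panel at th; B0 = bar centre when shut"""
    bx=np.array([np.cos(YAW),np.sin(YAW),0]); H=np.array([B0[0],B0[1],.095])+.183*bx
    for th in ths:
        B=H+bx*(-.183*np.cos(th)+.048*np.sin(th))+np.array([0,0,.183*np.sin(th)+.048*np.cos(th)])
        l=np.radians(lean(th)); x=bx*np.sin(l)+np.array([0,0,-np.cos(l)]); y=bx*np.cos(l)+np.array([0,0,np.sin(l)])
        R=np.stack([x,y,np.cross(x,y)],1)
        print(round(th,2),delta(B+x*depth,R),np.round(B+x*depth,3))
E
python3 - <<'E'
from h import *
st(); s=bot.get_state(); p=s["tool_pos"]
dep=.143-p[2]; print(dep)
swing(p,np.arange(0,1.56,.1),lambda th:min(12*th/1.2,12),dep)
E
```

```text
t 21.45 pos [ 0.3698 -0.3431  0.0945] F [-0.7 -1.9  0.8] gap 0.0086
[[-0.004, 0.996, 0.092], [-0.002, 0.092, -0.996], [-1.0, -0.004, 0.002]] [ 0.21  0.37  0.54  2.03 -0.25  0.82  0.99]
0.048479838311667994
0.0 [-0.0, 0.0, 0.0, 0.003, 0.002, 0.004] [ 0.37  -0.343  0.095]
0.1 [-1.81, 0.65, 0.01, 0.004, 0.002, 0.021] [ 0.376 -0.343  0.113]
0.2 [-3.55, 1.47, 0.01, 0.004, 0.002, 0.039] [ 0.385 -0.342  0.13 ]
0.3 [-5.21, 2.47, 0.02, 0.004, 0.002, 0.056] [ 0.395 -0.341  0.147]
0.4 [-6.77, 3.62, 0.03, 0.004, 0.002, 0.074] [ 0.406 -0.34   0.162]
0.5 [-8.22, 4.93, 0.03, 0.004, 0.002, 0.091] [ 0.419 -0.339  0.177]
0.6 [-9.55, 6.37, 0.04, 0.004, 0.002, 0.109] [ 0.434 -0.337  0.19 ]
0.7 [-10.73, 7.94, 0.05, 0.004, 0.002, 0.126] [ 0.449 -0.336  0.201]
0.8 [-11.76, 9.62, 0.06, 0.004, 0.002, 0.144] [ 0.466 -0.335  0.212]
0.9 [-12.62, 11.39, 0.07, 0.004, 0.002, 0.161] [ 0.484 -0.333  0.22 ]
1.0 [-13.32, 13.24, 0.07, 0.004, 0.002, 0.179] [ 0.502 -0.331  0.227]
1.1 [-13.84, 15.15, 0.08, 0.004, 0.002, 0.196] [ 0.521 -0.33   0.232]
1.2 [-14.17, 17.09, 0.09, 0.004, 0.002, 0.213] [ 0.541 -0.328  0.236]
1.3 [-14.3, 18.98, 0.09, 0.004, 0.002, 0.213] [ 0.559 -0.326  0.237]
1.4 [-14.24, 20.87, 0.1, 0.004, 0.002, 0.213] [ 0.578 -0.325  0.236]
1.5 [-13.99, 22.74, 0.11, 0.004, 0.002, 0.213] [ 0.597 -0.323  0.234]
```

{"method": "drive_tool", "body": {
  "moves": [
    [[-0.9,0.3,0,0,0,0.01],[-1.8,0.65,0,0,0,0.02],[-2.7,1.05,0,0,0,0.03],[-3.55,1.5,0,0,0,0.04],[-4.4,2,0,0,0,0.05],[-5.2,2.5,0,0,0,0.056],[-6,3.05,0,0,0,0.065],[-6.8,3.6,0,0,0,0.074],[-6.8,3.6,0,0,0,0.074]]
  ]
}}

```text
time: 22.35
tool_pos: [0.4067, -0.3397, 0.1638]
ee_rot: [1.175, 1.2, -1.088]
ft_force: [-3.7, -0.6, 3.5]
finger_gap: 0.0084
```

Run:
```python
from h import *
st();tip()
d=bot.camera("scene")["image"][180:345,320:540]
cv2.imwrite("pics/s15.png",cv2.resize(d,(800,600),interpolation=cv2.INTER_CUBIC))
swing([.3698,-.3431],np.arange(.4,1.56,.1),lambda th:min(12*th/1.2,12),.0485)
```

```text
t 22.35 pos [ 0.4067 -0.3397  0.1638] F [-3.7 -0.6  3.5] gap 0.0084
[[0.072, 0.993, 0.093], [0.004, 0.093, -0.996], [-0.997, 0.072, 0.002]] [ 0.18  0.27  0.55  1.95 -0.24  0.92  0.95]
tip [ 0.4046 -0.3399  0.1938]
0.4 [0.14, -0.04, 0.01, 0.004, 0.002, -0.002] [ 0.406 -0.34   0.162]
0.5 [-1.21, 1.37, 0.02, 0.004, 0.002, 0.016] [ 0.419 -0.339  0.177]
0.6 [-2.42, 2.91, 0.02, 0.004, 0.002, 0.033] [ 0.434 -0.337  0.19 ]
0.7 [-3.48, 4.57, 0.03, 0.004, 0.002, 0.051] [ 0.449 -0.336  0.201]
0.8 [-4.38, 6.32, 0.04, 0.004, 0.002, 0.068] [ 0.466 -0.335  0.212]
0.9 [-5.11, 8.15, 0.05, 0.004, 0.002, 0.086] [ 0.484 -0.333  0.22 ]
1.0 [-5.66, 10.04, 0.06, 0.004, 0.002, 0.103] [ 0.502 -0.331  0.227]
1.1 [-6.03, 11.98, 0.07, 0.004, 0.002, 0.12] [ 0.521 -0.33   0.232]
1.2 [-6.22, 13.95, 0.07, 0.004, 0.002, 0.138] [ 0.541 -0.328  0.236]
1.3 [-6.21, 15.84, 0.08, 0.004, 0.002, 0.138] [ 0.559 -0.326  0.237]
1.4 [-6.0, 17.72, 0.09, 0.004, 0.002, 0.138] [ 0.578 -0.324  0.236]
1.5 [-5.61, 19.57, 0.09, 0.004, 0.002, 0.138] [ 0.597 -0.323  0.233]
```

View pics/s15.png

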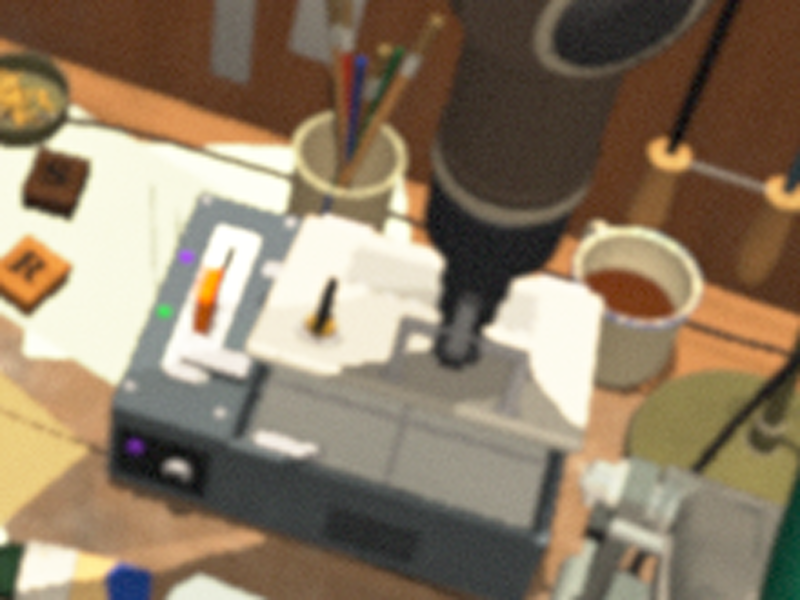

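{"method": "drive_tool", "body": {
  "moves": [
    [[-0.6,0.65,0,0,0,0.01],[-1.2,1.4,0,0,0,0.02],[-1.8,2.1,0,0,0,0.025],[-2.4,2.9,0,0,0,0.035],[-3,3.7,0,0,0,0.04],[-3.5,4.6,0,0,0,0.05],[-4,5.4,0,0,0,0.06],[-4.4,6.3,0,0,0,0.07],[-4.8,7.2,0,0,0,0.08],[-5.1,8.1,0,0,0,0.09],[-5.4,9.1,0.05,0,0,0.095],[-5.7,10,0.05,0,0,0.1],[-5.9,11,0.05,0,0,0.11],[-6,12,0.05,0,0,0.12],[-6.1,13,0.05,0,0,0.13],[-6.2,14,0.05,0,0,0.138],[-6.2,14,0.05,0,0,0.138]]
  ]
}}

```text
time: 24.1
tool_pos: [0.5424, -0.3272, 0.2362]
ee_rot: [1.239, 1.101, -0.983]
ft_force: [0.3, -0.8, 2.9]
finger_gap: 0.0082
```

Run:
```python
from h import *
st();tip()
d=bot.camera("scene")["image"][120:345,300:600]
cv2.imwrite("pics/s16.png",cv2.resize(d,(800,600),interpolation=cv2.INTER_CUBIC))
swing([.3698,-.3431],np.arange(1.2,1.56,.05),lambda th:min(12*th/1.2,12),.0485)
```

```text
t 24.1 pos [ 0.5424 -0.3272  0.2362] F [ 0.3 -0.8  2.9] gap 0.0082
[[0.209, 0.973, 0.093], [0.017, 0.092, -0.996], [-0.978, 0.21, 0.002]] [ 0.14  0.31  0.51  1.72 -0.34  1.    0.88]
tip [ 0.5361 -0.3278  0.2656]
1.2 [0.03, -0.19, 0.05, 0.005, 0.002, -0.002] [ 0.541 -0.328  0.236]
1.25 [0.15, 0.75, 0.05, 0.005, 0.002, -0.002] [ 0.55  -0.327  0.236]
1.3 [0.31, 1.68, 0.05, 0.005, 0.002, -0.002] [ 0.559 -0.326  0.237]
1.35 [0.52, 2.6, 0.06, 0.005, 0.002, -0.002] [ 0.569 -0.325  0.237]
1.4 [0.77, 3.51, 0.06, 0.005, 0.002, -0.002] [ 0.578 -0.324  0.236]
1.45 [1.07, 4.41, 0.07, 0.005, 0.002, -0.002] [ 0.588 -0.324  0.235]
1.5 [1.42, 5.29, 0.07, 0.005, 0.002, -0.002] [ 0.597 -0.323  0.233]
1.55 [1.8, 6.16, 0.07, 0.005, 0.002, -0.002] [ 0.606 -0.322  0.232]
```

View pics/s16.png

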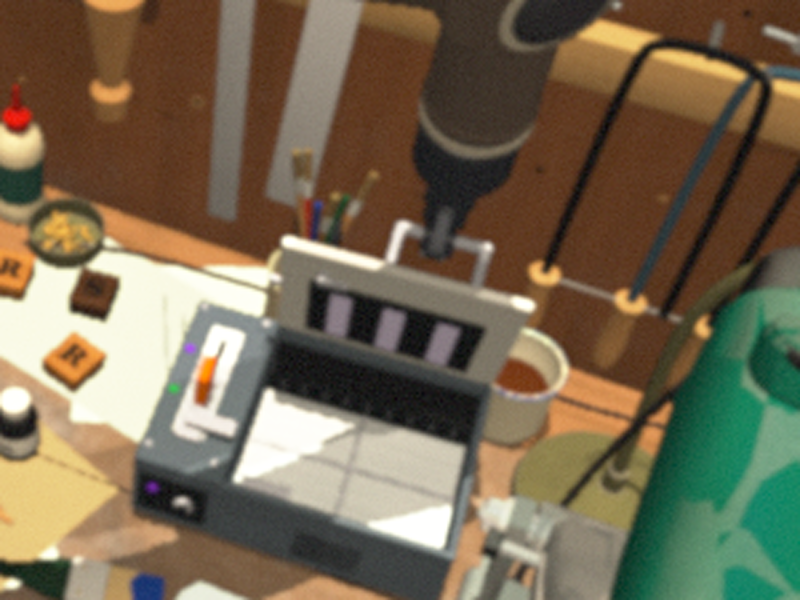

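{"method": "drive_tool", "body": {
  "moves": [
    [[0.15,0.75,0,0,0,0],[0.3,1.7,0.05,0,0,0],[0.5,2.6,0.05,0,0,0],[0.8,3.5,0.05,0,0,0],[1.05,4.4,0.05,0,0,0],[1.3,5,0.05,0,0,0],[1.3,5,0.05,0,0,0],[1.3,5,0.05,0,0,0],[1.3,5,0.05,0,0,0]]
  ]
}}

```text
time: 25.05
tool_pos: [0.5942, -0.3225, 0.2339]
ee_rot: [1.239, 1.1, -0.982]
ft_force: [1.8, -0.9, -1.5]
finger_gap: 0.0086
```

Run:
```python
from h import *
st();tip()
d=bot.camera("scene")["image"][120:345,300:600]
cv2.imwrite("pics/s17.png",cv2.resize(d,(800,600),interpolation=cv2.INTER_CUBIC))
```

```text
t 25.05 pos [ 0.5942 -0.3225  0.2339] F [ 1.8 -0.9 -1.5] gap 0.0086
[[0.21, 0.973, 0.094], [0.017, 0.092, -0.996], [-0.978, 0.211, 0.002]] [ 0.13  0.39  0.5   1.63 -0.37  1.02  0.84]
tip [ 0.5879 -0.323   0.2632]
```

View pics/s17.png

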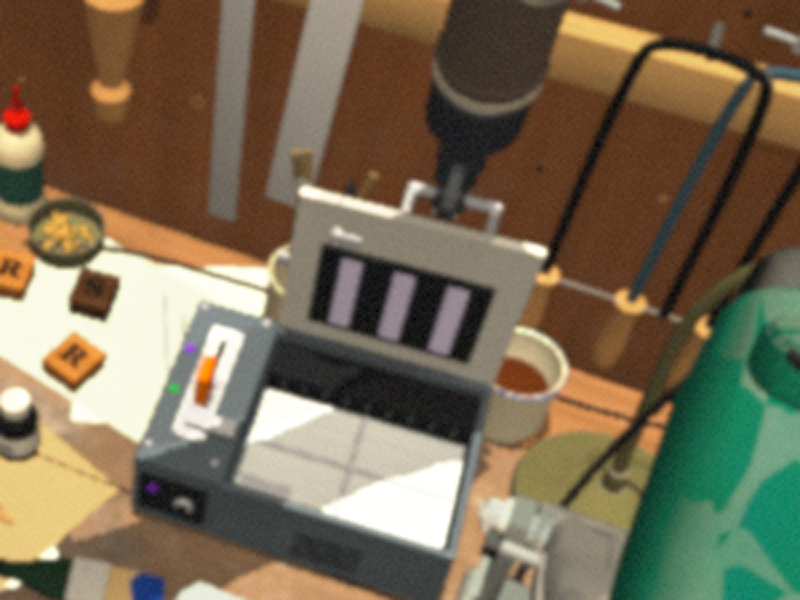

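{"method": "drive_tool", "body": {
  "moves": [
    [[0,0,0,0,0,0],[0,0,0,0,0,0],[0,0,0,0,0,0],[-3,0,0,0,0,0],[-6,0,0,0,0,0],[-10,0,0,0,0,0],[-10,0,0,0,0,0]]
  ],
  "hand": 2.2
}}

```text
time: 25.8
tool_pos: [0.5737, -0.3268, 0.3381]
ee_rot: [1.24, 1.091, -0.979]
ft_force: [-0.1, -0.1, 0.6]
finger_gap: 0.0222
```

Run:
```python
from h import *
st();tip()
R=rot_down(np.radians(95.1))
print(dtip([.40,-.16,.38],R))
```

```text
t 25.8 pos [ 0.5737 -0.3268  0.3381] F [-0.1 -0.1  0.6] gap 0.0222
[[0.218, 0.972, 0.092], [0.013, 0.091, -0.996], [-0.976, 0.218, 0.007]] [ 0.11  0.29  0.54  1.51 -0.3   1.21  0.79]
tip [ 0.5672 -0.3272  0.3674]
[-4.73, -15.1, -18.2, -1.56, 0.178, -0.167]
```

{"method": "drive_tool", "body": {
  "moves": [
    [[-4.7,-5,-1,0,0,0],[-4.7,-15,-18.2,-1.56,0.178,-0.167],[-4.7,-15,-18.2,-1.56,0.178,-0.167],[-4.7,-15,-18.2,-1.56,0.178,-0.167],[-4.7,-15,-18.2,-1.56,0.178,-0.167],[-4.7,-15,-18.2,-1.56,0.178,-0.167],[-4.7,-15,-18.2,-1.56,0.178,-0.167],[-4.7,-15,-18.2,-1.56,0.178,-0.167],[-4.7,-15,-18.2,-1.56,0.178,-0.167],[-4.7,-15,-18.2,-1.56,0.178,-0.167],[-4.7,-15,-18.2,-1.56,0.178,-0.167],[-4.7,-15,-18.2,-1.56,0.178,-0.167],[-4.7,-15,-18.2,-1.56,0.178,-0.167],[-4.7,-15,-18.2,-1.56,0.178,-0.167]]
  ],
  "hand": 6.8
}}

```text
time: 27.2
tool_pos: [0.4009, -0.1599, 0.3499]
ee_rot: [-0.067, 1.569, 0.068]
ft_force: [-0.1, -0.2, 0.1]
finger_gap: 0.0679
```

Run:
```python
from h import *
st();tip()
c=bot.camera("wrist"); cv2.imwrite("pics/w18.png",c["image"])
```

```text
t 27.2 pos [ 0.4009 -0.1599  0.3499] F [-0.1 -0.2  0.1] gap 0.0679
[[0.0, -0.086, 0.996], [0.001, 0.996, 0.086], [-1.0, 0.001, 0.0]] [-0.15 -0.06  0.4   1.81  0.02  1.38  1.9 ]
tip [ 0.4009 -0.1599  0.3799]
```

View pics/w18.png

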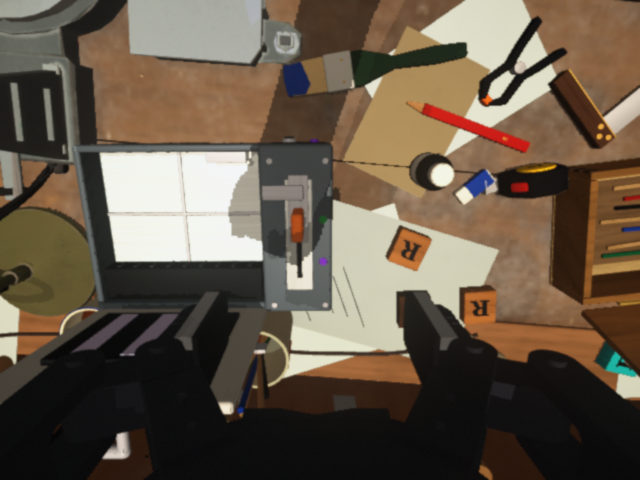

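Run:
```python
import cv2
t=cv2.imread("pics/w18.png")
cv2.imwrite("pics/w18b.png",cv2.resize(t[130:325,75:335],(800,600),interpolation=cv2.INTER_CUBIC))
cv2.imwrite("pics/w18c.png",cv2.resize(t[215:335,360:520],(800,600),interpolation=cv2.INTER_CUBIC))
```

```text
(no output)
```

View pics/w18b.png

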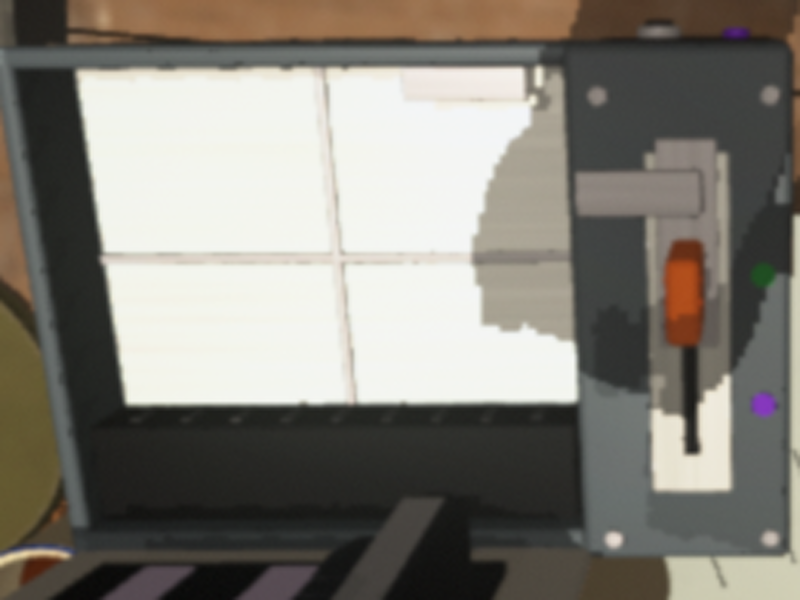

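View pics/w18c.png

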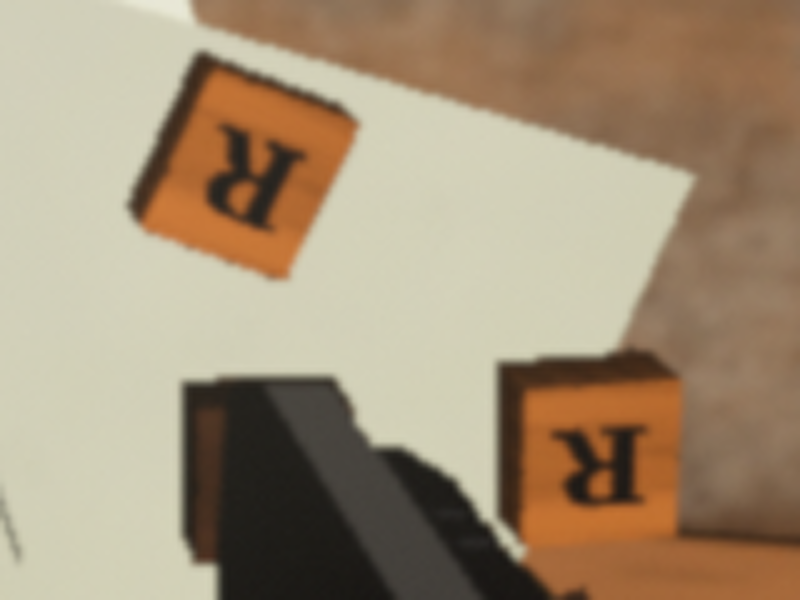

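Run:
```python
from h import *
c=bot.camera("wrist")
k=800/260
f=lambda x,y:(75+(x+.5)/k-.5,130+(y+.5)/k-.5)
T=onz(c,*f(340,258),.0585); print("tray",T)
a=onz(c,*f(102,258),.0585);b=onz(c,*f(570,257),.0585); print("yaw",np.degrees(np.arctan2(*(b-a)[[1,0]]))-90, b-a)
a=onz(c,*f(322,70),.0585);b=onz(c,*f(351,402),.0585); print("yaw",np.degrees(np.arctan2(*(b-a)[[1,0]])),b-a)
bx=np.array([np.cos(YAW),np.sin(YAW),0]);by=np.array([-np.sin(YAW),np.cos(YAW),0])
H=np.array([.3698,-.3431,0])+.183*bx; print("hinge rel tray x",(H-T)@bx)
for n,x,y in [("p1",-1,1),("p2",-1,-1),("p3",1,1),("p4",1,-1)]: print(n,T+.0355*x*bx+.0485*y*by)
g=lambda x,y:(360+(x+.5)/5-.5,215+(y+.5)/5-.5)
for n,P in [("o1",[(525,390),(682,376),(682,536),(525,548)]),("o2",[(205,62),(357,125),(288,278),(140,222)])]:
    q=[onz(c,*g(*p),.024) for p in P]; print(n,np.round(np.mean(q,0),4), np.round([np.linalg.norm(q[i]-q[(i+1)%4]) for i in range(4)],4),[round(np.degrees(np.arctan2(*(q[(i+1)%4]-q[i])[[1,0]])),1) for i in range(4)])
```

```text
tray [ 0.44216328 -0.31744285  0.0585    ]
yaw 4.974449621761906 [-0.01627956  0.18703681  0.        ]
yaw 4.595913526849865 [0.13396699 0.01076911 0.        ]
hinge rel tray x 0.10864242629983578
p1 [ 0.40249245 -0.2722906   0.0585    ]
p2 [ 0.4111152  -0.36890659  0.0585    ]
p3 [ 0.47321137 -0.26597911  0.0585    ]
p4 [ 0.48183411 -0.36259509  0.0585    ]
o1 [0.5508 0.0881 0.024 ] [0.0438 0.0498 0.0449 0.0492] [np.float64(100.4), np.float64(11.9), np.float64(-80.3), np.float64(-169.3)]
o2 [ 0.4739 -0.0255  0.024 ] [0.0456 0.0465 0.0448 0.0475] [np.float64(72.3), np.float64(-14.7), np.float64(-106.5), np.float64(166.2)]
```

Run:
```python
from h import *
R=rot_down(np.radians(73))
print(dtip([.475,-.0245,.12],R)); print(dtip([.475,-.0245,.001],R))
```

```text
[26.01, 12.85, 8.54, 0.383, 0.0, -0.001]
[37.91, 12.84, 8.54, 0.383, 0.0, -0.001]
```

{"method": "drive_tool", "body": {
  "moves": [
    [[10,12.8,8.5,0.38,0,0],[20,12.8,8.5,0.38,0,0],[26,12.8,8.5,0.38,0,0],[26,12.8,8.5,0.38,0,0],[26,12.8,8.5,0.38,0,0],[26,12.8,8.5,0.38,0,0],[26,12.8,8.5,0.38,0,0],[26,12.8,8.5,0.38,0,0],[26,12.8,8.5,0.38,0,0]]
  ],
  "hand": 6.8
}}

```text
time: 28.2
tool_pos: [0.4754, -0.0261, 0.0916]
ee_rot: [0.232, 1.556, -0.231]
ft_force: [0.0, -0.9, -0.6]
finger_gap: 0.0681
```

Run:
```python
from h import *
st();tip()
R=rot_down(np.radians(73)); print(dtip([.475,-.0245,.001],R))
c=bot.camera("wrist"); cv2.imwrite("pics/w19.png",c["image"])
bx=np.array([np.cos(np.radians(-17)),np.sin(np.radians(-17)),0]);by=np.array([-bx[1],bx[0],0])
C=np.array([.475,-.0245,.024])
for a,b in [(1,1),(1,-1),(-1,-1),(-1,1)]: print(proj(c,C+a*.025*bx+b*.0225*by))
```

```text
t 28.2 pos [ 0.4754 -0.0261  0.0916] F [ 0.  -0.9 -0.6] gap 0.0681
[[0.002, 0.291, 0.957], [0.0, 0.957, -0.291], [-1.0, 0.001, 0.002]] [-0.26  0.3   0.26  2.08 -0.11  0.77  1.34]
tip [ 0.4754 -0.0261  0.1216]
[12.06, 0.13, -0.11, 0.001, 0.002, -0.001]
[350.04472785 274.72100262]
[282.680856   274.73482603]
[280.88065206 200.53505335]
[351.93335408 200.53161969]
```

View pics/w19.png

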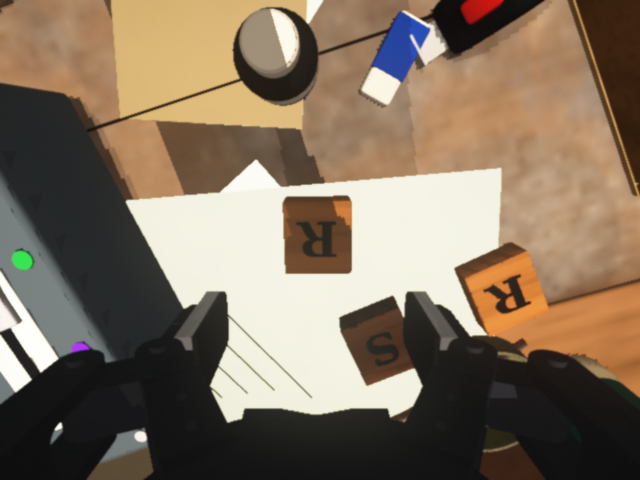

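{"method": "drive_tool", "body": {
  "moves": [
    [[4,0.1,-0.1,0,0,0],[8,0.1,-0.1,0,0,0],[11,0.1,-0.1,0,0,0],[12,0.1,-0.1,0,0,0],[12,0.1,-0.1,0,0,0],[12,0.1,-0.1,0,0,0]]
  ],
  "hand": 6.8
}}

```text
time: 28.85
tool_pos: [0.4769, -0.0253, -0.0262]
ee_rot: [0.234, 1.552, -0.231]
ft_force: [0.5, 0.0, -0.3]
finger_gap: 0.0681
```

{"method": "drive_tool", "body": {
  "moves": [
    [[0,0,0,0,0,0],[0,0,0,0,0,0],[0,0,0,0,0,0],[0,0,0,0,0,0],[0,0,0,0,0,0]]
  ],
  "hand": 3.5,
  "newtons": 40
}}

```text
time: 29.35
tool_pos: [0.4786, -0.0254, -0.0242]
ee_rot: [0.234, 1.549, -0.23]
ft_force: [-1.0, -0.7, 11.8]
finger_gap: 0.0442
```

{"method": "drive_tool", "body": {
  "moves": [
    [[-2,0,0,0,0,0],[-6,0,0,0,0,0],[-10,0,0,0,0,0],[-15,0,0,0,0,0],[-18,0,0,0,0,0],[-18,0,0,0,0,0]]
  ]
}}

```text
time: 29.95
tool_pos: [0.4799, -0.0255, 0.161]
ee_rot: [0.236, 1.54, -0.228]
ft_force: [0.9, 0.6, -0.8]
finger_gap: 0.0439
```

```bash
cat >> h.py <<'E'
T0=np.array([.4422,-.3174,0]); BX=np.array([np.cos(YAW),np.sin(YAW),0]); BY=np.array([-np.sin(YAW),np.cos(YAW),0])
def place(x,y,z): return T0+x*BX+y*BY+np.array([0,0,z])
E
python3 - <<'E'
from h import *
st();tip()
c=bot.camera("wrist"); cv2.imwrite("pics/w20.png",c["image"])
R=rot_down(np.radians(95.1))
for z in [.16,.034]: print(delta(place(.029,-.0485,z),R))
E
```

```text
t 29.95 pos [ 0.4799 -0.0255  0.161 ] F [ 0.9  0.6 -0.8] gap 0.0439
[[0.019, 0.292, 0.956], [0.003, 0.956, -0.292], [-1.0, 0.008, 0.018]] [-0.3   0.19  0.29  2.02 -0.07  0.92  1.3 ]
tip [ 0.4793 -0.0256  0.191 ]
[-0.22, -32.39, 9.58, -0.385, 0.015, -0.004]
[12.38, -32.48, 9.4, -0.385, 0.015, -0.004]
```

View pics/w20.png

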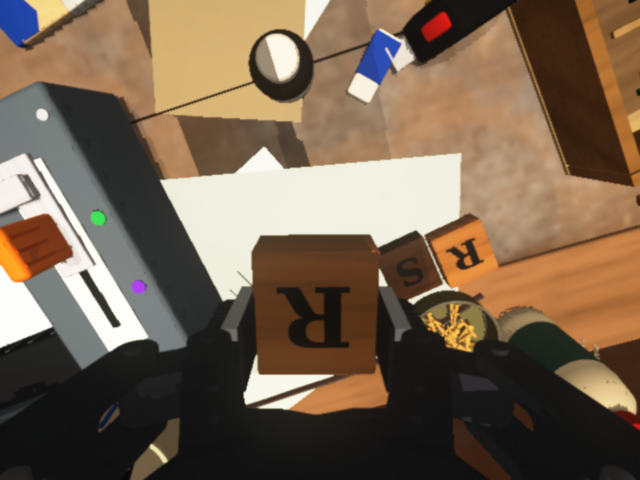

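Run:
```python
from h import *
R=rot_down(np.radians(95.1))
print(delta([.42,-.18,.17],R))
for z in [.16,.06,.034]: print(delta(place(.031,-.0485,z),R), place(.031,-.0485,z))
c=bot.camera("top"); print([onz(c,415,190,z) for z in (.1,.2)])
```

```text
[-1.27, -16.49, -1.06, -0.385, 0.015, -0.004]
[-0.22, -32.32, 9.76, -0.385, 0.015, -0.004] [ 0.47738865 -0.36295227  0.16      ]
[9.78, -32.38, 9.62, -0.385, 0.015, -0.004] [ 0.47738865 -0.36295227  0.06      ]
[12.38, -32.4, 9.58, -0.385, 0.015, -0.004] [ 0.47738865 -0.36295227  0.034     ]
[array([ 0.58904151, -0.21292706,  0.1       ]), array([ 0.57061907, -0.19450103,  0.2       ])]
```

{"method": "drive_tool", "body": {
  "moves": [
    [[-1.3,-8,-1,-0.2,0,0],[-1.3,-16.5,-1,-0.385,0.015,0],[-1.3,-16.5,-1,-0.385,0.015,0],[-1.3,-16.5,-1,-0.385,0.015,0],[-0.2,-25,6,-0.385,0.015,0],[-0.2,-32.3,9.7,-0.385,0.015,0],[-0.2,-32.3,9.7,-0.385,0.015,0],[-0.2,-32.3,9.7,-0.385,0.015,0],[-0.2,-32.3,9.7,-0.385,0.015,0],[-0.2,-32.3,9.7,-0.385,0.015,0]]
  ]
}}

```text
time: 31.05
tool_pos: [0.4743, -0.3629, 0.1559]
ee_rot: [-0.064, 1.576, 0.072]
ft_force: [0.1, 0.1, -0.4]
finger_gap: 0.0438
```

Run:
```python
from h import *
st();tip()
c=bot.camera("wrist"); cv2.imwrite("pics/w21.png",c["image"])
R=rot_down(np.radians(95.1))
for z in [.06,.034]: print(delta(place(.031,-.0485,z),R))
```

```text
t 31.05 pos [ 0.4743 -0.3629  0.1559] F [ 0.1  0.1 -0.4] gap 0.0438
[[-0.006, -0.087, 0.996], [0.005, 0.996, 0.087], [-1.0, 0.005, -0.006]] [ 0.26  0.43  0.43  1.73 -0.2   1.03  2.41]
tip [ 0.4744 -0.363   0.1859]
[9.64, -0.21, 0.3, -0.001, -0.005, -0.006]
[12.24, -0.23, 0.32, -0.001, -0.005, -0.006]
```

View pics/w21.png

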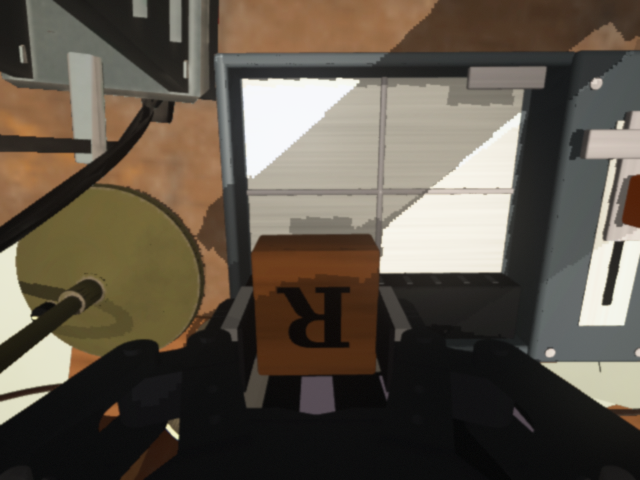

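{"method": "drive_tool", "body": {
  "moves": [
    [[4,-0.1,0.2,0,0,0],[8,-0.2,0.3,0,-0.005,-0.005],[10,-0.2,0.3,0,-0.005,-0.005],[11.3,-0.2,0.3,0,-0.005,-0.005],[12.2,-0.2,0.3,0,-0.005,-0.005],[12.2,-0.2,0.3,0,-0.005,-0.005],[12.2,-0.2,0.3,0,-0.005,-0.005]]
  ]
}}

```text
time: 31.8
tool_pos: [0.4778, -0.3629, 0.0353]
ee_rot: [-0.07, 1.569, 0.07]
ft_force: [-0.1, -1.0, 0.2]
finger_gap: 0.0439
```

{"method": "drive_tool", "body": {
  "moves": [
    [[0.2,0,0,0,0,0],[0.3,0,0,0,0,0],[0.3,0,0,0,0,0]]
  ]
}}

```text
time: 32.1
tool_pos: [0.478, -0.3631, 0.0327]
ee_rot: [-0.07, 1.568, 0.069]
ft_force: [-0.3, 0.7, -0.2]
finger_gap: 0.0441
```

{"method": "drive_tool", "body": {
  "moves": [
    [[0,0,0,0,0,0],[0,0,0,0,0,0],[0,0,0,0,0,0],[0,0,0,0,0,0]]
  ],
  "hand": 5.1
}}

```text
time: 32.5
tool_pos: [0.478, -0.3631, 0.0328]
ee_rot: [-0.07, 1.568, 0.069]
ft_force: [-0.0, -0.4, -0.3]
finger_gap: 0.0512
```

{"method": "drive_tool", "body": {
  "moves": [
    [[-3,0,0,0,0,0],[-6,0,0,0,0,0],[-11,0,0,0,0,0],[-14,0,0,0,0,0],[-14,0,-4,0,0,0],[-14,0,-4,0,0,0]]
  ]
}}

```text
time: 33.1
tool_pos: [0.4335, -0.3684, 0.174]
ee_rot: [-0.067, 1.568, 0.065]
ft_force: [-0.1, -0.4, -0.4]
finger_gap: 0.0509
```

Run:
```python
from h import *
st();tip()
c=bot.camera("wrist"); cv2.imwrite("pics/w22.png",c["image"])
t=bot.camera("top"); cv2.imwrite("pics/t22.png",cv2.resize(t["image"][170:320,250:530],(800,428),interpolation=cv2.INTER_CUBIC))
```

```text
t 33.1 pos [ 0.4335 -0.3684  0.174 ] F [-0.1 -0.4 -0.4] gap 0.0509
[[0.001, -0.084, 0.996], [-0.001, 0.996, 0.084], [-1.0, -0.001, 0.001]] [ 0.27  0.36  0.45  1.79 -0.18  1.03  2.44]
tip [ 0.4335 -0.3684  0.204 ]
```

View pics/w22.png

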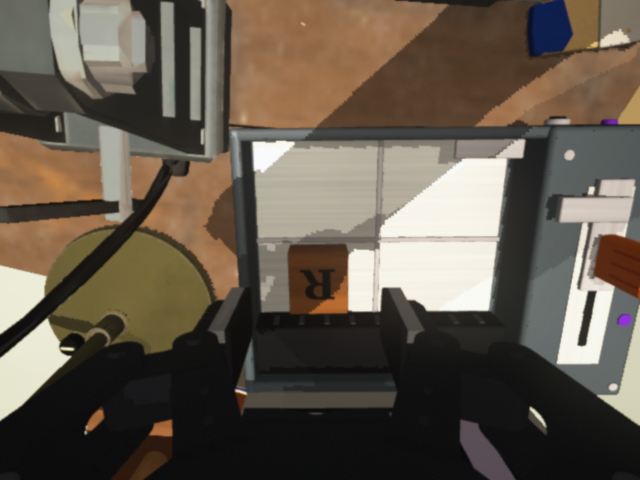

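View pics/t22.png

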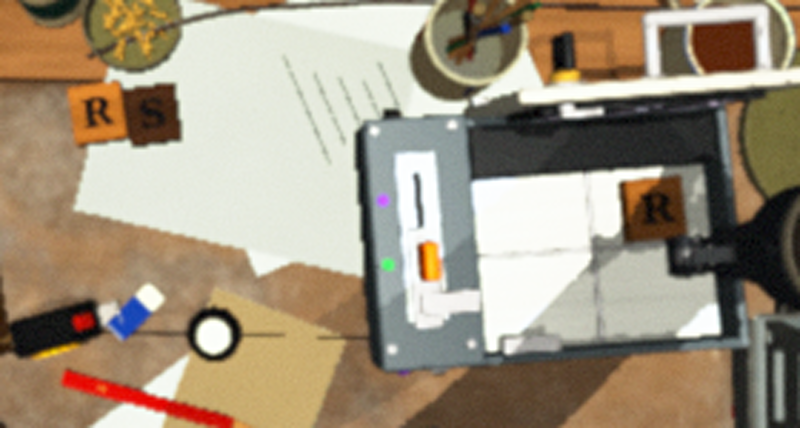

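Run:
```python
from h import *
R=rot_down(np.radians(95.1)); 
print(delta([.42,-.2,.26],R)); print(delta([.47,.05,.26],R))
```

```text
[-8.7, 16.77, -0.24, -0.002, 0.003, 0.0]
[-8.69, 41.24, 6.91, -0.002, 0.003, 0.0]
```

{"method": "drive_tool", "body": {
  "moves": [
    [[-5,2,-1,0,0,0],[-8.7,10,-0.3,0,0,0],[-8.7,17,0,0,0,0],[-8.7,25,3,0,0,0],[-8.7,33,6,0,0,0],[-8.7,41,7,0,0,0],[-8.7,41,7,0,0,0],[-8.7,41,7,0,0,0],[-8.7,41,7,0,0,0],[-8.7,41,7,0,0,0]]
  ],
  "hand": 8.5
}}

```text
time: 34.2
tool_pos: [0.4715, 0.0552, 0.2598]
ee_rot: [-0.074, 1.567, 0.077]
ft_force: [-0.0, -0.1, -1.0]
finger_gap: 0.085
```

Run:
```python
from h import *
st();tip()
c=bot.camera("wrist"); cv2.imwrite("pics/w23.png",c["image"])
```

```text
t 34.2 pos [0.4715 0.0552 0.2598] F [-0.  -0.1 -1. ] gap 0.085
[[0.002, -0.096, 0.995], [0.002, 0.995, 0.096], [-1.0, 0.002, 0.002]] [-0.34  0.1   0.13  1.87 -0.02  1.17  1.47]
tip [0.4714 0.0552 0.2898]
```

View pics/w23.png

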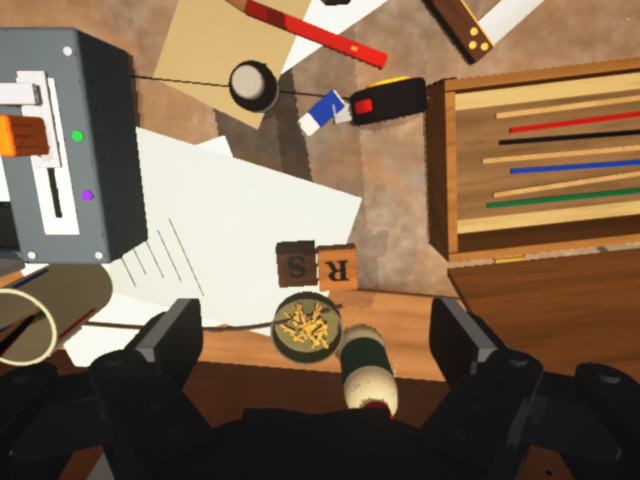

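Run:
```python
import cv2
t=cv2.imread("pics/w23.png")
cv2.imwrite("pics/w23c.png",cv2.resize(t[225:375,240:440],(800,600),interpolation=cv2.INTER_CUBIC))
```

```text
(no output)
```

View pics/w23c.png

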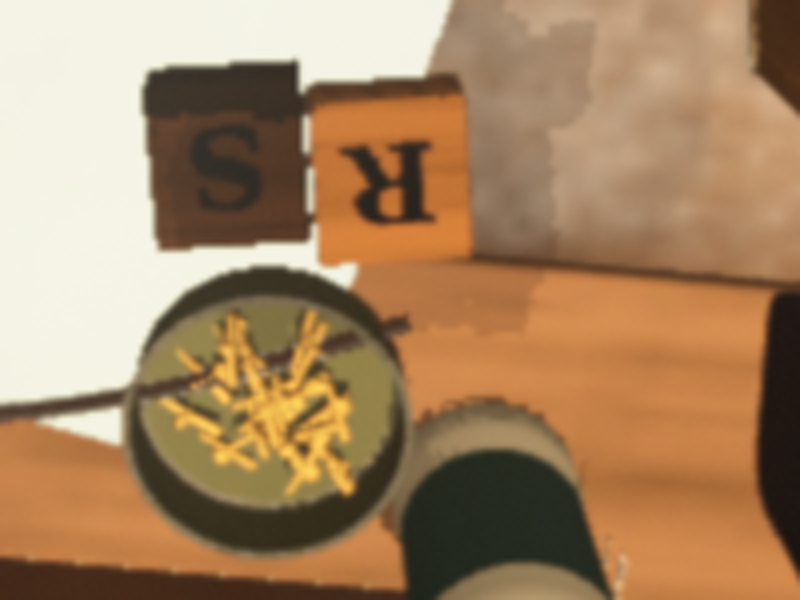

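Run:
```python
from h import *
c=bot.camera("wrist")
g=lambda x,y:(240+(x+.5)/4-.5,225+(y+.5)/4-.5)
for n,P in [("o1",[(312,103),(467,92),(473,256),(320,265)]),("dk",[(147,115),(299,107),(310,241),(158,248)])]:
    q=[onz(c,*g(*p),.024) for p in P]; print(n,np.round(np.mean(q,0),4), np.round([np.linalg.norm(q[i]-q[(i+1)%4]) for i in range(4)],4),[round(np.degrees(np.arctan2(*(q[(i+1)%4]-q[i])[[1,0]])),1) for i in range(4)])
print(onz(c,*g(265,265),.0),onz(c,*g(405,420),.03))
t=cv2.imread("pics/t22.png"); print()
tc=bot.camera("top")
f=lambda x,y:(250+(x+.5)/(800/280)-.5,170+(y+.5)/(800/280)-.5)
print("o1 top",onz(tc,*f(97,113),.024),"dk top",onz(tc,*f(153,113),.024))
```

```text
o1 [0.5503 0.0865 0.024 ] [0.0432 0.0492 0.044  0.0487] [np.float64(99.6), np.float64(9.0), np.float64(-81.0), np.float64(-171.9)]
dk [0.5541 0.0402 0.024 ] [0.0425 0.0402 0.0436 0.0399] [np.float64(98.5), np.float64(9.8), np.float64(-81.8), np.float64(-171.7)]
[0.58956463 0.0530489  0.        ] [0.62146831 0.09750776 0.03      ]

o1 top [0.55089631 0.08859776 0.024     ] dk top [0.55172594 0.04125834 0.024     ]
```

Run:
```python
from h import *
s=bot.camera("scene");t=bot.camera("top")
def tri(a,b):
    o1,d1=ray(s,*a);o2,d2=ray(t,*b); A=np.stack([d1,-d2],1); k=np.linalg.lstsq(A,o2-o1,rcond=None)[0]; p=o1+k[0]*d1;q=o2+k[1]*d2; return np.round((p+q)/2,3),np.linalg.norm(p-q)
print(tri((265,143),(208,187)),tri((262,205),(240,222)),tri((165,128),(60,214)))
cv2.imwrite("pics/lid.png",np.vstack([cv2.resize(s["image"][110:260,140:320],(720,600))[:300],]))
R=rot_down(np.radians(9)); print(dtip([.549,.0945,.12],R),dtip([.549,.0945,.004],R))
```

```text
(array([0.562, 0.205, 0.251]), np.float64(0.007408666282737421)) (array([0.509, 0.189, 0.076]), np.float64(0.014255634415604151)) (array([0.507, 0.487, 0.244]), np.float64(0.014695147637825094))
[17.0, 4.16, 8.14, 1.499, 0.002, -0.001] [28.6, 4.17, 8.12, 1.499, 0.002, -0.001]
```

{"method": "drive_tool", "body": {
  "moves": [
    [[5,4.2,8.1,1.5,0,0],[8,4.2,8.1,1.5,0,0],[12,4.2,8.1,1.5,0,0],[15,4.2,8.1,1.5,0,0],[15,4.2,8.1,1.5,0,0],[15,4.2,8.1,1.5,0,0],[15,4.2,8.1,1.5,0,0],[15,4.2,8.1,1.5,0,0],[15,4.2,8.1,1.5,0,0],[15,4.2,8.1,1.5,0,0],[15,4.2,8.1,1.5,0,0],[15,4.2,8.1,1.5,0,0]]
  ],
  "hand": 5.8
}}

```text
time: 35.65
tool_pos: [0.5487, 0.0937, 0.1101]
ee_rot: [1.092, 1.278, -1.091]
ft_force: [-0.7, 0.0, 0.5]
finger_gap: 0.0579
```

Run:
```python
from h import *
st();tip()
c=bot.camera("wrist"); cv2.imwrite("pics/w24.png",c["image"])
bx=np.array([np.cos(np.radians(9)),np.sin(np.radians(9)),0]);by=np.array([-bx[1],bx[0],0])
C=np.array([.5505,.0868,.024])
for a,b in [(1,1),(1,-1),(-1,-1),(-1,1)]: print(proj(c,C+a*.025*bx+b*.0225*by))
R=rot_down(np.radians(9)); print(dtip([.549,.0945,.009],R))
```

```text
t 35.65 pos [0.5487 0.0937 0.1101] F [-0.7  0.   0.5] gap 0.0579
[[0.002, 0.987, 0.158], [-0.001, 0.158, -0.987], [-1.0, 0.002, 0.002]] [-0.57  0.41  0.4   1.89 -0.2   0.88  0.09]
tip [0.5486 0.0938 0.1401]
[351.48030671 213.04111024]
[349.90841016 274.51754291]
[280.3823866  274.54292907]
[278.80320653 213.04543513]
[13.11, 0.02, -0.06, 0.002, 0.001, -0.002]
```

View pics/w24.png

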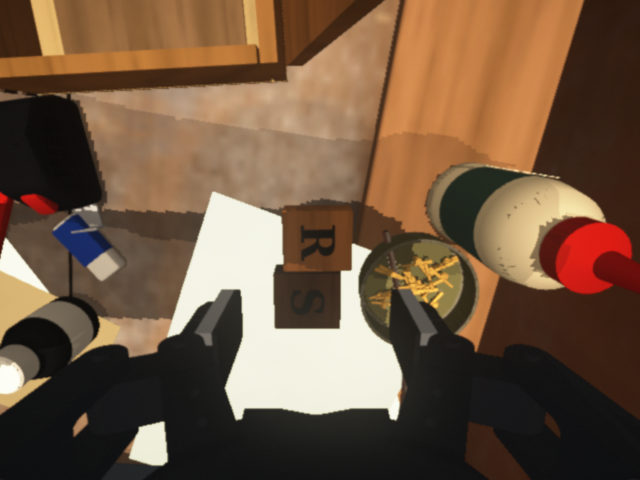

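Run:
```python
from h import *
c=bot.camera("wrist"); t=bot.camera("top")
for z in (.02,.03,.04):
    P=[onz(c,u,v,z) for u,v in [(360,290),(478,290),(419,232),(419,347)]]
    m=np.mean(P,0); print(z,m.round(4),np.round([np.linalg.norm(p-m) for p in P],4), "top",onz(t,297,178,z).round(4), "blk", np.round(np.array([.549,.0945])-m[:2],4))
```

```text
0.02 [0.6321 0.0626 0.02  ] [0.0437 0.0436 0.0451 0.0467] top [0.6285 0.0585 0.02  ] blk [-0.0831  0.0319]
0.03 [0.6286 0.0663 0.03  ] [0.042  0.0419 0.0434 0.0449] top [0.6264 0.0576 0.03  ] blk [-0.0796  0.0282]
0.04 [0.625  0.0701 0.04  ] [0.0404 0.0403 0.0417 0.0431] top [0.6244 0.0568 0.04  ] blk [-0.076   0.0244]
```

{"method": "drive_tool", "body": {
  "moves": [
    [[4,0,-0.35,0,0,0],[8,0,-0.35,0,0,0],[11,0,-0.35,0,0,0],[12.5,0,-0.35,0,0,0],[13.1,0,-0.35,0,0,0],[13.1,0,-0.35,0,0,0]]
  ],
  "hand": 5.7
}}

```text
time: 36.4
tool_pos: [0.5486, 0.0975, -0.0209]
ee_rot: [1.092, 1.278, -1.091]
ft_force: [0.8, 0.6, 0.6]
finger_gap: 0.0569
```

{"method": "drive_tool", "body": {
  "moves": [
    [[0,0,0,0,0,0],[0,0,0,0,0,0],[0,0,0,0,0,0],[0,0,0,0,0,0],[0,0,0,0,0,0]]
  ],
  "hand": 4,
  "newtons": 45
}}

```text
time: 36.9
tool_pos: [0.5495, 0.0978, -0.0197]
ee_rot: [1.093, 1.277, -1.089]
ft_force: [-1.1, 0.9, 7.0]
finger_gap: 0.0486
```

Run:
```python
from h import *
st();tip()
c=bot.camera("wrist"); cv2.imwrite("pics/w25.png",c["image"])
```

```text
t 36.9 pos [ 0.5495  0.0978 -0.0197] F [-1.1  0.9  7. ] gap 0.0486
[[0.004, 0.987, 0.158], [-0.0, 0.158, -0.988], [-1.0, 0.004, 0.001]] [-0.5   0.6   0.31  1.96 -0.3   0.62  0.17]
tip [0.5494 0.0978 0.0103]
```

View pics/w25.png

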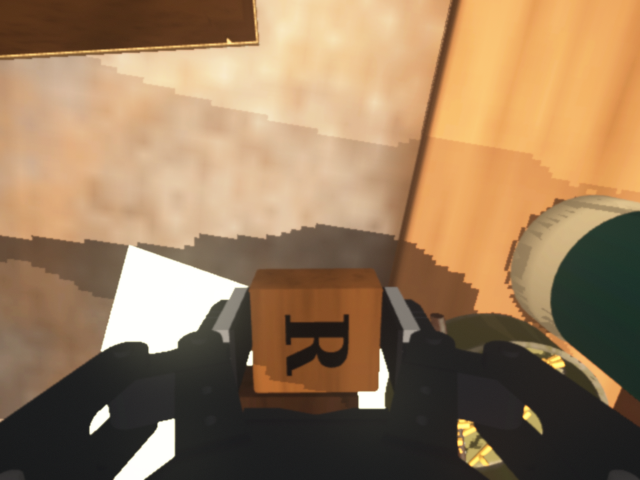

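{"method": "drive_tool", "body": {
  "moves": [
    [[-2,0,0,0,0,0],[-6,0,0,0,0,0],[-11,0,0,0,0,0],[-16,0,0,0,0,0],[-20,0,0,0,0,0],[-20,0,0,0,0,0]]
  ]
}}

```text
time: 37.55
tool_pos: [0.5521, 0.0982, 0.1866]
ee_rot: [1.1, 1.271, -1.081]
ft_force: [0.3, 0.0, 0.5]
finger_gap: 0.0487
```

Run:
```python
from h import *
st()
R=rot_down(np.radians(95.1))
print(delta([.44,-.02,.19],R))
print(delta([.42,-.17,.19],R))
for z in [.19,.06,.038]: print(delta(place(.0195,.046,z),R))
```

```text
t 37.55 pos [0.5521 0.0982 0.1866] F [0.3 0.  0.5] gap 0.0487
[[0.014, 0.987, 0.157], [0.003, 0.157, -0.988], [-1.0, 0.014, -0.001]] [-0.61  0.32  0.44  1.81 -0.16  1.03  0.05]
[-0.54, -12.92, 9.91, -1.502, 0.009, -0.012]
[-0.62, -17.25, 24.41, -1.502, 0.009, -0.012]
[-0.6, -15.12, 34.86, -1.502, 0.009, -0.012]
[12.4, -15.3, 34.88, -1.502, 0.009, -0.012]
[14.6, -15.33, 34.88, -1.502, 0.009, -0.012]
```

{"method": "drive_tool", "body": {
  "moves": [
    [[-1,-6,5,-0.15,0,0],[-1,-13,10,-1.5,0.01,-0.01],[-1,-13,10,-1.5,0.01,-0.01],[-1,-14,14,-1.5,0.01,-0.01],[-1,-15.5,18,-1.5,0.01,-0.01],[-1,-17,21,-1.5,0.01,-0.01],[-1,-17,24.4,-1.5,0.01,-0.01],[-1,-17,27,-1.5,0.01,-0.01],[-0.8,-16,30,-1.5,0.01,-0.01],[-0.6,-15.1,34.9,-1.5,0.01,-0.01],[-0.6,-15.1,34.9,-1.5,0.01,-0.01],[-0.6,-15.1,34.9,-1.5,0.01,-0.01],[-0.6,-15.1,34.9,-1.5,0.01,-0.01],[-0.6,-15.1,34.9,-1.5,0.01,-0.01]]
  ]
}}

```text
time: 38.95
tool_pos: [0.4575, -0.2689, 0.1898]
ee_rot: [-0.065, 1.569, 0.069]
ft_force: [0.4, 0.0, -1.0]
finger_gap: 0.0487
```

Run:
```python
from h import *
st();tip()
c=bot.camera("wrist"); cv2.imwrite("pics/w26.png",c["image"])
R=rot_down(np.radians(95.1))
for z in [.06,.038]: print(delta(place(.0195,.046,z),R))
```

```text
t 38.95 pos [ 0.4575 -0.2689  0.1898] F [ 0.4  0.  -1. ] gap 0.0487
[[0.001, -0.085, 0.996], [0.003, 0.996, 0.085], [-1.0, 0.003, 0.001]] [ 0.02  0.28  0.52  1.87 -0.16  1.04  2.26]
tip [ 0.4575 -0.269   0.2198]
[13.0, -0.13, -0.04, -0.003, 0.001, -0.003]
[15.2, -0.13, -0.04, -0.003, 0.001, -0.003]
```

View pics/w26.png

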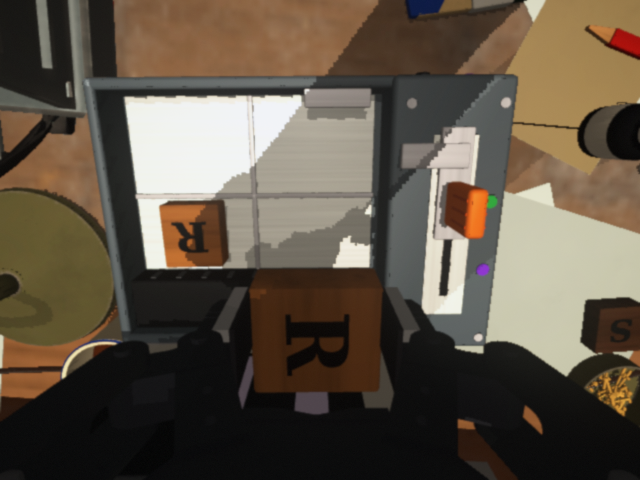

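{"method": "drive_tool", "body": {
  "moves": [
    [[5,-0.1,0,0,0,0],[10,-0.1,0,0,0,0],[13,-0.1,0,0,0,0],[14.4,-0.1,0,0,0,0],[15.3,-0.1,0,0,0,0],[15.3,-0.1,0,0,0,0],[15.3,-0.1,0,0,0,0]]
  ]
}}

```text
time: 39.7
tool_pos: [0.4589, -0.2699, 0.0383]
ee_rot: [-0.066, 1.567, 0.069]
ft_force: [-1.0, -0.1, -0.9]
finger_gap: 0.049
```

{"method": "drive_tool", "body": {
  "moves": [
    [[0,0,0,0,0,0],[0,0,0,0,0,0],[0,0,0,0,0,0],[0,0,0,0,0,0]]
  ],
  "hand": 5.6
}}

```text
time: 40.1
tool_pos: [0.4591, -0.2699, 0.0386]
ee_rot: [-0.066, 1.566, 0.069]
ft_force: [0.1, -1.0, -0.0]
finger_gap: 0.056
```

{"method": "drive_tool", "body": {
  "moves": [
    [[-3,0,0,0,0,0],[-6,0,0,0,0,0],[-11,0,0,0,0,0],[-16,0,0,0,0,0],[-18,0,-5,0,0,0],[-18,0,-5,0,0,0]]
  ]
}}

```text
time: 40.7
tool_pos: [0.4056, -0.2768, 0.2215]
ee_rot: [-0.064, 1.563, 0.065]
ft_force: [-0.3, -0.6, 0.6]
finger_gap: 0.0558
```

Run:
```python
from h import *
st();tip()
c=bot.camera("wrist"); cv2.imwrite("pics/w27.png",c["image"])
R=rot_down(np.radians(98)); print(delta([.44,-.02,.23],R)); print(delta([.47,.04,.23],R))
```

```text
t 40.7 pos [ 0.4056 -0.2768  0.2215] F [-0.3 -0.6  0.6] gap 0.0558
[[0.007, -0.082, 0.997], [0.001, 0.997, 0.082], [-1.0, 0.0, 0.007]] [ 0.01  0.16  0.56  1.92 -0.1   1.08  2.27]
tip [ 0.4054 -0.2768  0.2515]
[-0.9, 25.21, 5.44, -0.057, 0.007, -0.001]
[-0.87, 30.95, 8.93, -0.057, 0.007, -0.001]
```

View pics/w27.png

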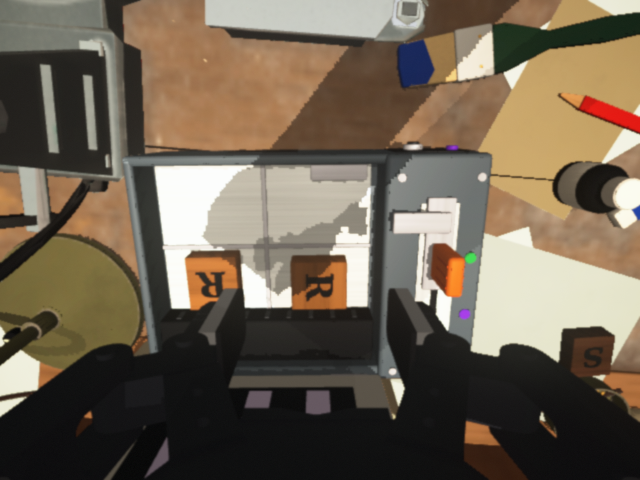

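{"method": "drive_tool", "body": {
  "moves": [
    [[-2,6,0,0,0,0],[-2,12,1,0,0,0],[-1,18,3,-0.057,0.007,0],[-1,25,6,-0.057,0.007,0],[-1,31,9,-0.057,0.007,0],[-1,31,9,-0.057,0.007,0],[-1,31,9,-0.057,0.007,0],[-1,31,9,-0.057,0.007,0]]
  ],
  "hand": 6.8
}}

```text
time: 41.55
tool_pos: [0.4712, 0.0459, 0.2301]
ee_rot: [-0.114, 1.569, 0.117]
ft_force: [0.6, 0.0, -1.3]
finger_gap: 0.0679
```

Run:
```python
from h import *
st();tip()
c=bot.camera("wrist"); cv2.imwrite("pics/w28.png",c["image"])
t=c["image"]; cv2.imwrite("pics/w28c.png",cv2.resize(t[200:350,220:420],(800,600),interpolation=cv2.INTER_CUBIC))
```

```text
t 41.55 pos [0.4712 0.0459 0.2301] F [ 0.6  0.  -1.3] gap 0.0679
[[-0.002, -0.147, 0.989], [0.002, 0.989, 0.147], [-1.0, 0.002, -0.001]] [-0.43  0.12  0.25  1.92 -0.04  1.11  1.56]
tip [0.4713 0.0458 0.2601]
```

View pics/w28c.png

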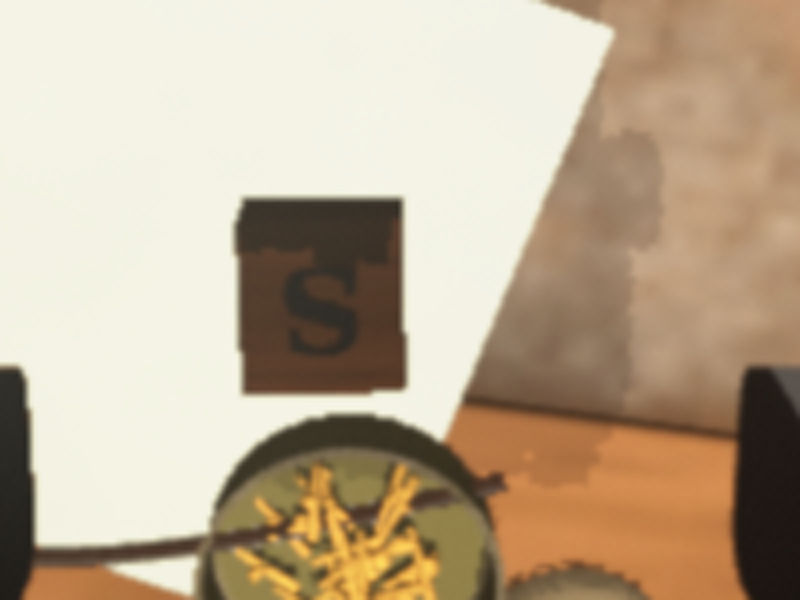

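Run:
```python
from h import *
c=bot.camera("wrist")
g=lambda x,y:(220+(x+.5)/4-.5,200+(y+.5)/4-.5)
a=onz(c,*g(243,393),.024);b=onz(c,*g(406,387),.024); f=onz(c,*g(403,200),.0); h=onz(c,*g(240,200),0)
print(a,b,np.linalg.norm(b-a),np.degrees(np.arctan2(*(b-a)[[1,0]])))
# front edge candidates (top edge at z .024)
for r in (215,222,230): print(r,onz(c,*g(321,r),.024))
print("front bottom",onz(c,*g(322,199),0.0))
an=np.radians(99); 
u=np.array([np.cos(an-np.pi/2),np.sin(an-np.pi/2),0]); C=(a+b)/2-.025*u; print("C",C)
R=rot_down(an); print(dtip([C[0],C[1],.12],R),dtip([C[0],C[1],.007],R))
```

```text
[0.57690259 0.02085759 0.024     ] [0.56898208 0.063776   0.024     ] 0.04364314076042471 100.4561806815705
215 [0.52453284 0.03493957 0.024     ]
222 [0.52641609 0.03519026 0.024     ]
230 [0.52857416 0.03547753 0.024     ]
front bottom [0.52744094 0.03465848 0.        ]
C [0.54825013 0.03840593 0.024     ]
[14.02, -1.37, 7.7, -0.015, -0.002, -0.001] [25.32, -1.38, 7.72, -0.015, -0.002, -0.001]
```

{"method": "drive_tool", "body": {
  "moves": [
    [[5,-1.4,7.8,-0.015,0,0],[10,-1.4,7.8,-0.015,0,0],[14,-1.4,7.8,-0.015,0,0],[14,-1.4,7.8,-0.015,0,0],[19,-1.4,7.8,-0.015,0,0],[23,-1.4,7.8,-0.015,0,0],[25.2,-1.4,7.8,-0.015,0,0],[25.2,-1.4,7.8,-0.015,0,0],[25.2,-1.4,7.8,-0.015,0,0]]
  ],
  "hand": 6.8
}}

```text
time: 42.55
tool_pos: [0.549, 0.037, -0.0216]
ee_rot: [-0.122, 1.57, 0.122]
ft_force: [0.3, -0.4, 0.1]
finger_gap: 0.0682
```

{"method": "drive_tool", "body": {
  "moves": [
    [[0,0,0,0,0,0],[0,0,0,0,0,0],[0,0,0,0,0,0],[0,0,0,0,0,0],[0,0,0,0,0,0]]
  ],
  "hand": 3.5,
  "newtons": 45
}}

```text
time: 43.05
tool_pos: [0.5505, 0.0367, -0.0196]
ee_rot: [-0.121, 1.567, 0.121]
ft_force: [-1.3, -1.8, 6.8]
finger_gap: 0.0439
```

{"method": "drive_tool", "body": {
  "moves": [
    [[-2,0,0,0,0,0],[-6,0,0,0,0,0],[-11,0,0,0,0,0],[-16,0,0,0,0,0],[-20,0,0,0,0,0],[-20,0,0,0,0,0]]
  ]
}}

```text
time: 43.65
tool_pos: [0.5541, 0.0368, 0.1877]
ee_rot: [-0.12, 1.555, 0.122]
ft_force: [0.2, 1.4, 0.2]
finger_gap: 0.0434
```

Run:
```python
from h import *
st()
c=bot.camera("wrist"); cv2.imwrite("pics/w29.png",c["image"])
R=rot_down(np.radians(95.1))
print(delta([.42,-.1,.19],R))
for x in (-.03,-.033):
  for z in [.19,.06,.035]: print(delta(place(x,-.0485,z),R),place(x,-.0485,z))
```

```text
t 43.65 pos [0.5541 0.0368 0.1877] F [0.2 1.4 0.2] gap 0.0434
[[0.013, -0.153, 0.988], [0.002, 0.988, 0.153], [-1.0, 0.0, 0.013]] [-0.38  0.3   0.29  1.81 -0.1   1.03  1.67]
[-0.67, -11.49, -15.18, 0.065, 0.009, -0.001]
[-0.72, -37.95, -19.64, 0.065, 0.009, -0.001] [ 0.41663014 -0.36837482  0.19      ]
[12.27, -37.96, -19.75, 0.065, 0.009, -0.001] [ 0.41663014 -0.36837482  0.06      ]
[14.77, -37.96, -19.77, 0.065, 0.009, -0.001] [ 0.41663014 -0.36837482  0.035     ]
[-0.73, -37.93, -19.94, 0.065, 0.009, -0.001] [ 0.41364202 -0.3686415   0.19      ]
[12.27, -37.94, -20.05, 0.065, 0.009, -0.001] [ 0.41364202 -0.3686415   0.06      ]
[14.77, -37.94, -20.07, 0.065, 0.009, -0.001] [ 0.41364202 -0.3686415   0.035     ]
```

View pics/w29.png

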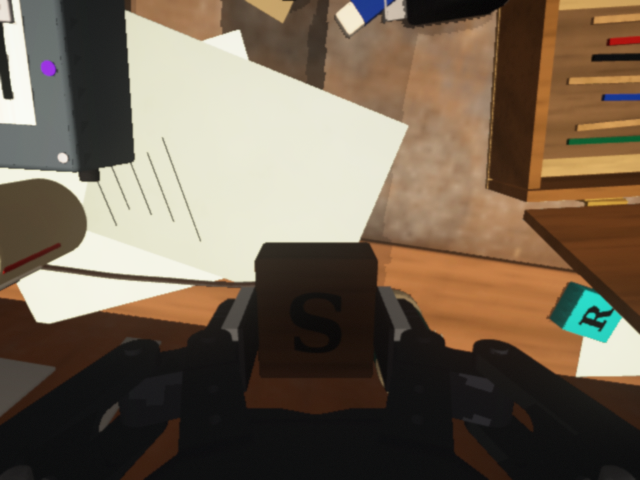

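Run:
```python
import cv2,numpy as np
t=cv2.imread("pics/top0.png")[230:350,460:620]; s=cv2.imread("pics/scene0.png")[250:370,440:600]; w=cv2.imread("pics/w22.png")[0:240,0:320]
cv2.imwrite("pics/m.png",np.vstack([np.hstack([cv2.resize(t,(400,300),interpolation=cv2.INTER_CUBIC),cv2.resize(s,(400,300),interpolation=cv2.INTER_CUBIC)]),np.hstack([cv2.resize(w,(400,300)),cv2.resize(cv2.imread("pics/w1.png")[170:410,400:640],(400,300))])]))
```

```text
(no output)
```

View pics/m.png

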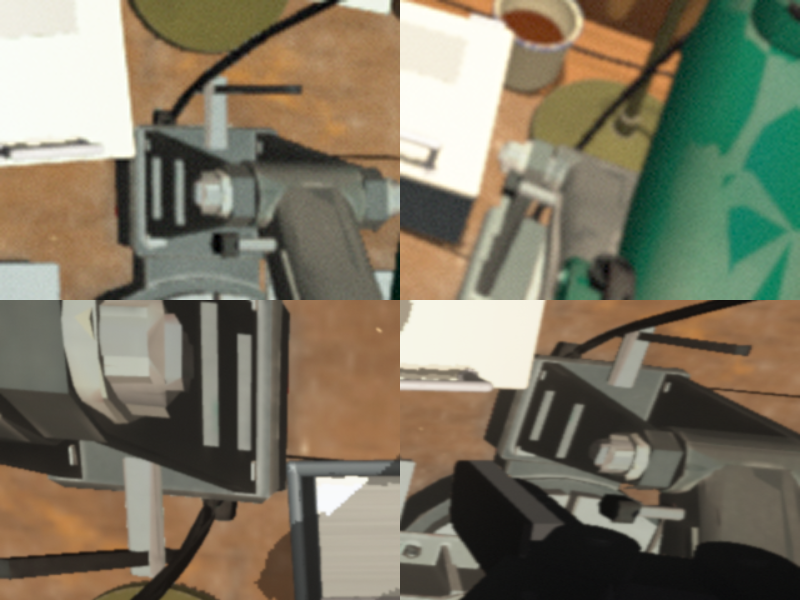

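Run:
```python
from h import *
c=bot.camera("wrist"); s=bot.get_state(); Rn0=Rn.from_rotvec(s["ee_rot"]).as_matrix(); p0=np.array(s["tool_pos"])
Rc=np.array(c["R"])@Rn0; tc=np.array(c["t"])+np.array(c["R"])@p0   # cam = Rc*toolcoords + tc
def cam(pos,R):
    d=dict(c); d["R"]=Rc@R.T; d["t"]=tc-Rc@R.T@np.array(pos); return d
R22=np.array([[0.001,-0.084,0.996],[-0.001,0.996,0.084],[-1,-.001,.001]])
R1=np.array([[0.001,0.128,-0.992],[-0.003,-0.992,-0.128],[-1.0,0.003,0]])
rs=[ray(bot.camera("top"),514,281),ray(cam([.4335,-.3684,.174],R22),212,158),ray(cam([.3983,-.2258,.3815],R1),478,206)]
A=np.zeros((3,3));b=np.zeros(3)
for o,d in rs:
    d=d/np.linalg.norm(d); M=np.eye(3)-np.outer(d,d); A+=M;b+=M@o
P=np.linalg.solve(A,b); print(P,[np.linalg.norm(np.cross(P-o,d/np.linalg.norm(d))) for o,d in rs], (P-T0)@BX,(P-T0)@BY)
```

```text
[ 0.39325367 -0.45596393  0.03232873] [np.float64(0.0036347518461010806), np.float64(0.0015851327119990371), np.float64(0.0020779744723796994)] -0.06107009424413421 -0.13366431223915218
```

{"method": "drive_tool", "body": {
  "moves": [
    [[-1,-3,-4,0,0,0],[-1,-6,-8,0,0,0],[-1,-9,-12,0.03,0,0],[-1,-12,-16,0.065,0.01,0],[-1,-17,-17,0.065,0.01,0],[-1,-22,-18,0.065,0.01,0],[-1,-27,-19,0.065,0.01,0],[-1,-32,-19.5,0.065,0.01,0],[-0.7,-38,-19.8,0.065,0.01,0],[-0.7,-38,-19.8,0.065,0.01,0],[-0.7,-38,-19.8,0.065,0.01,0],[-0.7,-38,-19.8,0.065,0.01,0]]
  ]
}}

```text
time: 45.0
tool_pos: [0.4123, -0.3678, 0.1861]
ee_rot: [-0.069, 1.58, 0.072]
ft_force: [-0.2, 0.7, -1.4]
finger_gap: 0.0434
```

Run:
```python
from h import *
st();tip()
c=bot.camera("wrist"); cv2.imwrite("pics/w30.png",c["image"])
R=rot_down(np.radians(95.1))
for z in [.06,.038]: print(delta(place(-.031,-.0485,z),R))
```

```text
t 45.0 pos [ 0.4123 -0.3678  0.1861] F [-0.2  0.7 -1.4] gap 0.0434
[[-0.011, -0.089, 0.996], [0.001, 0.996, 0.089], [-1.0, 0.002, -0.011]] [ 0.19  0.33  0.57  1.81 -0.2   1.06  2.5 ]
tip [ 0.4126 -0.3678  0.2161]
[12.65, -0.17, 0.4, 0.002, -0.01, -0.002]
[14.85, -0.17, 0.43, 0.002, -0.01, -0.002]
```

View pics/w30.png

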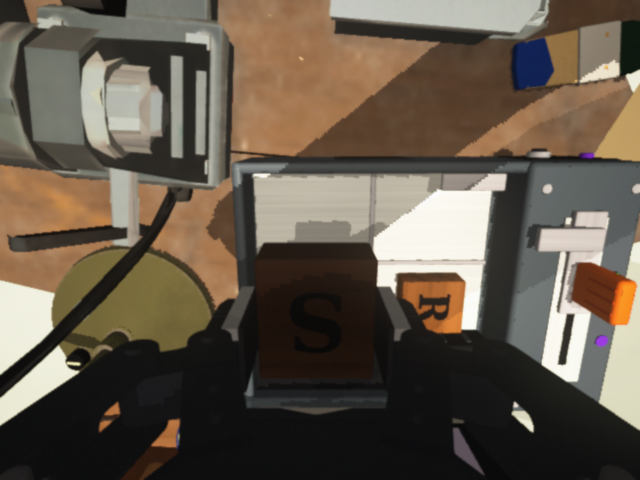

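{"method": "drive_tool", "body": {
  "moves": [
    [[4,-0.2,0.4,0,-0.01,0],[8,-0.2,0.4,0,-0.01,0],[11,-0.2,0.4,0,-0.01,0],[13,-0.2,0.4,0,-0.01,0],[14.4,-0.2,0.4,0,-0.01,0],[15,-0.2,0.4,0,-0.01,0],[15,-0.2,0.4,0,-0.01,0],[15,-0.2,0.4,0,-0.01,0]]
  ]
}}

```text
time: 45.85
tool_pos: [0.4162, -0.3685, 0.0373]
ee_rot: [-0.071, 1.568, 0.073]
ft_force: [-0.1, 0.1, 0.0]
finger_gap: 0.0437
```

{"method": "drive_tool", "body": {
  "moves": [
    [[0,0,0,0,0,0],[0,0,0,0,0,0],[0,0,0,0,0,0],[0,0,0,0,0,0]]
  ],
  "hand": 5.1
}}

```text
time: 46.25
tool_pos: [0.4162, -0.3685, 0.0375]
ee_rot: [-0.071, 1.568, 0.073]
ft_force: [-0.4, 0.8, 0.1]
finger_gap: 0.0512
```

{"method": "drive_tool", "body": {
  "moves": [
    [[-3,0,0,0,0,0],[-6,0,0,0,0,0],[-11,0,0,0,0,0],[-16,0,0,0,0,0],[-20,3,-2,0,0,0],[-22,5,-4,0,0,0],[-22,5,-4,0,0,0]]
  ]
}}

```text
time: 46.95
tool_pos: [0.3703, -0.3223, 0.2609]
ee_rot: [-0.071, 1.563, 0.072]
ft_force: [-0.4, -0.4, -0.1]
finger_gap: 0.051
```

Run:
```python
from h import *
st();tip()
c=bot.camera("wrist"); cv2.imwrite("pics/w31.png",c["image"])
t=bot.camera("top"); cv2.imwrite("pics/t31.png",cv2.resize(t["image"][170:320,150:530],(800,316),interpolation=cv2.INTER_CUBIC))
```

```text
t 46.95 pos [ 0.3703 -0.3223  0.2609] F [-0.4 -0.4 -0.1] gap 0.051
[[0.007, -0.091, 0.996], [0.001, 0.996, 0.091], [-1.0, 0.0, 0.007]] [ 0.08  0.12  0.6   1.86 -0.08  1.17  2.38]
tip [ 0.3701 -0.3223  0.2909]
```

View pics/w31.png

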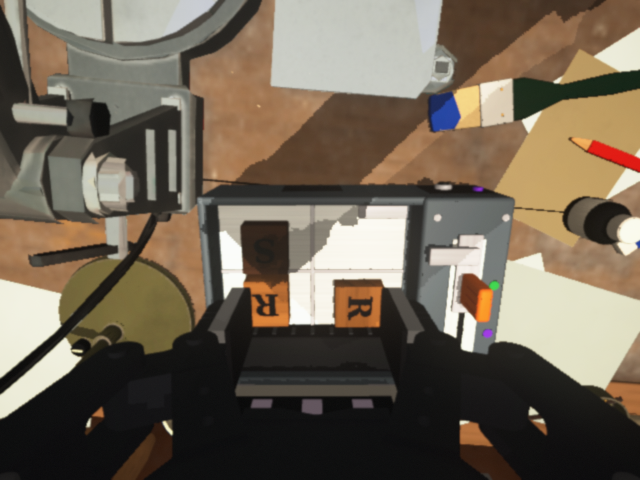

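View pics/t31.png

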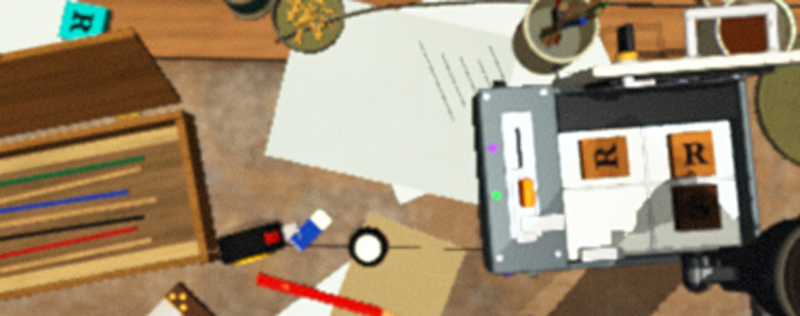

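Run:
```python
from h import *
w=cv2.imread("pics/w31.png")[185:345,195:435]; cv2.imwrite("pics/w31c.png",cv2.resize(cv2.convertScaleAbs(w,alpha=1.3,beta=20),(800,533),interpolation=cv2.INTER_CUBIC))
```

```text
(no output)
```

View pics/w31c.png

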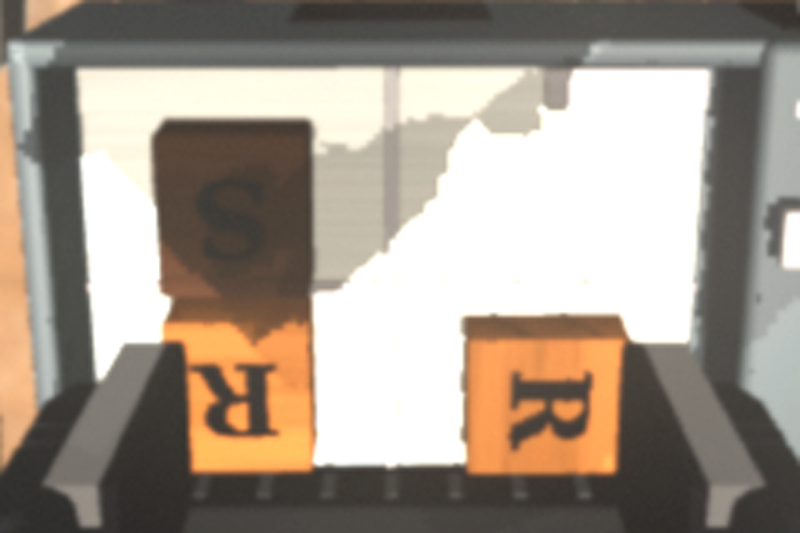

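Run:
```python
from h import *
c=bot.camera("wrist"); k=800/240
g=lambda x,y:(195+(x+.5)/k-.5,185+(y+.5)/k-.5)
def tr(p): d=p-T0; return np.round([d@BX*1000,d@BY*1000],1)
T=onz(c,*g(391,284),.0585); print("cross",tr(T))
for n,pts in [("S",[(156,137),(312,130),(312,294),(165,298)]),("o2",[(165,322),(310,320),(314,472),(190,472)]),("o1",[(466,335),(622,337),(617,473),(466,474)])]:
    print(n,[tr(onz(c,*g(*p),.08)).tolist() for p in pts])
```

```text
cross [-1.2 -1.7]
S [[-53.0, -67.9], [-55.1, -23.8], [-5.9, -24.7], [-4.6, -67.7]]
o2 [[2.9, -68.0], [2.2, -25.4], [51.8, -25.0], [51.8, -62.8]]
o1 [[6.9, 20.6], [7.5, 66.6], [51.9, 67.3], [52.4, 21.3]]
```

```bash
cat >> h.py <<'E'
def lean(deg):
    l=np.radians(deg); x=BX*np.sin(l)+np.array([0,0,-np.cos(l)]); y=BX*np.cos(l)+np.array([0,0,np.sin(l)])
    return np.stack([x,y,np.cross(x,y)],1)
E
python3 - <<'E'
from h import *
R=lean(12)
print(delta([.40,-.3223,.37],R)); print(delta([.5735,-.325,.345],R)); print(delta([.5942,-.3225,.2345],R))
E
```

```text
[-11.26, -0.22, 2.83, 1.568, -0.164, 0.161]
[-8.72, -2.09, 20.08, 1.568, -0.164, 0.161]
[2.34, -2.05, 22.13, 1.568, -0.164, 0.161]
```

{"method": "drive_tool", "body": {
  "moves": [
    [[-5,0,0,0.15,0,0],[-10,0,0,0.3,0,0],[-11.3,-0.2,2.8,1.568,-0.164,0.161],[-11.3,-0.2,2.8,1.568,-0.164,0.161],[-11.3,-0.2,2.8,1.568,-0.164,0.161],[-11.3,-0.2,2.8,1.568,-0.164,0.161],[-11.3,-0.2,2.8,1.568,-0.164,0.161],[-11.3,-0.2,2.8,1.568,-0.164,0.161],[-11.3,-0.2,2.8,1.568,-0.164,0.161],[-11.3,-0.2,2.8,1.568,-0.164,0.161],[-11.3,-0.2,7,1.568,-0.164,0.161],[-11.3,-1,12,1.568,-0.164,0.161],[-10,-2,16,1.568,-0.164,0.161],[-8.7,-2.1,20.1,1.568,-0.164,0.161],[-8.7,-2.1,20.1,1.568,-0.164,0.161],[-8.7,-2.1,20.1,1.568,-0.164,0.161],[-8.7,-2.1,20.1,1.568,-0.164,0.161]]
  ],
  "hand": 2.4
}}

```text
time: 48.8
tool_pos: [0.573, -0.3262, 0.3439]
ee_rot: [1.243, 1.101, -0.99]
ft_force: [-0.4, -0.1, 0.6]
finger_gap: 0.0242
```

Run:
```python
from h import *
st();tip()
R=lean(12)
print(delta([.5942,-.3225,.2345],R))
c=bot.camera("wrist"); cv2.imwrite("pics/w32.png",c["image"])
p=np.array([.5942,-.3225,.2339])-lean(12)[:,0]*.0485; print("bar",p,proj(c,p),proj(c,p+BY*.035),proj(c,p-BY*.035))
```

```text
t 48.8 pos [ 0.573  -0.3262  0.3439] F [-0.4 -0.1  0.6] gap 0.0242
[[0.205, 0.975, 0.087], [0.017, 0.085, -0.996], [-0.979, 0.206, 0.001]] [ 0.01  0.32  0.67  1.5  -0.35  1.25  0.82]
tip [ 0.5669 -0.3267  0.3732]
[11.14, -0.16, -0.19, -0.002, 0.001, 0.002]
bar [ 0.5841562  -0.32339638  0.28134016] [311.58120682 241.0637297 ] [311.25545995 186.33019733] [311.88320844 291.80747208]
```

View pics/w32.png

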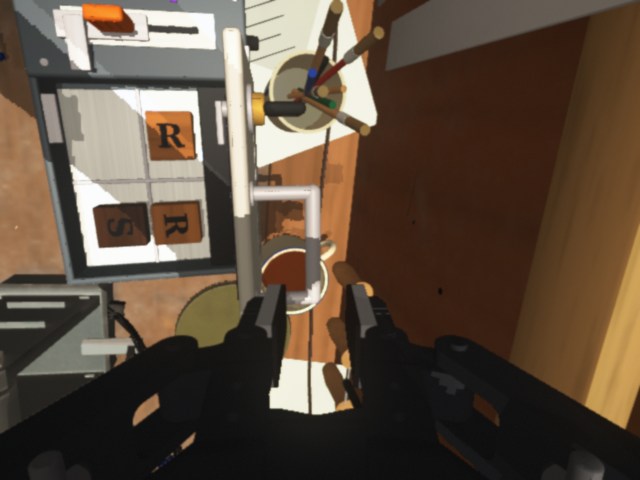

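{"method": "drive_tool", "body": {
  "moves": [
    [[4,-0.1,-0.1,0,0,0],[8,-0.1,-0.2,0,0,0],[11.1,-0.1,-0.2,0,0,0],[11.1,-0.1,-0.2,0,0,0],[11.1,-0.1,-0.2,0,0,0]]
  ]
}}

```text
time: 49.35
tool_pos: [0.5943, -0.3232, 0.2373]
ee_rot: [1.244, 1.099, -0.989]
ft_force: [-0.2, 0.5, 1.3]
finger_gap: 0.0242
```

{"method": "drive_tool", "body": {
  "moves": [
    [[0,0,0,0,0,0],[0,0,0,0,0,0],[0,0,0,0,0,0],[0,0,0,0,0,0]]
  ],
  "hand": 0.4,
  "newtons": 40
}}

```text
time: 49.75
tool_pos: [0.5948, -0.3244, 0.2398]
ee_rot: [1.244, 1.095, -0.988]
ft_force: [-2.4, -0.9, 5.9]
finger_gap: 0.0077
```

Run:
```python
from h import *
st();tip()
f=lambda th:min(12*th/1.2,12)
swing([.3698,-.3431],[1.5,1.47,1.4,1.3,1.2,1.1,1.0,.9,.8,.7,.6,.5,.4,.3,.2,.1,.0],f,.0485)
```

```text
t 49.75 pos [ 0.5948 -0.3244  0.2398] F [-2.4 -0.9  5.9] gap 0.0077
[[0.211, 0.974, 0.085], [0.015, 0.084, -0.996], [-0.977, 0.211, 0.003]] [ 0.04  0.41  0.63  1.62 -0.43  1.05  0.88]
tip [ 0.5885 -0.3249  0.2692]
1.5 [0.67, 0.08, -0.14, -0.003, 0.004, -0.004] [ 0.597 -0.323  0.233]
1.47 [0.45, -0.44, -0.14, -0.003, 0.004, -0.004] [ 0.591 -0.323  0.234]
1.4 [0.02, -1.69, -0.13, -0.003, 0.004, -0.004] [ 0.578 -0.324  0.236]
1.3 [-0.45, -3.53, -0.13, -0.003, 0.004, -0.004] [ 0.559 -0.326  0.237]
1.2 [-0.73, -5.4, -0.12, -0.003, 0.004, -0.004] [ 0.541 -0.328  0.236]
1.1 [-0.82, -7.37, -0.11, -0.003, 0.004, -0.021] [ 0.521 -0.33   0.232]
1.0 [-0.72, -9.34, -0.11, -0.003, 0.004, -0.038] [ 0.502 -0.331  0.227]
0.9 [-0.44, -11.3, -0.1, -0.003, 0.004, -0.056] [ 0.484 -0.333  0.22 ]
0.8 [0.02, -13.21, -0.1, -0.003, 0.004, -0.073] [ 0.466 -0.335  0.212]
0.7 [0.66, -15.07, -0.09, -0.003, 0.004, -0.091] [ 0.449 -0.336  0.201]
0.6 [1.48, -16.86, -0.09, -0.003, 0.004, -0.108] [ 0.434 -0.337  0.19 ]
0.5 [2.46, -18.55, -0.09, -0.003, 0.004, -0.126] [ 0.419 -0.339  0.177]
0.4 [3.6, -20.14, -0.09, -0.003, 0.004, -0.143] [ 0.406 -0.34   0.162]
0.3 [4.87, -21.61, -0.09, -0.003, 0.004, -0.161] [ 0.395 -0.341  0.147]
0.2 [6.28, -22.94, -0.09, -0.003, 0.004, -0.178] [ 0.385 -0.342  0.13 ]
0.1 [7.81, -24.12, -0.09, -0.003, 0.004, -0.196] [ 0.376 -0.343  0.113]
0.0 [9.43, -25.14, -0.1, -0.004, 0.004, -0.213] [ 0.37  -0.343  0.095]
```

{"method": "drive_tool", "body": {
  "moves": [
    [[-0.2,-0.8,-0.1,0,0,0],[-0.45,-1.7,-0.1,0,0,0],[-0.7,-2.6,-0.1,0,0,0],[-0.9,-3.5,-0.1,0,0,0],[-1.05,-4.5,-0.1,0,0,0],[-1.15,-5.4,-0.1,0,0,0],[-1.25,-6.4,-0.1,0,0,-0.01],[-1.25,-7.4,-0.1,0,0,-0.02],[-1.2,-8.4,-0.1,0,0,-0.03],[-1.15,-9.3,-0.1,0,0,-0.04],[-1.05,-10.3,-0.1,0,0,-0.05],[-0.9,-11.3,-0.1,0,0,-0.06],[-0.7,-12.2,-0.1,0,0,-0.065],[-0.4,-13.2,-0.1,0,0,-0.073],[-0.4,-13.2,-0.1,0,0,-0.073]]
  ]
}}

```text
time: 51.25
tool_pos: [0.4632, -0.3362, 0.2157]
ee_rot: [1.211, 1.146, -1.046]
ft_force: [-3.0, -6.4, 1.6]
finger_gap: 0.0081
```

Run:
```python
from h import *
st();tip()
d=bot.camera("scene")["image"][120:345,300:600]
cv2.imwrite("pics/s33.png",cv2.resize(d,(800,600),interpolation=cv2.INTER_CUBIC))
f=lambda th:min(12*th/1.2,12)
swing([.3698,-.3431],[.8,.7,.6,.5,.4,.3,.2,.1,.0,-.02],f,.0445)
```

```text
t 51.25 pos [ 0.4632 -0.3362  0.2157] F [-3.  -6.4  1.6] gap 0.0081
[[0.138, 0.987, 0.083], [0.007, 0.083, -0.997], [-0.99, 0.138, 0.005]] [ 0.05  0.27  0.68  1.84 -0.32  1.    0.95]
tip [ 0.459  -0.3364  0.2454]
0.8 [0.04, 0.25, -0.14, -0.005, 0.005, 0.001] [ 0.466 -0.335  0.216]
0.7 [0.82, -1.55, -0.14, -0.005, 0.005, -0.016] [ 0.449 -0.336  0.205]
0.6 [1.77, -3.26, -0.13, -0.005, 0.005, -0.034] [ 0.433 -0.337  0.194]
0.5 [2.87, -4.87, -0.13, -0.005, 0.005, -0.051] [ 0.419 -0.339  0.181]
0.4 [4.12, -6.36, -0.13, -0.005, 0.005, -0.069] [ 0.406 -0.34   0.166]
0.3 [5.51, -7.72, -0.13, -0.006, 0.005, -0.086] [ 0.394 -0.341  0.15 ]
0.2 [7.01, -8.94, -0.13, -0.006, 0.005, -0.103] [ 0.384 -0.342  0.134]
0.1 [8.62, -9.99, -0.13, -0.006, 0.005, -0.121] [ 0.376 -0.343  0.117]
0.0 [10.31, -10.89, -0.14, -0.006, 0.005, -0.138] [ 0.37  -0.343  0.099]
-0.02 [10.66, -11.04, -0.14, -0.006, 0.005, -0.142] [ 0.369 -0.343  0.095]
```

View pics/s33.png

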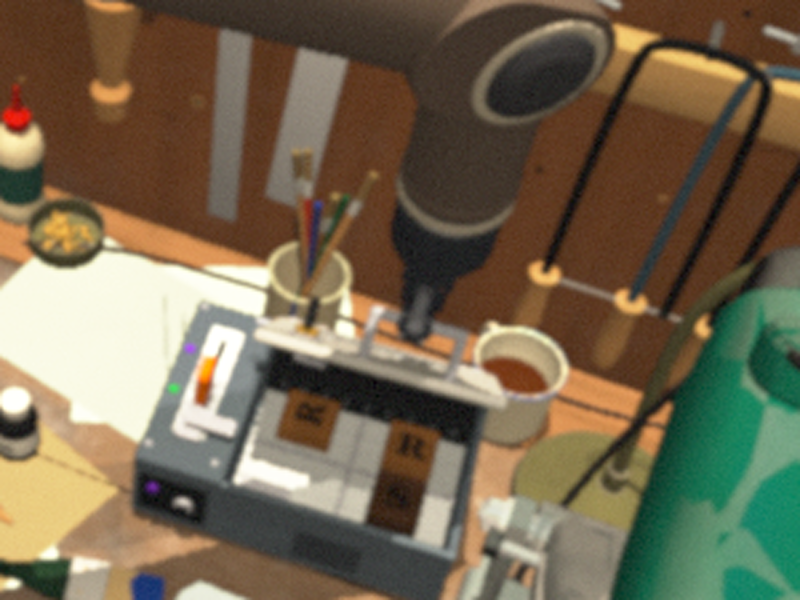

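{"method": "drive_tool", "body": {
  "moves": [
    [[0.4,-0.6,-0.1,0,0,0],[0.8,-1.5,-0.1,0,0,-0.015],[1.3,-2.4,-0.1,0,0,-0.025],[1.8,-3.3,-0.1,0,0,-0.035],[2.3,-4.1,-0.1,0,0,-0.04],[2.9,-4.9,-0.1,0,0,-0.05],[3.5,-5.6,-0.1,0,0,-0.06],[4.1,-6.4,-0.1,0,0,-0.07],[4.8,-7,-0.1,0,0,-0.08],[5.5,-7.7,-0.1,0,0,-0.086],[6.2,-8.3,-0.1,0,0,-0.095],[7,-8.9,-0.1,0,0,-0.1],[7.8,-9.5,-0.1,0,0,-0.11],[8.6,-10,-0.1,0,0,-0.12],[9.4,-10.5,-0.1,0,0,-0.13],[10.3,-10.9,-0.1,0,0,-0.138],[10.5,-11,-0.1,0,0,-0.14],[10.5,-11,-0.1,0,0,-0.14]]
  ]
}}

```text
time: 53.1
tool_pos: [0.3698, -0.3439, 0.0981]
ee_rot: [1.145, 1.244, -1.149]
ft_force: [-1.6, 0.4, 22.4]
finger_gap: 0.0086
```

Run:
```python
from h import *
st();tip()
d=bot.camera("scene")["image"][180:345,320:540]
cv2.imwrite("pics/s34.png",cv2.resize(d,(800,600),interpolation=cv2.INTER_CUBIC))
```

```text
t 53.1 pos [ 0.3698 -0.3439  0.0981] F [-1.6  0.4 22.4] gap 0.0086
[[0.001, 0.997, 0.083], [-0.004, 0.083, -0.997], [-1.0, 0.0, 0.004]] [ 0.12  0.38  0.67  2.03 -0.32  0.83  1.05]
tip [ 0.3698 -0.3438  0.1281]
```

View pics/s34.png

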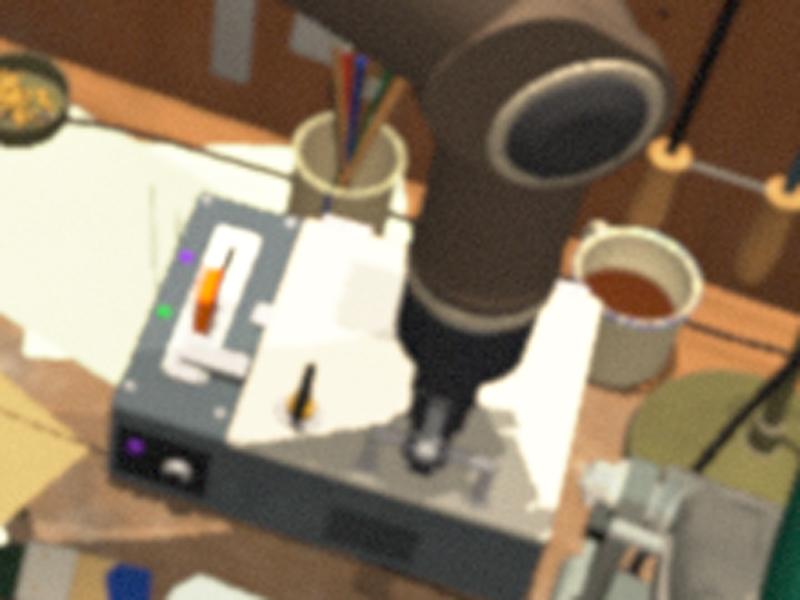

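{"method": "drive_tool", "body": {
  "moves": [
    [[0,0,0,0,0,0],[0,0,0,0,0,0],[0,0,0,0,0,0],[-3,0,0,0,0,0],[-7,0,0,0,0,0],[-9,0,0,0,0,0],[-9,0,0,0,0,0]]
  ],
  "hand": 3.5
}}

```text
time: 53.85
tool_pos: [0.3706, -0.3442, 0.1902]
ee_rot: [1.145, 1.24, -1.148]
ft_force: [-0.3, 0.2, -0.2]
finger_gap: 0.035
```

Run:
```python
from h import *
st();tip()
print(delta([.384,-.259,.18],rot_down(np.radians(95.1))))
```

```text
t 53.85 pos [ 0.3706 -0.3442  0.1902] F [-0.3  0.2 -0.2] gap 0.035
[[0.004, 0.997, 0.083], [-0.006, 0.083, -0.997], [-1.0, 0.004, 0.006]] [ 0.04  0.25  0.74  1.94 -0.19  1.02  0.95]
tip [ 0.3704 -0.344   0.2202]
[0.97, 2.05, -8.38, -1.576, 0.008, 0.002]
```

{"method": "drive_tool", "body": {
  "moves": [
    [[0,2,-8.4,-1.576,0.008,0],[0,2,-8.4,-1.576,0.008,0],[0,2,-8.4,-1.576,0.008,0],[0,2,-8.4,-1.576,0.008,0],[0,2,-8.4,-1.576,0.008,0],[0,2,-8.4,-1.576,0.008,0],[0,2,-8.4,-1.576,0.008,0],[0,2,-8.4,-1.576,0.008,0],[0,2,-8.4,-1.576,0.008,0],[0,2,-8.4,-1.576,0.008,0],[0,2,-8.4,-1.576,0.008,0],[0,2,-8.4,-1.576,0.008,0]]
  ],
  "hand": 3
}}

```text
time: 55.05
tool_pos: [0.3826, -0.2581, 0.1884]
ee_rot: [-0.07, 1.573, 0.071]
ft_force: [-0.7, -0.2, -0.1]
finger_gap: 0.0299
```

Run:
```python
from h import *
st();tip()
c=bot.camera("wrist"); cv2.imwrite("pics/w35.png",c["image"]);cv2.imwrite("pics/w35c.png",cv2.resize(c["image"][180:330,220:420],(800,600),interpolation=cv2.INTER_CUBIC))
print((proj(c,[.385,-.258,.142])-[220,180])*4,(proj(c,[.385,-.258,.108])-[220,180])*4)
```

```text
t 55.05 pos [ 0.3826 -0.2581  0.1884] F [-0.7 -0.2 -0.1] gap 0.0299
[[-0.004, -0.09, 0.996], [0.0, 0.996, 0.09], [-1.0, 0.0, -0.004]] [ 0.04  0.14  0.5   2.02 -0.08  1.    2.24]
tip [ 0.3827 -0.2581  0.2184]
[377.88386005 292.29768771] [378.43426788 233.98857005]
```

View pics/w35c.png

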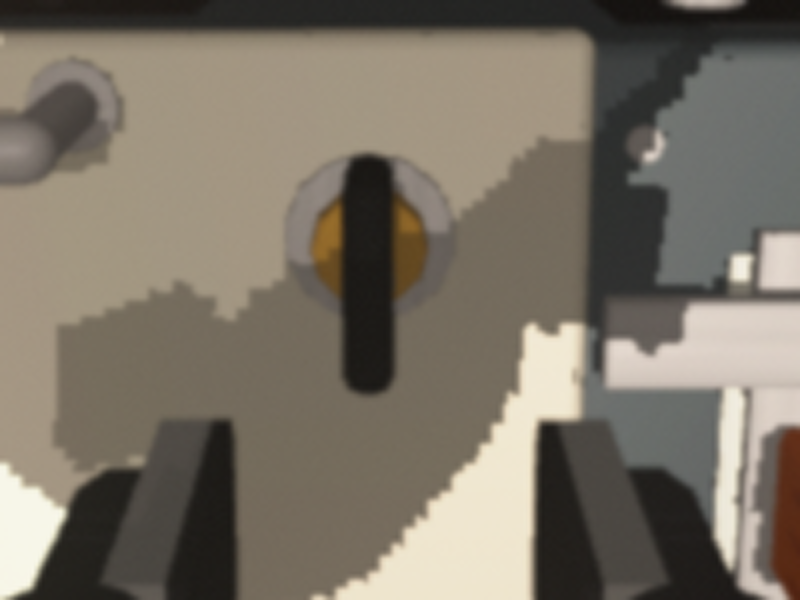

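{"method": "drive_tool", "body": {
  "moves": [
    [[4,-0.15,0.25,0,0,0],[8,-0.15,0.25,0,0,0],[9.7,-0.15,0.25,0,0,0],[9.7,-0.15,0.25,0,0,0],[9.7,-0.15,0.25,0,0,0]]
  ]
}}

```text
time: 55.6
tool_pos: [0.3848, -0.2596, 0.0916]
ee_rot: [-0.067, 1.574, 0.067]
ft_force: [0.2, -0.4, 0.1]
finger_gap: 0.0301
```

{"method": "drive_tool", "body": {
  "moves": [
    [[0,0,0,0,0,0],[0,0,0,0,0,0],[0,0,0,0,0,0],[0,0,0,0,0,0],[0,0,0,0,0,0]]
  ],
  "hand": 0.2,
  "newtons": 40
}}

```text
time: 56.1
tool_pos: [0.3857, -0.2604, 0.0928]
ee_rot: [-0.068, 1.572, 0.066]
ft_force: [-1.6, -1.3, 7.1]
finger_gap: 0.0071
```

{"method": "drive_tool", "body": {
  "moves": [
    [[0,0,0,0,0,0],[0,0,0,0.15,0,0],[0,0,0,0.3,0,0],[0,0,0,0.45,0,0],[0,0,0,0.6,0,0],[0,0,0,0.75,0,0],[0,0,0,0.9,0,0],[0,0,0,1.05,0,0],[0,0,0,1.2,0,0],[0,0,0,1.35,0,0],[0,0,0,1.5,0,0],[0,0,0,1.6,0,0],[0,0,0,1.62,0,0],[0,0,0,1.62,0,0],[0,0,0,1.62,0,0]]
  ]
}}

```text
time: 57.6
tool_pos: [0.3852, -0.261, 0.093]
ee_rot: [1.178, 1.228, -1.183]
ft_force: [-2.6, -3.8, 1.0]
finger_gap: 0.0067
```

Run:
```python
from h import *
st();tip(); s=bot.get_state(); print(s["torque"])
c=bot.camera("wrist"); cv2.imwrite("pics/w36.png",c["image"])
```

```text
t 57.6 pos [ 0.3852 -0.261   0.093 ] F [-2.6 -3.8  1. ] gap 0.0067
[[-0.003, 0.999, 0.039], [-0.002, 0.039, -0.999], [-1.0, -0.003, 0.002]] [-0.21  0.37  0.87  2.13 -0.39  0.81  0.94]
tip [ 0.3853 -0.2609  0.123 ]
[-0.87014634  0.74634272  0.80091359]
```

View pics/w36.png

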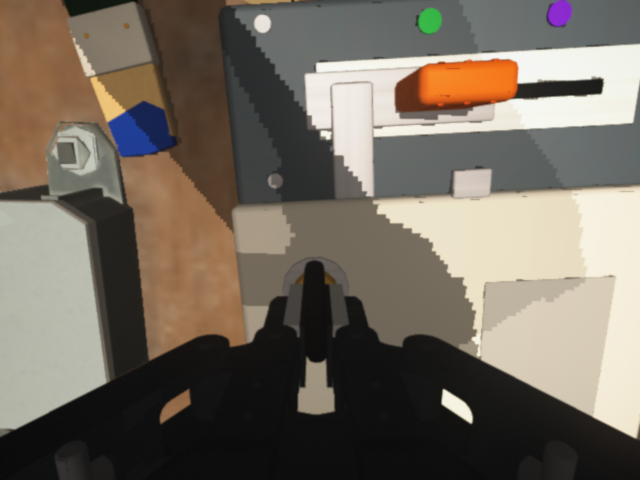

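{"method": "drive_tool", "body": {
  "moves": [
    [[0,0,0,0,0,0],[0,0,0,0,0,0],[0,0,0,0,0,0],[-5,0,0,0,0,0],[-10,0,0,0,0,0],[-12,0,0,0,0,0],[-12,0,0,0,0,0]]
  ],
  "hand": 3
}}

```text
time: 58.35
tool_pos: [0.3874, -0.2614, 0.2157]
ee_rot: [1.179, 1.224, -1.178]
ft_force: [0.7, -0.2, -0.6]
finger_gap: 0.0296
```

Run:
```python
from h import *
st();tip()
c=bot.camera("wrist"); cv2.imwrite("pics/w37.png",c["image"])
R=rot_down(np.radians(-84.9)); print(delta([.4275,-.1765,.17],R)); 
t=bot.camera("top");
```

```text
t 58.35 pos [ 0.3874 -0.2614  0.2157] F [ 0.7 -0.2 -0.6] gap 0.0296
[[0.003, 0.999, 0.04], [-0.002, 0.04, -0.999], [-1.0, 0.003, 0.003]] [-0.41  0.16  1.02  1.99 -0.16  1.07  0.73]
tip [ 0.3873 -0.2613  0.2457]
[4.39, 4.42, -8.23, 1.522, 0.001, -0.002]
```

View pics/w37.png

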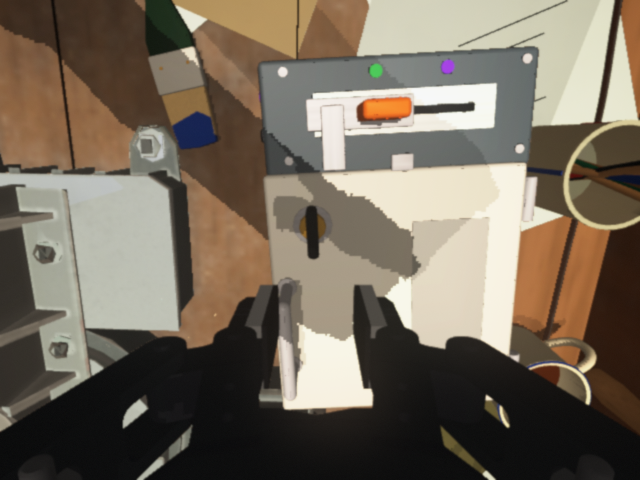

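{"method": "drive_tool", "body": {
  "moves": [
    [[2,4.4,-8.2,1.52,0,0],[4,4.4,-8.2,1.52,0,0],[4,4.4,-8.2,1.52,0,0],[4,4.4,-8.2,1.52,0,0],[4,4.4,-8.2,1.52,0,0],[4,4.4,-8.2,1.52,0,0],[4,4.4,-8.2,1.52,0,0],[4,4.4,-8.2,1.52,0,0],[4,4.4,-8.2,1.52,0,0],[4,4.4,-8.2,1.52,0,0],[4,4.4,-8.2,1.52,0,0],[4,4.4,-8.2,1.52,0,0]]
  ],
  "hand": 2.8
}}

```text
time: 59.65
tool_pos: [0.4257, -0.1763, 0.1717]
ee_rot: [2.169, 0.099, -2.177]
ft_force: [0.7, 0.3, -0.5]
finger_gap: 0.0281
```

Run:
```python
from h import *
st();tip()
c=bot.camera("wrist"); cv2.imwrite("pics/w38.png",c["image"]); print(proj(c,[.4275,-.1765,.14]))
R=rot_down(np.radians(-84.9)); print(delta([.4275,-.1765,.082],R));
```

```text
t 59.65 pos [ 0.4257 -0.1763  0.1717] F [ 0.7  0.3 -0.5] gap 0.0281
[[-0.004, 0.093, -0.996], [-0.002, -0.996, -0.093], [-1.0, 0.002, 0.004]] [-0.76  0.39  1.34  2.06 -0.44  1.03 -0.68]
tip [ 0.4258 -0.1762  0.2017]
[317.60861022 256.65350306]
[9.0, 0.02, -0.18, 0.005, 0.003, -0.001]
```

View pics/w38.png

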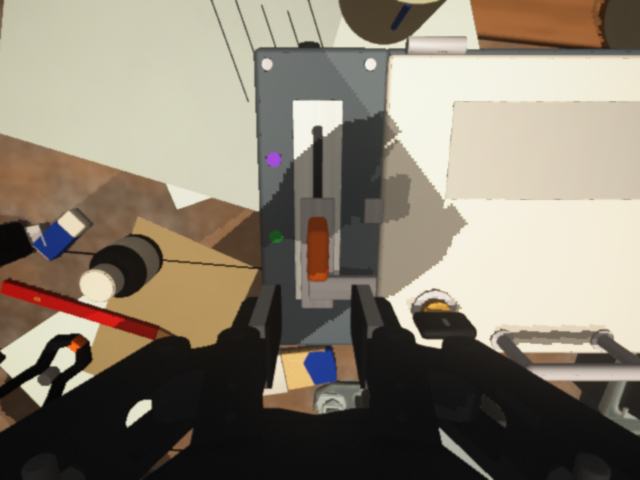

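{"method": "drive_tool", "body": {
  "moves": [
    [[-2,0,-0.2,-0.3,0,0],[-2,0,-0.2,-0.6,0,0],[-2,0,-0.2,-0.9,0,0],[-2,0,-0.2,-1.2,0,0],[-2,0,-0.2,-1.57,0,0],[-2,0,-0.2,-1.57,0,0],[-2,0,-0.2,-1.57,0,0],[-2,0,-0.2,-1.57,0,0],[-2,0,-0.2,-1.57,0,0],[-2,0,-0.2,-1.57,0,0],[-2,0,-0.2,-1.57,0,0],[-2,0,-0.2,-1.57,0,0]]
  ]
}}

```text
time: 60.9
tool_pos: [0.4278, -0.1762, 0.1921]
ee_rot: [1.136, 1.254, -1.14]
ft_force: [-0.9, -1.1, -2.0]
finger_gap: 0.0281
```

{"method": "drive_tool", "body": {
  "moves": [
    [[0,0,0,-0.3,0,0],[0,0,0,-0.6,0,0],[0,0,0,-0.9,0,0],[0,0,0,-1.2,0,0],[0,0,0,-1.57,0,0],[0,0,0,-1.57,0,0],[0,0,0,-1.57,0,0],[0,0,0,-1.57,0,0],[0,0,0,-1.57,0,0],[0,0,0,-1.57,0,0],[0,0,0,-1.57,0,0],[0,0,0,-1.57,0,0]]
  ]
}}

```text
time: 62.1
tool_pos: [0.4277, -0.1763, 0.192]
ee_rot: [-0.077, 1.572, 0.075]
ft_force: [0.1, 0.2, -0.3]
finger_gap: 0.028
```

Run:
```python
from h import *
st();tip()
c=bot.camera("wrist"); cv2.imwrite("pics/w39.png",c["image"]); print(proj(c,[.4275,-.1765,.14]))
R=rot_down(np.radians(95.1)); print(delta([.4275,-.1768,.082],R));
```

```text
t 62.1 pos [ 0.4277 -0.1763  0.192 ] F [ 0.1  0.2 -0.3] gap 0.028
[[-0.002, -0.096, 0.995], [-0.001, 0.995, 0.096], [-1.0, -0.001, -0.002]] [-0.33  0.15  0.7   2.02 -0.11  1.01  2.09]
tip [ 0.4278 -0.1762  0.222 ]
[314.44124033 246.14620271]
[11.0, -0.04, -0.0, 0.005, -0.002, 0.001]
```

View pics/w39.png

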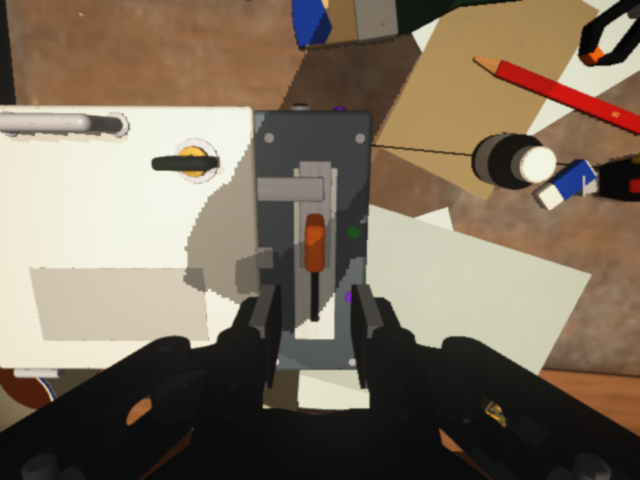

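{"method": "drive_tool", "body": {
  "moves": [
    [[5,0,0,0,0,0],[9,0,0,0,0,0],[11,0,0,0,0,0],[11,0,0,0,0,0],[11,0,0,0,0,0]]
  ],
  "hand": 2.8
}}

```text
time: 62.65
tool_pos: [0.4276, -0.1768, 0.0824]
ee_rot: [-0.073, 1.572, 0.071]
ft_force: [-0.3, -0.3, 0.5]
finger_gap: 0.0282
```

{"method": "drive_tool", "body": {
  "moves": [
    [[0,0,0,0,0,0],[0,0,0,0,0,0],[0,0,0,0,0,0],[0,0,0,0,0,0],[0,0,0,0,0,0]]
  ],
  "hand": 0.6,
  "newtons": 40
}}

```text
time: 63.15
tool_pos: [0.4287, -0.1772, 0.0839]
ee_rot: [-0.073, 1.569, 0.07]
ft_force: [-1.7, -1.8, 7.6]
finger_gap: 0.0113
```

{"method": "drive_tool", "body": {
  "moves": [
    [[0,0,0.5,0,0,0],[0,0,1.2,0,0,0],[0,0,2,0,0,0],[0,0,3,0,0,0],[0,0,4,0,0,0],[0,0,4.6,0,0,0],[0,0,5,0,0,0],[0,0,5.3,0,0,0],[0,0,5.5,0,0,0],[0,0,5.5,0,0,0]]
  ]
}}

```text
time: 64.15
tool_pos: [0.4787, -0.1725, 0.0838]
ee_rot: [-0.07, 1.578, 0.071]
ft_force: [-19.2, -0.7, 18.5]
finger_gap: 0.0113
```

Run:
```python
from h import *
st();tip()
```

```text
t 64.15 pos [ 0.4787 -0.1725  0.0838] F [-19.2  -0.7  18.5] gap 0.0113
[[-0.008, -0.09, 0.996], [0.001, 0.996, 0.09], [-1.0, 0.001, -0.008]] [-0.24  0.41  0.62  2.02 -0.32  0.81  2.23]
tip [ 0.4789 -0.1725  0.1138]
```

{"method": "drive_tool", "body": {
  "moves": [
    [[0,0,0,0,0,0],[0,0,0,0,0,0],[0,0,0,0,0,0],[-5,0,0,0,0,0],[-10,0,0,0,0,0],[-15,0,-2,0,0,0],[-20,0,-6,0,0,0],[-22,0,-8,0,0,0],[-22,0,-8,0,0,0],[-22,0,-8,0,0,0]]
  ],
  "hand": 2.8
}}

```text
time: 65.15
tool_pos: [0.4016, -0.1794, 0.3055]
ee_rot: [-0.069, 1.573, 0.073]
ft_force: [1.3, 0.6, -0.8]
finger_gap: 0.0282
```

Run:
```python
from h import *
st();tip()
c=bot.camera("wrist"); cv2.imwrite("pics/w40.png",c["image"]);
d=bot.camera("scene")["image"][180:345,320:540]
cv2.imwrite("pics/s40.png",cv2.resize(d,(800,600),interpolation=cv2.INTER_CUBIC))
for x in (.462,.4777,.4927): print(proj(c,[x,-.172,.14]))
print(proj(c,[.4777,-.172,.14]))
```

```text
t 65.15 pos [ 0.4016 -0.1794  0.3055] F [ 1.3  0.6 -0.8] gap 0.0282
[[-0.004, -0.09, 0.996], [0.002, 0.996, 0.09], [-1.0, 0.002, -0.003]] [-0.42 -0.04  0.73  1.89  0.02  1.28  1.96]
tip [ 0.4017 -0.1795  0.3355]
[316.78311507 275.30979911]
[315.2985561  290.80132394]
[313.91086639 305.28200801]
[315.2985561  290.80132394]
```

View pics/w40.png

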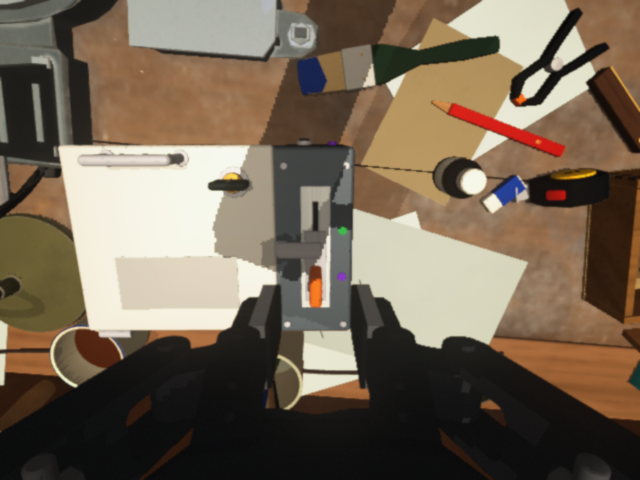

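View pics/s40.png

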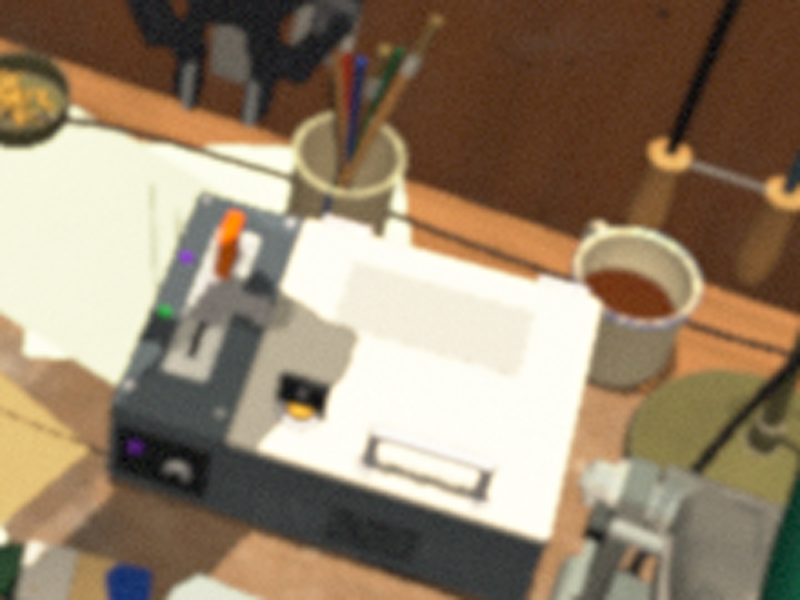

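Run:
```python
from h import *
w=cv2.imread("pics/w40.png"); cv2.imwrite("pics/w40c.png",cv2.resize(w[140:220,170:290],(780,520),interpolation=cv2.INTER_CUBIC))
```

```text
(no output)
```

View pics/w40c.png

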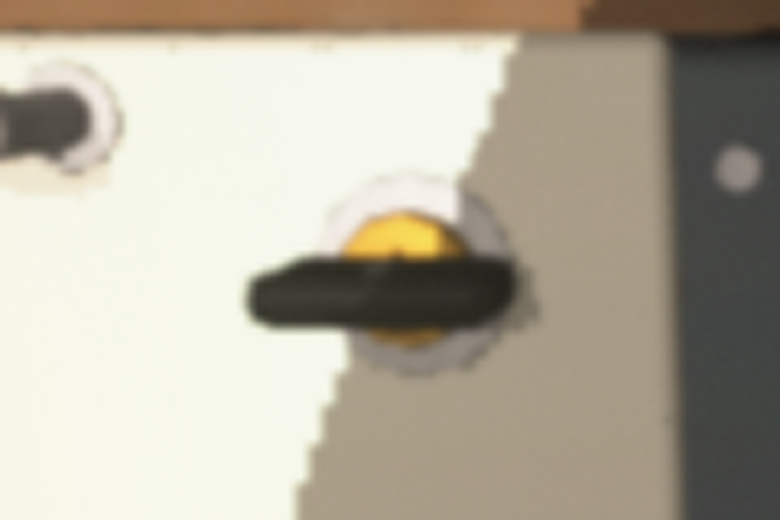

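```bash
python3 -c "
from bench import bot
print(bot.sign_off())"
```

```text
the job is handed in; nothing more can be done
None
```

The curing job is done and handed in at about 65 s of the 210 s. The hand-in reported no verdict.

**What I did:**
- I slid the selector to load, turned the key a quarter turn and swung the panel up.
- Three letter blocks were on the bench: two orange-brown R's and a dark brown S. I laid one R in the back right place, the other R in the back left, and the S in the front right. I left the turquoise lookalike alone.
- I then shut the panel, turned the key back to locked, and slid the selector to the cure end.

**Last checks:**
- **Blocks:** all three were flat, letter up, before the panel was shut. The S and the R behind it were about 7 mm apart, with their centres about 56 mm apart.
- **Panel:** it seated with about 22 N of push-back on the hand.
- **Key:** it met its stop on the way back, and the bow lay parallel to the panel's front edge within about a degree.
- **Selector:** it moved 50 mm back and met its end stop. The gripper was clear of everything at the end.
- **Other things:** the eraser, tape measure and bottle looked undisturbed in the pictures; I did not measure their positions.

**What disagreed or went wrong:**
- **Tool point:** the real finger ends lie about 30 mm short of the reported TCP. My first grip on the selector closed above it, so I found the offset by touching the housing and allowed for it. That touch peaked at about 58 N at the wrist, through the fingers.
- **First selector slide:** it moved only about 45 mm before reaching the stop, so it had started about 5 mm off the cure end. I pushed against the stop again to confirm it.
- **Knocked block:** the S was knocked up against one of the R's partway through. I re-measured both and gripped that R from its other sides.

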